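# Fit the tapered backstop, stack and weigh down the sign plaques

## Robot

A 6-joint arm with a two-finger parallel gripper is mounted at the origin on a cart in front of the work surface, level with it; the furniture and walls round the work are solid. World frame = base frame: x ahead of the robot, y to its left, z up, the work surface at z = 0. Lengths are in mm, angles in rad, forces in N, time in s.
With the tool pointing down it reaches from about 350 to 975 mm from the base axis. Payload 7.1 kg.
Tool frame: the origin (TCP) lies between the finger pads; the fingertips stand 8 mm ahead of it and the grasp point (between the pads) lies 11 mm behind it; x points along the fingers, y is the direction in which the jaws open and shut, and the axes are right-handed (so a half turn about x gives the same grasp; the last joint's range is limited). The gripper opens to 88 mm and grips with 3 to 60 N. Pads are 20 mm wide; open, the fingers measure 115 mm over their backs; the gripper's body (75 mm by 178 mm) begins 61 mm behind the grasp point.
Start: joints at [-1.138, 0.423, 1.63, -0, 1.089, -0.019], TCP at [272.88, -562.264, 230.675] pointing down, gripper open.
Joint ranges: [-3, 3], [-0.9, 2.11], [0.09, 2.58], [-1.31, 4.45], [0.11, 2.69], [-2.54, 2.54]. Speed limits (rad/s): [2.39, 2.39, 3.01, 3.14, 3.14, 3.14].

## Interface

Orientations are given as a rotation vector (axis times angle).
In Python, from workcell import ctrl gives the robot as it stands.
- The arm moves only by the tool apply_moves, never from a script. Its argument "increments" is a list of rows, each an object with "gripper": the opening in per cent of the stroke, from 0 (shut) to 100 (fully open); "delta_pos": the shift along the tool's x, y, z in cm, a list of three; "dr": the turn, a rotation vector about the tool's x, y, z in rad, a list of three. In form: [{"gripper": gripper, "delta_pos": [dx, dy, dz], "dr": [ax, ay, az]}, ...]. A call has exactly 5 rows; each row shifts and turns the commanded pose from where the row before left it, along the tool's axes as they then stand; what a row does not reach is not made up. A row lasts 1/12 s, in which the tool goes at most 41.7 mm and 7.16 degrees, less where a joint would pass 70% of its speed; a pose out of reach is approached as far as the arm can. A call with a gripper value outside its range is refused whole. The fingers move at their own pace and stop on an object; the grip force is fixed at half the most. Time passes only in rows, so rows that do not move let the fingers close, or fill a call up. It gives the time, the measured TCP pose, the force and the opening at its end, in the units of the state.
- ctrl.get_obs(): the state, without advancing time (a new reading comes with each control period).
- ctrl.get_image(name): name is "side" or "top" or "wrist"; returns a dict with "img" (480x640x3 uint8, red, green, blue), "range_z" (480x640 float32, mm along the optical axis (not along the pixel's ray), 0 where there is no reading), "mtx" (3x3 intrinsics, pixels), "k1" (the pictures are not rectified: a ray, as slopes to the right and down, at radius r is drawn at 1 + k1 r^2 times it, then the intrinsics apply), "rvec" (rotation vector, rad) and "tvec" (3), from world to camera coordinates, as OpenCV has them. Camera axes: x right, y down, z forward; pixel columns grow to the right and rows downward; lengths in mm; the calibration is good to about 2 mm. A picture is of the moment at which its call begins.
- ctrl.close_job(): hands the job in, once; it reports no verdict.
The state is a dict: "t": time; "qpos": joint angles; "qvel": joint speeds; "joint_torque": joint torques, N m; "ee_pos": TCP position; "orientation": TCP orientation; "ft_force": force on the tool from outside, world axes, zero at the start; "moment": the same for the moment, N m; "width": finger opening in mm.
Only numpy, scipy, OpenCV 4.12 (cv2) and the standard library are available. Lean on these libraries where they do the work, as an engineer would, in place of code of your own. Each camera call takes 0.05 s, during which the arm holds its last target. There are 200 camera calls.

## Task

Lift the sanding block off the rack and lay it flat on the bench for now, then fit the orange backstop into the dovetail way of the rack, narrow end first, and slide it along until it wedges tight. After that, stack all the sign plaques flat on the sloping deck in one straight pile between the white lines, long sides up the slope, every plaque touching the backstop with its lower end, and finally lay the sanding block flat on top of the pile, long side up the slope, to weigh it down. Leave the cup and the two bottles where they are.

Things in the scene. Friction and masses are not known exactly. Their poses are not given: they have to be found in the camera images.
- deck: Sloping deck (15 deg, rising away from the robot) of a small fixed rack. Origin: on the centre line of the dovetail way, in the plane of the deck's face, where the middle of the wedged backstop lies, 40 mm above the bench. x up the slope, y along the way from narrow end to wide mouth, z square to the deck. Face: z = 0, from the way to x = 100, y = -60 to 70 mm.
- way_mouth (a point): Point on the floor of the way, 90 mm on the mouth side of the deck's origin (0, 90, -14 mm in its axes). Way: groove 14 mm deep, floor 22 + 0.123 y mm to either side of the centre line, each flank undercut so that the opening at the top is 6.5 mm less a side. Flanks run from y = -60 to 70; low-side lip 29 mm wide or less, top at z = 0; the floor runs on to y = 140, open above.
- pile_spot (a point): Point on the deck's face (52, 0, 0 mm in its axes) over which the plaques' centres come to lie when they touch the wedged backstop; white lines run up the slope 27 mm to either side of it.
- backstop_grip (a point): Loose backstop, 0.35 kg: steel dovetail foot 100 long, 13 thick, 56 mm wide underneath at the wide end, 32 at the narrow, with an upright orange fence 14 thick, 100 long, top 75 mm above the underside; black band at the wide end. Point: middle of the fence, 55 mm above the underside. x across the fence, y along it to the wide end, z up.
- backstop: The backstop again; origin under the foot's centre. Wedged, its axes agree with the deck's and its origin is at (0, 0, -14 mm) there. From 85 mm or more before home (mouth side) the foot can be lowered between the flanks to the floor; pushed towards the narrow end the taper stops it and friction then holds it. 10 to 15 N wedges it.
- sanding_block_mid (a point): Brown sanding block, loose, 60 x 100 x 28 mm, 80 g; at the start it lies on the deck across the way, its long side up the slope. The point is its centre; y along its 100 mm, z its thickness. On the pile its lower end just clears or touches the fence when its centre is 57 to 62 mm up the deck.
- plaque_red_mid (a point): Red sign plaque, loose, 90 x 50 x 10 mm, about 70 g, flat on the bench at the start; may be absent. The point is its centre; x along its 90 mm, y along its 50 mm, z its thickness.
- plaque_blue_mid (a point): Blue sign plaque, loose, 90 x 50 x 10 mm, about 70 g, flat on the bench at the start; may be absent. The point is its centre; x along its 90 mm, y along its 50 mm, z its thickness.
- plaque_green_mid (a point): Green sign plaque, loose, 90 x 50 x 10 mm, about 70 g, flat on the bench at the start; may be absent. The point is its centre; x along its 90 mm, y along its 50 mm, z its thickness.
- plaque_yellow_mid (a point): Yellow sign plaque, loose, 90 x 50 x 10 mm, about 70 g, flat on the bench at the start; may be absent. The point is its centre; x along its 90 mm, y along its 50 mm, z its thickness.
- plaque_white_mid (a point): White sign plaque, loose, 90 x 50 x 10 mm, about 70 g, flat on the bench at the start; may be absent. The point is its centre; x along its 90 mm, y along its 50 mm, z its thickness.
- clear_cup: Clear tumbler, 71 mm wide, 83 mm high, bystander; origin under its centre. Behind it, to the right, stands a big fixed round tray of letters: to the right of y = -0.2 m the bench is free only up to about x = 0.55 m; at the left it ends at y = 0.46 m, in front at x = 0.34 m; beyond y = -0.5 m lie hand tools.
- glue_bottle: White bottle with a red nozzle, 45 mm wide, 138 mm high, bystander; origin under its centre.
- cyano_bottle: Small white bottle with a blue cap, 27 mm wide, 69 mm high, bystander; origin under its centre.
Not all that is in view belongs to the job. Of the things that look like the part that bears plaque_red_mid, the largest one is meant.

How it is judged:
By the outcome, as a careful person would: the job done as asked, in the order asked, and still so for the second after the job is handed in, with the robot touching nothing.
Of plaque_red, plaque_blue, plaque_green, plaque_yellow, plaque_white only 3 to 5 are there at a start; the rules pass over those that are not, and their reading is None.
At some moment in a run one of plaque_red, plaque_blue, plaque_green, plaque_yellow, plaque_white may be knocked a few centimetres aside while the robot is not near it.
Once in a run the grip may slacken for a moment while it holds something.
It also fails if it takes over 210 s, if anything falls off the work surface, if the arm or the gripper's body presses on something with over 40 N, if the wrist force passes 120 N, or if a joint passes its speed limit or range.

## Working session

There is one attempt and no reset: what is moved stays moved. The work goes in short steps, Python scripts to look and compute and a tool call to move; the robot and the scene stay as the last step left them, time stands still between calls to the robot, and variables do not carry over. Pictures are saved under pics/ and viewed, about 12 in all and at most 16, crops included, and the job is handed in when it is done.

Besides the shell and the picture viewer there is one more tool, called after "Emit:" as name(argument=value, ...), one argument or row to a line, values as JSON. apply_moves: Moves the arm, as the interface text tells. Its arguments: {"type":"object","properties":{"increments":{"type":"array","items":{"type":"object","properties":{"gripper":{"type":"number"},"delta_pos":{"type":"array","items":{"type":"number"}},"dr":{"type":"array","items":{"type":"number"}}}}}},"required":["increments"]}

```bash
ls; mkdir -p pics; cat > h.py <<'E'
import numpy as np, cv2
from scipy.spatial.transform import Rotation as R
from workcell import ctrl
def cap(n):
    d=ctrl.get_image(n); np.savez(f'{n}.npz',**d); return d
def cloud(d):
    z=d['range_z'].astype(float); K=d['mtx']; v,u=np.mgrid[:480,:640]
    p=np.stack([u,v],-1).reshape(-1,1,2).astype(float)
    n=cv2.undistortPoints(p,np.array(K,float),np.array([d['k1'],0,0,0],float)).reshape(480,640,2)
    c=np.dstack([n*z[...,None],z]); Rm=cv2.Rodrigues(np.array(d['rvec'],float))[0]
    P=(c-np.ravel(d['tvec']))@Rm; P[z==0]=np.nan
    return P
def save(img,n): cv2.imwrite(f'pics/{n}.png',img[...,::-1])
E
python3 - <<'E'
from h import *
print(ctrl.get_obs())
ims=[]
for n in ['side','top']:
    d=cap(n); save(d['img'],n+'0'); print(n,d['mtx'],d['k1'],d['rvec'],d['tvec'],np.isfinite(cloud(d)).mean())
E
```

```text
pics
{'t': 0.0, 'qpos': array([-1.13800893e+00,  4.23795690e-01,  1.63069919e+00, -2.59304805e-05,
        1.08860726e+00, -1.90193741e-02]), 'qvel': array([-0.00148882,  0.00121624,  0.00066204, -0.0014297 ,  0.00010161,
       -0.00069504]), 'joint_torque': array([-5.06519882e-04, -5.44629729e+01, -2.73665965e+01,  6.43126317e-02,
        2.28281307e-02, -1.08506595e-04]), 'ee_pos': array([ 272.64454843, -561.78380467,  229.92627558]), 'orientation': array([ 1.97087992,  0.454539  , -1.97155251]), 'ft_force': array([ 0.12206176, -0.48133626,  0.12214015]), 'moment': array([-0.03446607, -0.00744958,  0.02481862]), 'width': 87.97133669249357}
side [[577.3090492    0.         307.68457863]
 [  0.         577.3090492  249.34561081]
 [  0.           0.           1.        ]] 0.0036736675155400154 [ 0.10845863 -2.60279172  1.66396375] [ 633.97738467  115.01389003 1311.45490516] 0.9958919270833333
top [[516.67419904   0.         325.68858979]
 [  0.         516.67419904 242.09086419]
 [  0.           0.           1.        ]] -0.11368565509237494 [ 2.20377871 -2.15367821  0.10201565] [ -44.97109209  619.84926128 1407.08748059] 0.9960384114583334
```

View pics/top0.png

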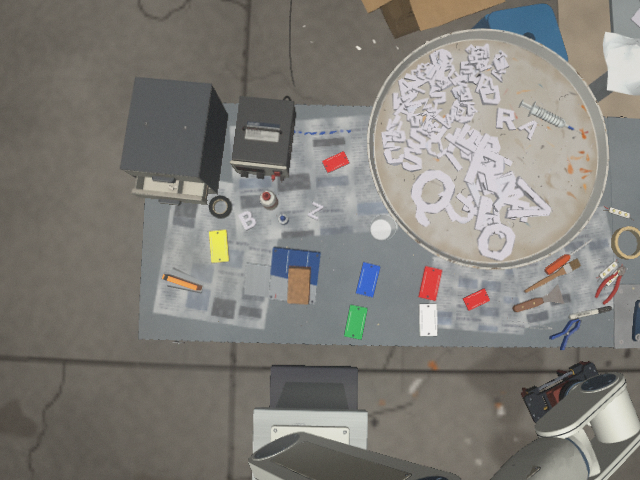

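View pics/side0.png

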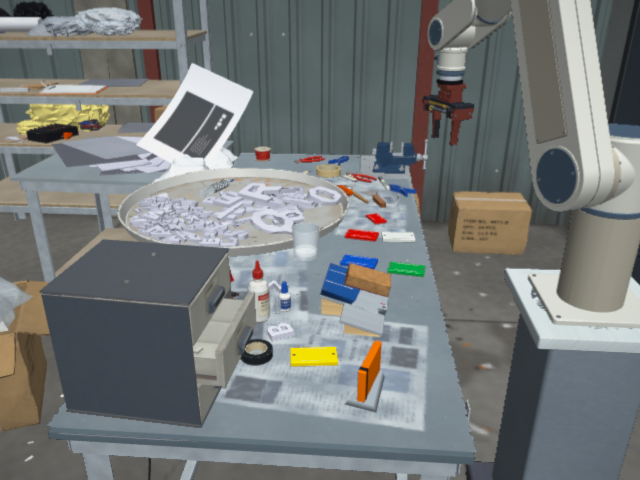

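```bash
cat >> h.py <<'E'
def hsvmask(img,c):
    h=cv2.cvtColor(img,cv2.COLOR_RGB2HSV); H,S,V=[h[...,i].astype(int) for i in range(3)]
    return {'red':(S>160)&(V>110)&((H<6)|(H>174)),'blue':(S>150)&(V>120)&(H>100)&(H<125),'green':(S>150)&(V>80)&(H>45)&(H<90),
     'yellow':(S>150)&(V>120)&(H>22)&(H<35),'white':(S<25)&(V>200),'orange':(S>170)&(V>120)&(H>7)&(H<18),'brown':(S>90)&(V>60)&(H>6)&(H<18)&(S<190)}[c]
def blobs(d,c,minpx=60,P=None,box=None):
    """[x,y,z,len,wid,ang] of colour blobs, top face, world mm; ang of the long side vs world x, rad"""
    P=cloud(d) if P is None else P
    m=hsvmask(d['img'],c)&np.isfinite(P[...,0])
    if box: m&=(P[...,0]>box[0])&(P[...,0]<box[1])&(P[...,1]>box[2])&(P[...,1]<box[3])
    n,l,s,_=cv2.connectedComponentsWithStats(m.astype(np.uint8)); out=[]
    for i in range(1,n):
        if s[i,4]<minpx: continue
        q=P[l==i]; z=np.median(q[:,2]); q=q[abs(q[:,2]-z)<25]
        (cx,cy),(a,b),t=cv2.minAreaRect(q[:,:2].astype(np.float32)); t=np.deg2rad(t)
        if b>a: a,b,t=b,a,t+np.pi/2
        t=(t+np.pi/2)%np.pi-np.pi/2
        out.append([*np.round([cx,cy,z,a,b],1),round(t,3),s[i,4],*np.round(np.mean(np.argwhere(l==i),0)[::-1])])
    return out
E
python3 - <<'E'
from h import *
for n in ['top','side']:
    d=dict(np.load(n+'.npz')); P=cloud(d)
    for c in ['red','blue','green','yellow','white','orange','brown']:
        for b in blobs(d,c,60,P,(330,800,-500,470)): print(n,c,b)
d=dict(np.load('top.npz')); P=cloud(d)
np.set_printoptions(suppress=True,linewidth=200,precision=0)
print(P[200:345:8,[230,250,258,266,274,282,290,299,308,316,322],2])
print(P[200:345:8,290,0]); print(P[275,[230,250,258,266,274,282,290,299,308,316,322],1])
d=dict(np.load('side.npz'));
im=cv2.resize(d['img'][230:410,270:440],None,fx=3.3,fy=3.3,interpolation=cv2.INTER_CUBIC)
save(im,'side0c')
E
```

```text
top red [np.float64(513.5), np.float64(-325.8), np.float64(9.5), np.float64(86.3), np.float64(48.0), np.float64(-0.205), np.int32(430), np.float64(430.0), np.float64(283.0)]
top red [np.float64(470.8), np.float64(-458.6), np.float64(6.7), np.float64(68.9), np.float64(36.9), np.float64(-1.111), np.int32(251), np.float64(476.0), np.float64(299.0)]
top blue [np.float64(520.7), np.float64(-151.1), np.float64(9.2), np.float64(86.6), np.float64(48.4), np.float64(-0.226), np.int32(483), np.float64(368.0), np.float64(279.0)]
top green [np.float64(400.2), np.float64(-123.0), np.float64(9.1), np.float64(85.6), np.float64(37.7), np.float64(-0.173), np.int32(177), np.float64(357.0), np.float64(323.0)]
top yellow [np.float64(622.8), np.float64(273.9), np.float64(10.2), np.float64(49.8), np.float64(46.8), np.float64(0.132), np.int32(171), np.float64(218.0), np.float64(237.0)]
top white [np.float64(770.1), np.float64(-456.6), np.float64(31.1), np.float64(62.0), np.float64(31.4), np.float64(0.295), np.int32(159), np.float64(474.0), np.float64(189.0)]
top white [np.float64(781.8), np.float64(-481.9),
[... 6888 characters left out ...]
.   17.   19.   21.   23.   27.   66.   72.   64.   24.    2.]
 [  -5.   -7.   -5.   18.   33.   32.   60.   60.   62.   -2.   -4.]
 [   2.    3.   -3.   -3.   -4.   -5.   -2.   -2.    2.    4.   -2.]
 [   3.   -1.    4.   -4.    7.    0.   -4.   -5.   -6.    0.    1.]
 [  -2.    1.   -1.   -3.    5.    2.   -1.   -6.    1.   -2.   -1.]
 [  -2.    2.    2.    1.    2.    2.    3.    6.    2.   -1.    0.]
 [   3.   -1.   -1.    1.   -2.   -1.    2.    2.    2.   -7.    3.]
 [-761. -755. -758. -770. -764. -764. -766. -772.    7.   -1.   -5.]]
[742. 719. 695. 672. 649. 627. 604. 578. 556. 534. 513. 491. 470. 446. 424. 402. 380. 358. 251.]
[238. 176. 154. 132. 109.  86.  63.  38.  15.  -6. -23.]
```

View pics/side0c.png

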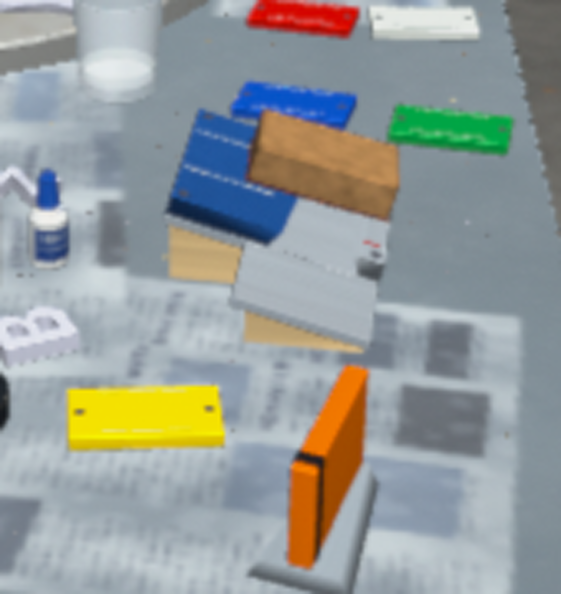

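```bash
cat >> h.py <<'E'
def Rtool(xdir,ydir):
    x=np.array(xdir,float); x/=np.linalg.norm(x); y=np.array(ydir,float); y-=x*(x@y); y/=np.linalg.norm(y)
    return np.column_stack([x,y,np.cross(x,y)])
def plan(wps,g=None,mm=33,deg=5.5,start=None):
    """wps: list of (pos, Rmat, gripper[, mm per row]). prints rounded rows, simulated; grouped in calls of 5"""
    o=ctrl.get_obs(); p,Rc=(o['ee_pos'],R.from_rotvec(o['orientation']).as_matrix()) if start is None else start
    rows=[]
    for w in wps:
        T,RT,gr=np.array(w[0],float),w[1],w[2]; s=w[3] if len(w)>3 else mm
        ang=R.from_matrix(Rc.T@RT).magnitude()
        n=max(1,int(np.ceil(max(np.linalg.norm(T-p)/s,np.rad2deg(ang)/deg))))
        for k in range(n,0,-1):
            d=np.round(Rc.T@(T-p)/k/10,2); r=np.round(R.from_matrix(Rc.T@RT).as_rotvec()/k,3)
            p=p+Rc@(d*10); Rc=Rc@R.from_rotvec(r).as_matrix(); rows.append((gr,d,r))
    f=lambda a:'['+', '.join('%g'%(v+0.0) for v in a)+']'
    for i in range(0,len(rows),5):
        c=rows[i:i+5]; c+= [(c[-1][0],np.zeros(3),np.zeros(3))]*(5-len(c))
        print('['+', '.join('{"gripper":%g,"delta_pos":%s,"dr":%s}'%(g,f(d),f(r)) for g,d,r in c)+']')
    print('end',np.round(p,1))
def tx(Rm): return np.round(Rm,3)
E
python3 - <<'E'
from h import *
o=ctrl.get_obs(); print(tx(R.from_rotvec(o['orientation']).as_matrix()))
d=cap('wrist'); save(d['img'],'w0')
Rm=cv2.Rodrigues(d['rvec'])[0]; c=-Rm.T@d['tvec']; Rt=R.from_rotvec(o['orientation']).as_matrix()
print('cam in tool',Rt.T@(c-o['ee_pos']),'\naxes',tx(Rt.T@Rm.T),d['mtx'][0,0])
# brown top plane & deck plane
d=dict(np.load('top.npz')); P=cloud(d); m=hsvmask(d['img'],'brown')&(P[...,1]<150)&(P[...,1]>-50)
q=P[cv2.erode(m.astype(np.uint8),np.ones((3,3)))>0]; A=np.c_[q[:,:2],np.ones(len(q))]; print('block top',np.linalg.lstsq(A,q[:,2],rcond=None)[0],q.mean(0))
t=np.deg2rad(15); s,c=np.sin(t),np.cos(t)
Rd=Rtool([s,0,-c],[0,1,0]); print(tx(Rd))
plan([([380,-150,300],Rd,100),([420,35,260],Rd,100)])
E
```

```text
[[-0.001  0.437 -0.9  ]
 [ 0.001 -0.9   -0.437]
 [-1.    -0.001 -0.   ]]
cam in tool [-153.50170219   -0.40925309  -66.99547784] 
axes [[ 0.    -0.245  0.97 ]
 [ 1.     0.    -0.   ]
 [-0.     0.97   0.245]] 367.6572088710273
block top [ 2.65386553e-01 -6.28372541e-03 -6.26551099e+01] [499.53146397  39.69488246  69.6643915 ]
[[ 0.259  0.     0.966]
 [ 0.     1.    -0.   ]
 [-0.966  0.     0.259]]
[{"gripper":100,"delta_pos":[-0.24, -1.12, -0.95],"dr":[-0.092, -0.003, 0.012]}, {"gripper":100,"delta_pos":[-0.26, -1.02, -1.05],"dr":[-0.092, -0.003, 0.012]}, {"gripper":100,"delta_pos":[-0.27, -0.92, -1.14],"dr":[-0.092, -0.003, 0.012]}, {"gripper":100,"delta_pos":[-0.28, -0.81, -1.22],"dr":[-0.092, -0.003, 0.012]}, {"gripper":100,"delta_pos":[-0.3, -0.69, -1.29],"dr":[-0.092, -0.003, 0.012]}]
[{"gripper":100,"delta_pos":[-0.31, -0.56, -1.34],"dr":[-0.092, -0.003, 0.012]}, {"gripper":100,"delta_pos":[-0.32, -0.43, -1.39],"dr":[-0.092, -0.003, 0.012]}, {"gripper":100,"delta_pos":[-0.33, -0.3, -1.42],"dr":[-0.092, -0.003, 0.012]}, {"gripper":100,"delta_pos":[-0.33, -0.16, -1.44],"dr":[-0.09
[... 1297 characters left out ...]
100,"delta_pos":[-0.21, 1.47, -0.12],"dr":[-0.092, -0.003, 0.012]}, {"gripper":100,"delta_pos":[-0.2, 1.48, 0.01],"dr":[-0.092, -0.003, 0.013]}, {"gripper":100,"delta_pos":[-0.18, 1.47, 0.15],"dr":[-0.093, -0.003, 0.012]}, {"gripper":100,"delta_pos":[-0.15, 1.45, 0.29],"dr":[-0.092, -0.003, 0.013]}, {"gripper":100,"delta_pos":[0.82, 3.08, 0.47],"dr":[0, 0, 0]}]
[{"gripper":100,"delta_pos":[0.82, 3.08, 0.47],"dr":[0, 0, 0]}, {"gripper":100,"delta_pos":[0.82, 3.08, 0.47],"dr":[0, 0, 0]}, {"gripper":100,"delta_pos":[0.81, 3.09, 0.47],"dr":[0, 0, 0]}, {"gripper":100,"delta_pos":[0.82, 3.08, 0.47],"dr":[0, 0, 0]}, {"gripper":100,"delta_pos":[0.81, 3.09, 0.47],"dr":[0, 0, 0]}]
end [420.  35. 260.]
```

```bash
cat >> h.py <<'E'
s15,c15=np.sin(np.pi/12),np.cos(np.pi/12)
Rd0=Rtool([s15,0,-c15],[0,-1,0])
E
python3 - <<'E'
from h import *
plan([([490,50,190],Rd0,100)],mm=41,deg=7)
E
```

```text
[{"gripper":100,"delta_pos":[0.25, -2.85, -2.89],"dr":[0.028, 0.016, 0.004]}, {"gripper":100,"delta_pos":[0.29, -2.93, -2.81],"dr":[0.028, 0.016, 0.004]}, {"gripper":100,"delta_pos":[0.32, -3.01, -2.72],"dr":[0.028, 0.016, 0.004]}, {"gripper":100,"delta_pos":[0.35, -3.08, -2.63],"dr":[0.028, 0.016, 0.004]}, {"gripper":100,"delta_pos":[0.38, -3.16, -2.53],"dr":[0.028, 0.016, 0.004]}]
[{"gripper":100,"delta_pos":[0.41, -3.23, -2.44],"dr":[0.028, 0.016, 0.004]}, {"gripper":100,"delta_pos":[0.43, -3.3, -2.34],"dr":[0.028, 0.016, 0.004]}, {"gripper":100,"delta_pos":[0.46, -3.36, -2.24],"dr":[0.028, 0.016, 0.004]}, {"gripper":100,"delta_pos":[0.48, -3.42, -2.14],"dr":[0.028, 0.016, 0.004]}, {"gripper":100,"delta_pos":[0.5, -3.49, -2.03],"dr":[0.028, 0.016, 0.003]}]
[{"gripper":100,"delta_pos":[0.52, -3.54, -1.93],"dr":[0.028, 0.016, 0.004]}, {"gripper":100,"delta_pos":[0.53, -3.6, -1.82],"dr":[0.028, 0.016, 0.003]}, {"gripper":100,"delta_pos":[0.55, -3.65, -1.71],"dr":[0.028, 0.016, 0.004]}, {"gripper":100,"delta_pos":[0.56, -3.69, -1.6],"dr":[0.028, 0.016, 0.003]}, {"gripper":100,"delta_pos":[0.57, -3.74, -1.48],"dr":[0.029, 0.017, 0.004]}]
[{"gripper":100,"delta_pos":[0.58, -3.78, -1.36],"dr":[0.028, 0.016, 0.003]}, {"gripper":100,"delta_pos":[0, 0, 0],"dr":[0, 0, 0]}, {"gripper":100,"delta_pos":[0, 0, 0],"dr":[0, 0, 0]}, {"gripper":100,"delta_pos":[0, 0, 0],"dr":[0, 0, 0]}, {"gripper":100,"delta_pos":[0, 0, 0],"dr":[0, 0, 0]}]
end [490.  50. 190.]
```

View pics/w0.png

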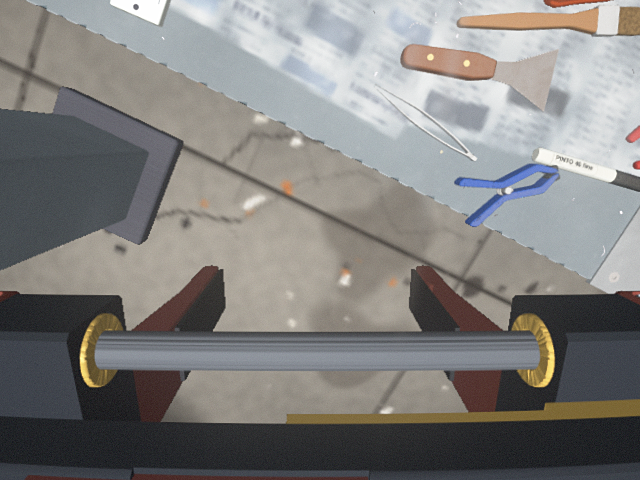

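Emit:
apply_moves(
  increments=[
    {"gripper":100,"delta_pos":[0.25,-2.85,-2.89],"dr":[0.028,0.016,0.004]},
    {"gripper":100,"delta_pos":[0.29,-2.93,-2.81],"dr":[0.028,0.016,0.004]},
    {"gripper":100,"delta_pos":[0.32,-3.01,-2.72],"dr":[0.028,0.016,0.004]},
    {"gripper":100,"delta_pos":[0.35,-3.08,-2.63],"dr":[0.028,0.016,0.004]},
    {"gripper":100,"delta_pos":[0.38,-3.16,-2.53],"dr":[0.028,0.016,0.004]},
  ],
)

```text
t: 0.57
ee_pos: [340.9, -369.2, 217.7]
orientation: [2.139, 0.319, -1.966]
ft_force: [0.7, -0.2, -0.2]
width: 87.7
```

Emit:
apply_moves(
  increments=[
    {"gripper":100,"delta_pos":[0.41,-3.23,-2.44],"dr":[0.028,0.016,0.004]},
    {"gripper":100,"delta_pos":[0.43,-3.3,-2.34],"dr":[0.028,0.016,0.004]},
    {"gripper":100,"delta_pos":[0.46,-3.36,-2.24],"dr":[0.028,0.016,0.004]},
    {"gripper":100,"delta_pos":[0.48,-3.42,-2.14],"dr":[0.028,0.016,0.004]},
    {"gripper":100,"delta_pos":[0.5,-3.49,-2.03],"dr":[0.028,0.016,0.003]},
  ],
)

```text
t: 0.98
ee_pos: [408.8, -178.0, 205.2]
orientation: [2.302, 0.178, -1.948]
ft_force: [1.3, -1.0, -0.5]
width: 88.2
```

Emit:
apply_moves(
  increments=[
    {"gripper":100,"delta_pos":[0.52,-3.54,-1.93],"dr":[0.028,0.016,0.004]},
    {"gripper":100,"delta_pos":[0.53,-3.6,-1.82],"dr":[0.028,0.016,0.003]},
    {"gripper":100,"delta_pos":[0.55,-3.65,-1.71],"dr":[0.028,0.016,0.004]},
    {"gripper":100,"delta_pos":[0.56,-3.69,-1.6],"dr":[0.028,0.016,0.003]},
    {"gripper":100,"delta_pos":[0.57,-3.74,-1.48],"dr":[0.029,0.017,0.004]},
  ],
)

```text
t: 1.4
ee_pos: [476.9, 13.4, 192.7]
orientation: [2.463, 0.029, -1.918]
ft_force: [-0.3, -0.7, -0.5]
width: 87.7
```

Emit:
apply_moves(
  increments=[
    {"gripper":100,"delta_pos":[0.58,-3.78,-1.36],"dr":[0.028,0.016,0.003]},
    {"gripper":100,"delta_pos":[0,0,0],"dr":[0,0,0]},
    {"gripper":100,"delta_pos":[0,0,0],"dr":[0,0,0]},
    {"gripper":100,"delta_pos":[0,0,0],"dr":[0,0,0]},
    {"gripper":100,"delta_pos":[0,0,0],"dr":[0,0,0]},
  ],
)

```text
t: 1.82
ee_pos: [489.7, 48.4, 189.9]
orientation: [2.492, -0.002, -1.913]
ft_force: [-0.0, -0.1, -0.2]
width: 88.1
```

```bash
python3 - <<'E'
from h import *
o=ctrl.get_obs(); print(o['t'],o['ee_pos'],o['qpos'],o['ft_force']); print(tx(R.from_rotvec(o['orientation']).as_matrix()))
d=cap('wrist'); save(d['img'],'w1'); P=cloud(d)
for b in blobs(d,'brown',500,P): print(b)
np.set_printoptions(suppress=True,linewidth=200,precision=0)
print(P[40:340:20,320])
E
```

```text
1.8167 [489.69651254  48.42208357 189.93553046] [ 0.08933299  0.19303055  2.11618668 -0.04504523  0.57254268  1.6952975 ] [-0.02087264 -0.05203721 -0.19208409]
[[ 0.258 -0.001 -0.966]
 [-0.001 -1.     0.   ]
 [-0.966  0.001 -0.258]]
[np.float64(497.3), np.float64(39.7), np.float64(69.4), np.float64(96.1), np.float64(56.9), np.float64(-0.027), np.int32(8528), np.float64(329.0), np.float64(260.0)]
[np.float64(495.9), np.float64(328.7), np.float64(32.9), np.float64(45.3), np.float64(13.4), np.float64(0.955), np.int32(644), np.float64(19.0), np.float64(268.0)]
[[713.  46.  -1.]
 [692.  46.   0.]
 [672.  46.  -1.]
 [652.  46.  -1.]
 [632.  46.  -1.]
 [613.  46.  -1.]
 [579.  46.  62.]
 [564.  46.  57.]
 [546.  46.  70.]
 [530.  46.  76.]
 [515.  46.  73.]
 [499.  46.  70.]
 [483.  46.  65.]
 [467.  46.  60.]
 [450.  46.  56.]]
```

View pics/w1.png

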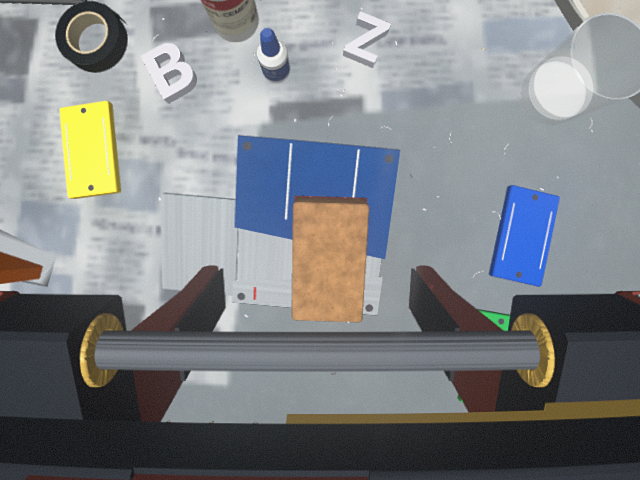

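```bash
python3 - <<'E'
from h import *
d=dict(np.load('wrist.npz')); P=cloud(d); np.set_printoptions(suppress=True,precision=3,linewidth=160)
h=cv2.cvtColor(d['img'],cv2.COLOR_RGB2HSV); print(h[180,260],h[180,320],h[200,380])
H,S,V=[h[...,i].astype(int) for i in range(3)]
m=(H>100)&(H<120)&(S>120)&(P[...,2]>25)&(P[...,1]<200); m[300:]=0
n,l,s,_=cv2.connectedComponentsWithStats(m.astype(np.uint8)); m=l==1+np.argmax(s[1:,4])
q=P[cv2.erode(m.astype(np.uint8),np.ones((5,5)))>0]
cen=q.mean(0); U=np.linalg.svd(q-cen,full_matrices=False)[2]; nrm=U[2]*np.sign(U[2,2]); print('deck normal',nrm,'tilt',np.rad2deg(np.arccos(nrm[2])),'yaw',np.arctan2(-nrm[1],-nrm[0]),'rms',np.std((q-cen)@nrm))
# ray-plane projection
K=d['mtx'];Rm=cv2.Rodrigues(d['rvec'])[0];C=-Rm.T@d['tvec']
def ray(uv):
    n=cv2.undistortPoints(np.array(uv,float).reshape(-1,1,2),K,np.array([d['k1'],0,0,0.])).reshape(-1,2)
    return np.c_[n,np.ones(len(n))]@Rm
def onplane(uv,p0=cen,nn=nrm):
    r=ray(uv); return C+r*(((p0-C)@nn)/(r@nn))[:,None]
def fitline(pts):
    c=pts.mean(0); v=np.linalg.svd(pts-c)[2][0]; return c,v
# edges: top edge (first blue row per col), left edge, right edge
cols=range(250,385); top=np.array([[c,np.argmax(m[:,c])-.5] for c in cols])
rowsL=range(145,215); left=np.array([[np.argmax(m[r])-.5,r] for r in rowsL])
rowsR=range(160,240); right=np.array([[639-np.argmax(m[r][::-1])+.5,r] for r in rowsR])
for nme,e in [('top',top),('left',left),('right',right)]:
    w=onplane(e); c,v=fitline(w); k=abs((w-c)@np.cross(v,nrm))<1; c,v=fitline(w[k]); print(nme,c,v,k.mean(),'yaw',np.arctan2(v[1],v[0]))
wl=(V>170)&(S<80)
for nme,a,b in [('lineL',280,300),('lineR',350,366)]:
    e=[]
    for r in range(152,192):
        x=np.arange(a,b); w=np.clip(h[r,a:b,2].astype(float)-140,0,None)*(S[r,a:b]<110); 
        if w.sum()>30: e.append([(x*w).sum()/w.sum(),r])
    w=onplane(np.array(e)); c,v=fitline(w); k=abs((w-c)@np.cross(v,nrm))<1; c,v=fitline(w[k]); print(nme,c,v,len(e),k.mean(),'yaw',np.arctan2(v[1],v[0]))
E
```

```text
[109 151 159] [107 158 157] [111 145 160]
deck normal [-0.257  0.023  0.966] tilt 14.934010323213823 yaw -0.09004340200934344 rms 0.7159410759114395
top [592.654  48.744  65.087] [-0.09  -0.996 -0.   ] 1.0 yaw -1.6610567171240522
left [564.024 114.812  55.897] [-0.963  0.083 -0.258] 0.9857142857142858 yaw 3.0554188286616353
right [547.923 -13.389  54.695] [-0.962  0.088 -0.258] 0.9875 yaw 3.050139893962619
lineL [570.366  71.725  58.615] [-0.962  0.087 -0.258] 40 1.0 yaw 3.051802976338605
lineR [570.137  17.434  59.856] [-0.962  0.088 -0.258] 40 1.0 yaw 3.050811903083764
```

```bash
cat >> h.py <<'E'
psi=-0.0905
Xd=np.array([c15*np.cos(psi),c15*np.sin(psi),s15]); Yd=np.array([-np.sin(psi),np.cos(psi),0]); Zd=np.cross(Xd,Yd)
RD=np.column_stack([Xd,Yd,Zd])
def yaw(a): return np.array([np.cos(a),np.sin(a),0])
E
python3 - <<'E'
from h import *
for n,p in dict(top=[592.654,48.744,65.087],left=[564.024,114.812,55.897],right=[547.923,-13.389,54.695],L=[570.366,71.725,58.615],Rr=[570.137,17.434,59.856]).items(): print(n,RD.T@p)
E
cat >> h.py <<'E'
OD=None
E
```

```text
top [582.70765956 102.10652614 -88.75302605]
left [547.0202885  165.31667443 -88.70481189]
right [542.41202561  36.18516307 -88.71443354]
L [557.58595728 122.97916854 -88.72199365]
Rr [562.42630184  68.88964904 -88.73418233]
```

```bash
sed -i 's/^OD=None/OD=RD@np.array([482.9,95.9,-88.1])/' h.py; cat >> h.py <<'E'
def deck(x,y,z): return OD+RD@np.array([x,y,z])
def down(a,tool_y_from=1): # tool down, jaws across a long side at yaw a
    return Rtool([0,0,-1],[np.sin(a),-np.cos(a),0])
E
python3 - <<'E'
from h import *
print('OD',OD)
a=-0.027; Rb=Rtool(-Zd,[np.sin(a),-np.cos(a),0]); T=np.array([497.3,39.7,69.9])
plan([(T+40*Zd,Rb,100),(T-10*Zd,Rb,100,15)],mm=35)
plan([(T+65*Zd,Rb,0,15),([420,235,130],down(0),0,38)],start=(T-10*Zd,Rb))
plan([([420,235,30],down(0),0,25),([420,235,18],down(0),0,5)],start=([420,235,130],down(0)))
E
```

```text
OD [495.91248436  51.29105824  39.88565158]
[{"gripper":100,"delta_pos":[2.6, 0.25, 0.79],"dr":[0.008, 0, 0.007]}, {"gripper":100,"delta_pos":[2.6, 0.23, 0.79],"dr":[0.008, 0, 0.007]}, {"gripper":100,"delta_pos":[2.61, 0.23, 0.8],"dr":[0.009, -0.001, 0.008]}, {"gripper":100,"delta_pos":[1.25, 0, 0],"dr":[0, 0, 0]}, {"gripper":100,"delta_pos":[1.25, 0, 0],"dr":[0, 0, 0]}]
[{"gripper":100,"delta_pos":[1.25, 0, 0],"dr":[0, 0, 0]}, {"gripper":100,"delta_pos":[1.25, 0, -0.01],"dr":[0, 0, 0]}, {"gripper":100,"delta_pos":[0, 0, 0],"dr":[0, 0, 0]}, {"gripper":100,"delta_pos":[0, 0, 0],"dr":[0, 0, 0]}, {"gripper":100,"delta_pos":[0, 0, 0],"dr":[0, 0, 0]}]
end [499.9  39.4  60.2]
[{"gripper":0,"delta_pos":[-1.5, 0, 0],"dr":[0, 0, 0]}, {"gripper":0,"delta_pos":[-1.5, 0, 0],"dr":[0, 0, 0]}, {"gripper":0,"delta_pos":[-1.5, 0, 0],"dr":[0, 0, 0]}, {"gripper":0,"delta_pos":[-1.5, 0, 0],"dr":[0, 0, 0]}, {"gripper":0,"delta_pos":[-1.5, 0, 0],"dr":[0, 0, 0]}]
[{"gripper":0,"delta_pos":[-0.29, -3.2, 1.07],"dr":[-0.005, -0.044, -0.003]}, {"gripper":0,"delta_pos":[-0.24, -3.2, 1.07],"dr":[-0.005, -0.043, 
[... 408 characters left out ...]
],"dr":[0, 0, 0]}, {"gripper":0,"delta_pos":[0, 0, 0],"dr":[0, 0, 0]}, {"gripper":0,"delta_pos":[0, 0, 0],"dr":[0, 0, 0]}]
end [420. 235. 130.]
[{"gripper":0,"delta_pos":[2.5, 0, 0],"dr":[0, 0, 0]}, {"gripper":0,"delta_pos":[2.5, 0, 0],"dr":[0, 0, 0]}, {"gripper":0,"delta_pos":[2.5, 0, 0],"dr":[0, 0, 0]}, {"gripper":0,"delta_pos":[2.5, 0, 0],"dr":[0, 0, 0]}, {"gripper":0,"delta_pos":[0.4, 0, 0],"dr":[0, 0, 0]}]
[{"gripper":0,"delta_pos":[0.4, 0, 0],"dr":[0, 0, 0]}, {"gripper":0,"delta_pos":[0.4, 0, 0],"dr":[0, 0, 0]}, {"gripper":0,"delta_pos":[0, 0, 0],"dr":[0, 0, 0]}, {"gripper":0,"delta_pos":[0, 0, 0],"dr":[0, 0, 0]}, {"gripper":0,"delta_pos":[0, 0, 0],"dr":[0, 0, 0]}]
end [420. 235.  18.]
```

Emit:
apply_moves(
  increments=[
    {"gripper":100,"delta_pos":[2.6,0.25,0.79],"dr":[0.008,0,0.007]},
    {"gripper":100,"delta_pos":[2.6,0.23,0.79],"dr":[0.008,0,0.007]},
    {"gripper":100,"delta_pos":[2.61,0.23,0.8],"dr":[0.009,-0.001,0.008]},
    {"gripper":100,"delta_pos":[1.25,0,0],"dr":[0,0,0]},
    {"gripper":100,"delta_pos":[1.25,0,0],"dr":[0,0,0]},
  ],
)

```text
t: 2.28
ee_pos: [492.9, 39.5, 83.0]
orientation: [-2.484, 0.056, 1.911]
ft_force: [0.8, 0.1, 1.7]
width: 87.5
```

Emit:
apply_moves(
  increments=[
    {"gripper":100,"delta_pos":[1.25,0,0],"dr":[0,0,0]},
    {"gripper":100,"delta_pos":[1.25,0,0],"dr":[0,0,0]},
    {"gripper":0,"delta_pos":[0,0,0],"dr":[0,0,0]},
    {"gripper":0,"delta_pos":[0,0,0],"dr":[0,0,0]},
    {"gripper":0,"delta_pos":[0,0,0],"dr":[0,0,0]},
  ],
)

```text
t: 2.7
ee_pos: [500.3, 39.9, 60.7]
orientation: [-2.487, 0.054, 1.909]
ft_force: [0.8, 0.3, -0.1]
width: 71.3
```

Emit:
apply_moves(
  increments=[
    {"gripper":0,"delta_pos":[0,0,0],"dr":[0,0,0]},
    {"gripper":0,"delta_pos":[0,0,0],"dr":[0,0,0]},
    {"gripper":0,"delta_pos":[0,0,0],"dr":[0,0,0]},
    {"gripper":0,"delta_pos":[0,0,0],"dr":[0,0,0]},
    {"gripper":0,"delta_pos":[0,0,0],"dr":[0,0,0]},
  ],
)

```text
t: 3.12
ee_pos: [500.5, 40.7, 61.0]
orientation: [-2.488, 0.052, 1.908]
ft_force: [-2.1, -3.8, 6.9]
width: 57.6
```

Emit:
apply_moves(
  increments=[
    {"gripper":0,"delta_pos":[-1.5,0,0],"dr":[0,0,0]},
    {"gripper":0,"delta_pos":[-1.5,0,0],"dr":[0,0,0]},
    {"gripper":0,"delta_pos":[-1.5,0,0],"dr":[0,0,0]},
    {"gripper":0,"delta_pos":[-1.5,0,0],"dr":[0,0,0]},
    {"gripper":0,"delta_pos":[-1.5,0,0],"dr":[0,0,0]},
  ],
)

```text
t: 3.53
ee_pos: [480.5, 42.8, 133.5]
orientation: [-2.487, 0.051, 1.91]
ft_force: [-0.0, 0.1, -1.6]
width: 57.9
```

Emit:
apply_moves(
  increments=[
    {"gripper":0,"delta_pos":[-0.29,-3.2,1.07],"dr":[-0.005,-0.044,-0.003]},
    {"gripper":0,"delta_pos":[-0.24,-3.2,1.07],"dr":[-0.005,-0.043,-0.003]},
    {"gripper":0,"delta_pos":[-0.18,-3.21,1.06],"dr":[-0.005,-0.044,-0.003]},
    {"gripper":0,"delta_pos":[-0.12,-3.21,1.05],"dr":[-0.005,-0.043,-0.004]},
    {"gripper":0,"delta_pos":[-0.07,-3.22,1.03],"dr":[-0.005,-0.044,-0.003]},
  ],
)

```text
t: 3.95
ee_pos: [429.4, 205.6, 131.0]
orientation: [2.266, -0.006, -2.174]
ft_force: [1.3, 0.1, -0.1]
width: 58.5
```

Emit:
apply_moves(
  increments=[
    {"gripper":0,"delta_pos":[-0.01,-3.23,1.03],"dr":[-0.004,-0.043,-0.004]},
    {"gripper":0,"delta_pos":[0,0,0],"dr":[0,0,0]},
    {"gripper":0,"delta_pos":[0,0,0],"dr":[0,0,0]},
    {"gripper":0,"delta_pos":[0,0,0],"dr":[0,0,0]},
    {"gripper":0,"delta_pos":[0,0,0],"dr":[0,0,0]},
  ],
)

```text
t: 4.37
ee_pos: [419.6, 235.3, 129.9]
orientation: [2.221, 0.001, -2.221]
ft_force: [-0.6, -0.3, -0.7]
width: 57.8
```

```bash
python3 - <<'E'
from h import *
o=ctrl.get_obs(); print(o['t'],o['ee_pos'],o['width'],o['ft_force']); print(tx(R.from_rotvec(o['orientation']).as_matrix()))
p=o['ee_pos']
plan([([420,235,30],down(0),0,25),([420,235,17.5],down(0),0,5)])
d=cap('side'); save(cv2.resize(d['img'][200:440,240:460],None,fx=2.5,fy=2.5),'s1')
E
```

```text
4.3667 [419.62478053 235.34699675 129.88679013] 57.79796685338863 [-0.62675086 -0.27268021 -0.70320767]
[[-0.     0.001 -1.   ]
 [-0.    -1.    -0.001]
 [-1.     0.     0.   ]]
[{"gripper":0,"delta_pos":[2.5, 0.01, -0.01],"dr":[0, 0, 0]}, {"gripper":0,"delta_pos":[2.5, 0.01, -0.01],"dr":[0, 0, 0]}, {"gripper":0,"delta_pos":[2.49, 0.01, -0.01],"dr":[0.001, 0, 0]}, {"gripper":0,"delta_pos":[2.5, 0, -0.01],"dr":[0, 0, 0]}, {"gripper":0,"delta_pos":[0.42, 0, 0],"dr":[0, 0, 0]}]
[{"gripper":0,"delta_pos":[0.41, 0, 0],"dr":[0, 0, 0]}, {"gripper":0,"delta_pos":[0.42, 0, 0],"dr":[0, 0, 0]}, {"gripper":0,"delta_pos":[0, 0, 0],"dr":[0, 0, 0]}, {"gripper":0,"delta_pos":[0, 0, 0],"dr":[0, 0, 0]}, {"gripper":0,"delta_pos":[0, 0, 0],"dr":[0, 0, 0]}]
end [420.  235.   17.5]
```

Emit:
apply_moves(
  increments=[
    {"gripper":0,"delta_pos":[2.5,0,0],"dr":[0,0,0]},
    {"gripper":0,"delta_pos":[2.5,0,0],"dr":[0,0,0]},
    {"gripper":0,"delta_pos":[2.5,0,0],"dr":[0,0,0]},
    {"gripper":0,"delta_pos":[2.5,0,0],"dr":[0,0,0]},
    {"gripper":0,"delta_pos":[0.4,0,0],"dr":[0,0,0]},
  ],
)

```text
t: 4.83
ee_pos: [418.1, 234.2, 23.1]
orientation: [2.215, -0.003, -2.225]
ft_force: [-0.4, -1.7, -0.9]
width: 57.4
```

Emit:
apply_moves(
  increments=[
    {"gripper":0,"delta_pos":[0.4,0,0],"dr":[0,0,0]},
    {"gripper":0,"delta_pos":[0.3,0,0],"dr":[0,0,0]},
    {"gripper":0,"delta_pos":[0,0,0],"dr":[0,0,0]},
    {"gripper":0,"delta_pos":[0,0,0],"dr":[0,0,0]},
    {"gripper":0,"delta_pos":[0,0,0],"dr":[0,0,0]},
  ],
)

```text
t: 5.25
ee_pos: [420.7, 236.6, 20.0]
orientation: [2.223, 0.003, -2.219]
ft_force: [-0.0, 1.1, -2.0]
width: 57.6
```

Emit:
apply_moves(
  increments=[
    {"gripper":0,"delta_pos":[0.1,0,0],"dr":[0,0,0]},
    {"gripper":0,"delta_pos":[0,0,0],"dr":[0,0,0]},
    {"gripper":0,"delta_pos":[0,0,0],"dr":[0,0,0]},
    {"gripper":0,"delta_pos":[0,0,0],"dr":[0,0,0]},
    {"gripper":0,"delta_pos":[0,0,0],"dr":[0,0,0]},
  ],
)

```text
t: 5.67
ee_pos: [420.6, 236.7, 19.0]
orientation: [2.223, 0.003, -2.219]
ft_force: [0.4, -0.0, 7.0]
width: 57.9
```

```bash
python3 - <<'E'
from h import *
o=ctrl.get_obs(); print(o['t'],o['ee_pos'],o['width'],o['ft_force'])
d=cap('side'); save(cv2.resize(d['img'][240:400,260:460],None,fx=3,fy=3),'s1')
E
```

```text
5.6667 [420.64809538 236.65795949  18.96030888] 57.89684530739485 [ 0.37074062 -0.01414393  6.95465068]
```

View pics/s1.png

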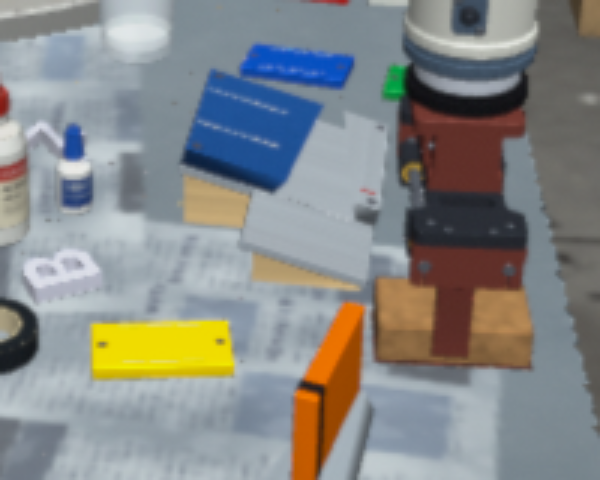

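```bash
python3 - <<'E'
from h import *
plan([([420.6,236.7,90],down(0),100,30),([420.6,236.7,160],down(0),100,40),([488,330,200],Rtool([0,0,-1],yaw(-.294)),100)],mm=41,deg=7)
E
```

```text
[{"gripper":100,"delta_pos":[-2.37, 0, 0],"dr":[0.001, -0.001, 0]}, {"gripper":100,"delta_pos":[-2.37, 0, 0],"dr":[0, 0, 0.001]}, {"gripper":100,"delta_pos":[-2.36, -0.01, 0],"dr":[0.001, -0.001, 0]}, {"gripper":100,"delta_pos":[-3.5, 0, 0],"dr":[0, 0, 0]}, {"gripper":100,"delta_pos":[-3.5, 0, 0],"dr":[0, 0, 0]}]
[{"gripper":100,"delta_pos":[-0.36, -0.85, -0.61],"dr":[-0.116, 0, 0]}, {"gripper":100,"delta_pos":[-0.36, -0.77, -0.71],"dr":[-0.116, 0, 0]}, {"gripper":100,"delta_pos":[-0.36, -0.68, -0.79],"dr":[-0.116, 0, 0]}, {"gripper":100,"delta_pos":[-0.37, -0.59, -0.86],"dr":[-0.116, 0, 0]}, {"gripper":100,"delta_pos":[-0.36, -0.48, -0.93],"dr":[-0.116, 0, 0]}]
[{"gripper":100,"delta_pos":[-0.37, -0.37, -0.98],"dr":[-0.116, 0, 0]}, {"gripper":100,"delta_pos":[-0.36, -0.26, -1.01],"dr":[-0.116, 0, 0]}, {"gripper":100,"delta_pos":[-0.37, -0.14, -1.04],"dr":[-0.116, 0, 0]}, {"gripper":100,"delta_pos":[-0.36, -0.02, -1.05],"dr":[-0.116, 0, 0]}, {"gripper":100,"delta_pos":[-0.37, 0.1, -1.04],"dr":[-0.116, 0, 0]}]
[{"gripper":100,"delta_pos":[-0.36, 0.22, -1.02],"dr":[-0.117, 0, 0]}, {"gripper":100,"delta_pos":[0, 0, 0],"dr":[0, 0, 0]}, {"gripper":100,"delta_pos":[0, 0, 0],"dr":[0, 0, 0]}, {"gripper":100,"delta_pos":[0, 0, 0],"dr":[0, 0, 0]}, {"gripper":100,"delta_pos":[0, 0, 0],"dr":[0, 0, 0]}]
end [488. 330. 200.]
```

Emit:
apply_moves(
  increments=[
    {"gripper":100,"delta_pos":[0,0,0],"dr":[0,0,0]},
    {"gripper":100,"delta_pos":[0,0,0],"dr":[0,0,0]},
    {"gripper":100,"delta_pos":[0,0,0],"dr":[0,0,0]},
    {"gripper":100,"delta_pos":[-3.5,0,0],"dr":[0,0,0]},
    {"gripper":100,"delta_pos":[-3.6,0,0],"dr":[0,0,0]},
  ],
)

```text
t: 6.13
ee_pos: [418.0, 235.3, 87.6]
orientation: [2.213, -0.001, -2.225]
ft_force: [0.6, 0.3, 1.1]
width: 86.4
```

Emit:
apply_moves(
  increments=[
    {"gripper":100,"delta_pos":[-3.5,0,0],"dr":[0,0,0]},
    {"gripper":100,"delta_pos":[-3.5,0,0],"dr":[0,0,0]},
    {"gripper":100,"delta_pos":[-0.36,-0.85,-0.61],"dr":[-0.116,0,0]},
    {"gripper":100,"delta_pos":[-0.36,-0.77,-0.71],"dr":[-0.116,0,0]},
    {"gripper":100,"delta_pos":[-0.36,-0.68,-0.79],"dr":[-0.116,0,0]},
  ],
)

```text
t: 6.55
ee_pos: [438.8, 262.1, 171.0]
orientation: [2.03, 0.365, -2.026]
ft_force: [0.6, -0.7, 0.4]
width: 87.9
```

Emit:
apply_moves(
  increments=[
    {"gripper":100,"delta_pos":[-0.37,-0.59,-0.86],"dr":[-0.116,0,0]},
    {"gripper":100,"delta_pos":[-0.36,-0.48,-0.93],"dr":[-0.116,0,0]},
    {"gripper":100,"delta_pos":[-0.37,-0.37,-0.98],"dr":[-0.116,0,0]},
    {"gripper":100,"delta_pos":[-0.36,-0.26,-1.01],"dr":[-0.116,0,0]},
    {"gripper":100,"delta_pos":[-0.37,-0.14,-1.04],"dr":[-0.116,0,0]},
  ],
)

```text
t: 6.97
ee_pos: [468.9, 304.4, 188.1]
orientation: [1.66, 0.839, -1.66]
ft_force: [0.0, 0.3, 0.5]
width: 87.6
```

Emit:
apply_moves(
  increments=[
    {"gripper":100,"delta_pos":[-0.36,-0.02,-1.05],"dr":[-0.116,0,0]},
    {"gripper":100,"delta_pos":[-0.37,0.1,-1.04],"dr":[-0.116,0,0]},
    {"gripper":100,"delta_pos":[-0.36,0.22,-1.02],"dr":[-0.117,0,0]},
    {"gripper":100,"delta_pos":[0,0,0],"dr":[0,0,0]},
    {"gripper":100,"delta_pos":[0,0,0],"dr":[0,0,0]},
  ],
)

```text
t: 7.38
ee_pos: [487.0, 329.7, 198.8]
orientation: [1.423, 1.055, -1.423]
ft_force: [0.2, -0.0, -0.3]
width: 88.1
```

```bash
python3 - <<'E'
from h import *
o=ctrl.get_obs(); print(o['t'],o['ee_pos'],o['width'],o['ft_force'],o['qpos']); print(tx(R.from_rotvec(o['orientation']).as_matrix()))
d=cap('wrist'); save(d['img'],'w2'); P=cloud(d)
h=cv2.cvtColor(d['img'],cv2.COLOR_RGB2HSV)
m=(P[...,2]>66)&(P[...,2]<84)&(P[...,1]>280)&(P[...,1]<430)&(abs(P[...,0]-500)<70)
m=cv2.morphologyEx(m.astype(np.uint8),cv2.MORPH_OPEN,np.ones((3,3)))>0
n,l,s,_=cv2.connectedComponentsWithStats(m.astype(np.uint8)); m=l==1+np.argmax(s[1:,4])
q=P[m]; print(len(q),cv2.minAreaRect(q[:,:2].astype(np.float32)),np.median(q[:,2]),np.mean(np.argwhere(m),0),h[m].mean(0))
f=(P[...,2]>8)&(P[...,2]<18)&(abs(P[...,1]-355)<75)&(abs(P[...,0]-500)<70); q=P[f]; print('foot',len(q), q[:,:2].min(0),q[:,:2].max(0),q[:,2].mean(), cv2.minAreaRect(q[:,:2].astype(np.float32)))
E
```

```text
7.3833 [487.00146109 329.65144979 198.78832592] 88.05548054625915 [ 0.21750488 -0.01000609 -0.32422216] [5.74803507e-01 4.07791896e-01 1.73841539e+00 3.22129534e-05
 9.95374021e-01 8.69938786e-01]
[[-0.     0.957 -0.291]
 [ 0.    -0.291 -0.957]
 [-1.    -0.    -0.   ]]
2411 ((498.6611633300781, 360.25164794921875), (99.133056640625, 14.15207576751709), 73.40300750732422) 74.32141952606415 [185.97055164 319.68311904] [ 21.82911655 158.11364579 224.19037744]
foot 2363 [472.63723526 280.18839641] [569.99420423 414.55860434] 11.827266192205633 ((529.4459838867188, 346.3005676269531), (119.36316680908203, 103.09331512451172), 79.15559387207031)
```

View pics/w2.png

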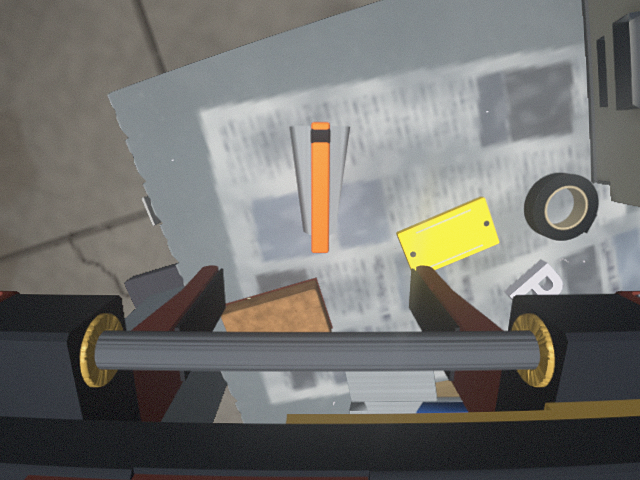

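```bash
cat >> h.py <<'E'
Rg=Rtool([0,0,-1],yaw(-0.2897)); Rins=Rtool(-Zd,Xd)
E
python3 - <<'E'
from h import *
G=np.array([498.7,360.3,44]); 
plan([(G+[0,0,60],Rg,100,36),(G,Rg,100,20)])
plan([(G+[0,0,100],Rg,0,20),(deck(0,105,90),Rins,0,36)],start=(G,Rg))
E
```

```text
[{"gripper":100,"delta_pos":[3.15, 0.09, -1.11],"dr":[-0.002, 0, 0]}, {"gripper":100,"delta_pos":[3.15, 0.09, -1.11],"dr":[-0.002, 0, 0]}, {"gripper":100,"delta_pos":[3.15, 0.08, -1.12],"dr":[-0.002, 0.001, 0.001]}, {"gripper":100,"delta_pos":[1.5, 0, 0],"dr":[0, 0, 0]}, {"gripper":100,"delta_pos":[1.5, 0, 0],"dr":[0, 0, 0]}]
[{"gripper":100,"delta_pos":[1.5, 0, 0],"dr":[0, 0, 0]}, {"gripper":100,"delta_pos":[1.5, 0, 0.01],"dr":[0, 0, 0]}, {"gripper":100,"delta_pos":[0, 0, 0],"dr":[0, 0, 0]}, {"gripper":100,"delta_pos":[0, 0, 0],"dr":[0, 0, 0]}, {"gripper":100,"delta_pos":[0, 0, 0],"dr":[0, 0, 0]}]
end [498.7 360.3  44. ]
[{"gripper":0,"delta_pos":[-2, 0, 0],"dr":[0, 0, 0]}, {"gripper":0,"delta_pos":[-2, 0, 0],"dr":[0, 0, 0]}, {"gripper":0,"delta_pos":[-2, 0, 0],"dr":[0, 0, 0]}, {"gripper":0,"delta_pos":[-2, 0, 0],"dr":[0, 0, 0]}, {"gripper":0,"delta_pos":[-2, 0, 0],"dr":[0, 0, 0]}]
[{"gripper":0,"delta_pos":[0.29, 0.7, 3.31],"dr":[-0.033, 0.004, 0.043]}, {"gripper":0,"delta_pos":[0.3, 0.58, 3.33],"dr":[-0.033, 0.004, 0.044]}, {"gripper":0,"delta_pos":[0.31, 0.45, 3.35],"dr":[-0.033, 0.005, 0.043]}, {"gripper":0,"delta_pos":[0.31, 0.33, 3.37],"dr":[-0.033, 0.004, 0.044]}, {"gripper":0,"delta_pos":[0.31, 0.21, 3.37],"dr":[-0.033, 0.005, 0.043]}]
[{"gripper":0,"delta_pos":[0.29, 0.08, 3.39],"dr":[-0.033, 0.004, 0.044]}, {"gripper":0,"delta_pos":[0, 0, 0],"dr":[0, 0, 0]}, {"gripper":0,"delta_pos":[0, 0, 0],"dr":[0, 0, 0]}, {"gripper":0,"delta_pos":[0, 0, 0],"dr":[0, 0, 0]}, {"gripper":0,"delta_pos":[0, 0, 0],"dr":[0, 0, 0]}]
end [482.2 157.9 126.8]
```

Emit:
apply_moves(
  increments=[
    {"gripper":45,"delta_pos":[3.15,0.09,-1.11],"dr":[-0.002,0,0]},
    {"gripper":45,"delta_pos":[3.15,0.09,-1.11],"dr":[-0.002,0,0]},
    {"gripper":45,"delta_pos":[3.15,0.08,-1.12],"dr":[-0.002,0,0]},
    {"gripper":45,"delta_pos":[0,0,0],"dr":[0,0,0]},
    {"gripper":45,"delta_pos":[0,0,0],"dr":[0,0,0]},
  ],
)

```text
t: 7.85
ee_pos: [497.6, 359.7, 102.8]
orientation: [1.414, 1.059, -1.422]
ft_force: [0.3, 0.2, -0.1]
width: 58.1
```

Emit:
apply_moves(
  increments=[
    {"gripper":45,"delta_pos":[1.5,0,0],"dr":[0,0,0]},
    {"gripper":45,"delta_pos":[1.5,0,0],"dr":[0,0,0]},
    {"gripper":45,"delta_pos":[1.5,0,0],"dr":[0,0,0]},
    {"gripper":45,"delta_pos":[1.4,0,0],"dr":[0,0,0]},
    {"gripper":45,"delta_pos":[0,0,0],"dr":[0,0,0]},
  ],
)

```text
t: 8.27
ee_pos: [498.5, 359.9, 44.9]
orientation: [1.416, 1.059, -1.419]
ft_force: [-0.5, -0.5, -0.3]
width: 39.5
```

Emit:
apply_moves(
  increments=[
    {"gripper":0,"delta_pos":[0,0,0],"dr":[0,0,0]},
    {"gripper":0,"delta_pos":[0,0,0],"dr":[0,0,0]},
    {"gripper":0,"delta_pos":[0,0,0],"dr":[0,0,0]},
    {"gripper":0,"delta_pos":[0,0,0],"dr":[0,0,0]},
    {"gripper":0,"delta_pos":[0,0,0],"dr":[0,0,0]},
  ],
)

```text
t: 8.68
ee_pos: [499.7, 361.3, 46.5]
orientation: [1.418, 1.06, -1.415]
ft_force: [-1.2, 0.5, 5.0]
width: 14.1
```

Emit:
apply_moves(
  increments=[
    {"gripper":0,"delta_pos":[0,0,0],"dr":[0,0,0]},
    {"gripper":0,"delta_pos":[0,0,0],"dr":[0,0,0]},
    {"gripper":0,"delta_pos":[0,0,0],"dr":[0,0,0]},
    {"gripper":0,"delta_pos":[0,0,0],"dr":[0,0,0]},
    {"gripper":0,"delta_pos":[0,0,0],"dr":[0,0,0]},
  ],
)

```text
t: 9.1
ee_pos: [499.7, 361.3, 46.5]
orientation: [1.418, 1.06, -1.415]
ft_force: [-1.2, -0.3, 6.8]
width: 14.0
```

Emit:
apply_moves(
  increments=[
    {"gripper":0,"delta_pos":[-2,0,0],"dr":[0,0,0]},
    {"gripper":0,"delta_pos":[-2,0,0],"dr":[0,0,0]},
    {"gripper":0,"delta_pos":[-2,0,0],"dr":[0,0,0]},
    {"gripper":0,"delta_pos":[-2,0,0],"dr":[0,0,0]},
    {"gripper":0,"delta_pos":[-2,0,0],"dr":[0,0,0]},
  ],
)

```text
t: 9.52
ee_pos: [498.5, 360.4, 145.7]
orientation: [1.415, 1.06, -1.418]
ft_force: [-0.1, 0.7, -4.8]
width: 13.8
```

Emit:
apply_moves(
  increments=[
    {"gripper":0,"delta_pos":[0.29,0.7,3.31],"dr":[-0.033,0.004,0.043]},
    {"gripper":0,"delta_pos":[0.3,0.58,3.33],"dr":[-0.033,0.004,0.044]},
    {"gripper":0,"delta_pos":[0.31,0.45,3.35],"dr":[-0.033,0.005,0.043]},
    {"gripper":0,"delta_pos":[0.31,0.33,3.37],"dr":[-0.033,0.004,0.044]},
    {"gripper":0,"delta_pos":[0.31,0.21,3.37],"dr":[-0.033,0.005,0.043]},
  ],
)

```text
t: 9.93
ee_pos: [485.0, 190.8, 130.7]
orientation: [1.383, 0.981, -1.133]
ft_force: [0.7, -0.7, -4.2]
width: 13.8
```

Emit:
apply_moves(
  increments=[
    {"gripper":0,"delta_pos":[0.29,0.08,3.39],"dr":[-0.033,0.004,0.044]},
    {"gripper":0,"delta_pos":[0,0,0],"dr":[0,0,0]},
    {"gripper":0,"delta_pos":[0,0,0],"dr":[0,0,0]},
    {"gripper":0,"delta_pos":[0,0,0],"dr":[0,0,0]},
    {"gripper":0,"delta_pos":[0,0,0],"dr":[0,0,0]},
  ],
)

```text
t: 10.35
ee_pos: [484.2, 159.3, 128.6]
orientation: [1.377, 0.964, -1.078]
ft_force: [-0.1, 0.8, -4.2]
width: 13.7
```

```bash
cat >> h.py <<'E'
def st():
    o=ctrl.get_obs(); Rt=R.from_rotvec(o['orientation']).as_matrix()
    print('t%.2f'%o['t'],'p',np.round(o['ee_pos'],1),'deck',np.round(RD.T@(o['ee_pos']-OD),1),'w%.1f'%o['width'],'F',np.round(o['ft_force'],1),'Fdeck',np.round(RD.T@o['ft_force'],1)); return o,Rt
E
python3 - <<'E'
from h import *
o,Rt=st(); print('rot err deg',np.rad2deg(R.from_matrix(Rt.T@Rins).as_rotvec()))
plan([(deck(0,105,45),Rins,0,15),(deck(0,105,34),Rins,0,4)])
for n in ['wrist','side']: 
    d=cap(n); save(d['img'],n+'3')
im=np.hstack([cv2.resize(np.load('wrist.npz')['img'],(400,300)),cv2.resize(np.load('side.npz')['img'][200:380,240:480],(400,300))]); save(im,'c3')
E
```

```text
t10.35 p [484.2 159.3 128.6] deck [  2.3 106.5  91.2] w13.7 F [-0.1  0.8 -4.2] Fdeck [-1.2  0.8 -4. ]
rot err deg [ 0.19682947 -0.10212848 -0.0491497 ]
[{"gripper":0,"delta_pos":[1.16, -0.06, 0.04],"dr":[0.001, 0, 0]}, {"gripper":0,"delta_pos":[1.15, -0.06, 0.04],"dr":[0.001, -0.001, 0]}, {"gripper":0,"delta_pos":[1.16, -0.06, 0.04],"dr":[0.001, 0, 0]}, {"gripper":0,"delta_pos":[1.15, -0.06, 0.03],"dr":[0, -0.001, -0.001]}, {"gripper":0,"delta_pos":[0.37, 0, 0],"dr":[0, 0, 0]}]
[{"gripper":0,"delta_pos":[0.37, 0, 0],"dr":[0, 0, 0]}, {"gripper":0,"delta_pos":[0.36, 0.01, 0],"dr":[0, 0, 0]}, {"gripper":0,"delta_pos":[0, 0, 0],"dr":[0, 0, 0]}, {"gripper":0,"delta_pos":[0, 0, 0],"dr":[0, 0, 0]}, {"gripper":0,"delta_pos":[0, 0, 0],"dr":[0, 0, 0]}]
end [496.7 156.7  72.7]
```

View pics/c3.png

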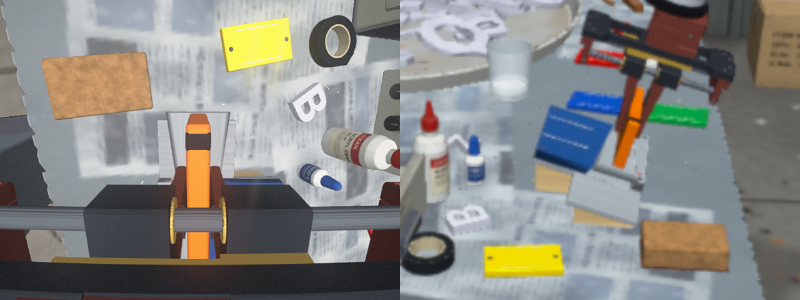

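Emit:
apply_moves(
  increments=[
    {"gripper":0,"delta_pos":[1.16,-0.06,0.02],"dr":[0.001,0,0]},
    {"gripper":0,"delta_pos":[1.15,-0.06,0.02],"dr":[0.001,-0.001,0]},
    {"gripper":0,"delta_pos":[1.16,-0.06,0.02],"dr":[0.001,0,0]},
    {"gripper":0,"delta_pos":[1.15,-0.06,0.02],"dr":[0,-0.001,-0.001]},
    {"gripper":0,"delta_pos":[0,0,0],"dr":[0,0,0]},
  ],
)

```text
t: 10.87
ee_pos: [492.7, 157.3, 81.4]
orientation: [1.375, 0.963, -1.084]
ft_force: [-0.5, 0.5, -3.9]
width: 13.8
```

Emit:
apply_moves(
  increments=[
    {"gripper":0,"delta_pos":[0.5,0,0],"dr":[0,0,0]},
    {"gripper":0,"delta_pos":[0.5,0,0],"dr":[0,0,0]},
    {"gripper":0,"delta_pos":[0,0,0],"dr":[0,0,0]},
    {"gripper":0,"delta_pos":[0,0,0],"dr":[0,0,0]},
    {"gripper":0,"delta_pos":[0,0,0],"dr":[0,0,0]},
  ],
)

```text
t: 11.28
ee_pos: [495.7, 156.7, 73.8]
orientation: [1.377, 0.961, -1.083]
ft_force: [0.6, 0.4, -4.7]
width: 13.9
```

```bash
python3 - <<'E'
from h import *
o,Rt=st()
E
```

```text
t11.28 p [495.7 156.7  73.8] deck [ -0.6 105.   35.2] w13.9 F [ 0.6  0.4 -4.7] Fdeck [-0.7  0.5 -4.7]
```

Emit:
apply_moves(
  increments=[
    {"gripper":0,"delta_pos":[0.2,0.05,0],"dr":[0,0,0]},
    {"gripper":0,"delta_pos":[0,0,0],"dr":[0,0,0]},
    {"gripper":0,"delta_pos":[0,0,0],"dr":[0,0,0]},
    {"gripper":0,"delta_pos":[0,0,0],"dr":[0,0,0]},
    {"gripper":0,"delta_pos":[0,0,0],"dr":[0,0,0]},
  ],
)

```text
t: 11.7
ee_pos: [496.6, 156.5, 71.7]
orientation: [1.377, 0.962, -1.083]
ft_force: [0.0, 0.2, -4.4]
width: 13.9
```

Emit:
apply_moves(
  increments=[
    {"gripper":0,"delta_pos":[0.1,0,0],"dr":[0,0,0]},
    {"gripper":0,"delta_pos":[0,0,0],"dr":[0,0,0]},
    {"gripper":0,"delta_pos":[0,0,0],"dr":[0,0,0]},
    {"gripper":0,"delta_pos":[0,0,0],"dr":[0,0,0]},
    {"gripper":0,"delta_pos":[0,0,0],"dr":[0,0,0]},
  ],
)

```text
t: 12.12
ee_pos: [496.8, 156.4, 71.2]
orientation: [1.377, 0.961, -1.083]
ft_force: [-3.4, -1.1, 4.7]
width: 13.7
```

```bash
python3 - <<'E'
from h import *
o,Rt=st()
E
```

```text
t12.12 p [496.8 156.4  71.2] deck [ -0.2 104.7  32.4] w13.7 F [-3.4 -1.1  4.7] Fdeck [-1.9 -1.4  5.4]
```

Emit:
apply_moves(
  increments=[
    {"gripper":0,"delta_pos":[-0.05,0,1],"dr":[0,0,0]},
    {"gripper":0,"delta_pos":[0,0,1],"dr":[0,0,0]},
    {"gripper":0,"delta_pos":[0,0,1],"dr":[0,0,0]},
    {"gripper":0,"delta_pos":[0,0,0],"dr":[0,0,0]},
    {"gripper":0,"delta_pos":[0,0,0],"dr":[0,0,0]},
  ],
)

```text
t: 12.53
ee_pos: [493.9, 126.2, 71.2]
orientation: [1.377, 0.961, -1.084]
ft_force: [-0.5, -0.8, -2.5]
width: 13.8
```

Emit:
apply_moves(
  increments=[
    {"gripper":0,"delta_pos":[0,0,1],"dr":[0,0,0]},
    {"gripper":0,"delta_pos":[0,0,1],"dr":[0,0,0]},
    {"gripper":0,"delta_pos":[0,0,1],"dr":[0,0,0]},
    {"gripper":0,"delta_pos":[0,0,0],"dr":[0,0,0]},
    {"gripper":0,"delta_pos":[0,0,0],"dr":[0,0,0]},
  ],
)

```text
t: 12.95
ee_pos: [491.4, 96.8, 71.2]
orientation: [1.377, 0.961, -1.084]
ft_force: [-0.7, -0.5, -1.9]
width: 13.6
```

```bash
python3 - <<'E'
from h import *
o,Rt=st(); print('rot err deg',np.rad2deg(R.from_matrix(Rt.T@Rins).as_rotvec()))
E
```

```text
t12.95 p [491.4  96.8  71.2] deck [-0.2 45.  32.5] w13.6 F [-0.7 -0.5 -1.9] Fdeck [-1.1 -0.6 -1.6]
rot err deg [-0.0192969   0.06042199  0.04560157]
```

Smooth; keep sliding, then finer steps near home.

Emit:
apply_moves(
  increments=[
    {"gripper":0,"delta_pos":[0,0,1],"dr":[0,0,0]},
    {"gripper":0,"delta_pos":[0,0,1],"dr":[0,0,0]},
    {"gripper":0,"delta_pos":[0,0,1],"dr":[0,0,0]},
    {"gripper":0,"delta_pos":[0,0,0.5],"dr":[0,0,0]},
    {"gripper":0,"delta_pos":[0,0,0],"dr":[0,0,0]},
  ],
)

```text
t: 13.37
ee_pos: [488.2, 61.8, 71.2]
orientation: [1.377, 0.961, -1.083]
ft_force: [-0.9, -1.1, -2.0]
width: 13.9
```

Emit:
apply_moves(
  increments=[
    {"gripper":0,"delta_pos":[0,0,0.3],"dr":[0,0,0]},
    {"gripper":0,"delta_pos":[0,0,0.2],"dr":[0,0,0]},
    {"gripper":0,"delta_pos":[0,0,0],"dr":[0,0,0]},
    {"gripper":0,"delta_pos":[0,0,0],"dr":[0,0,0]},
    {"gripper":0,"delta_pos":[0,0,0],"dr":[0,0,0]},
  ],
)

```text
t: 13.78
ee_pos: [488.0, 57.1, 71.3]
orientation: [1.377, 0.961, -1.082]
ft_force: [1.4, 0.1, -5.2]
width: 14.2
```

```bash
python3 - <<'E'
from h import *
o,Rt=st(); print('rot err deg',np.rad2deg(R.from_matrix(Rt.T@Rins).as_rotvec()))
E
```

```text
t13.78 p [488.   57.1  71.3] deck [ 0.   5.1 32.5] w14.2 F [ 1.4  0.1 -5.2] Fdeck [ 0.   0.2 -5.3]
rot err deg [0.03125129 0.03939788 0.01376631]
```

Emit:
apply_moves(
  increments=[
    {"gripper":0,"delta_pos":[0,0,0.2],"dr":[0,0,0]},
    {"gripper":0,"delta_pos":[0,0,0],"dr":[0,0,0]},
    {"gripper":0,"delta_pos":[0,0,0],"dr":[0,0,0]},
    {"gripper":0,"delta_pos":[0,0,0],"dr":[0,0,0]},
    {"gripper":0,"delta_pos":[0,0,0],"dr":[0,0,0]},
  ],
)

```text
t: 14.2
ee_pos: [488.1, 55.0, 71.4]
orientation: [1.377, 0.961, -1.082]
ft_force: [3.4, 1.1, -5.8]
width: 13.8
```

Emit:
apply_moves(
  increments=[
    {"gripper":0,"delta_pos":[0,0,0.2],"dr":[0,0,0]},
    {"gripper":0,"delta_pos":[0,0,0],"dr":[0,0,0]},
    {"gripper":0,"delta_pos":[0,0,0],"dr":[0,0,0]},
    {"gripper":0,"delta_pos":[0,0,0],"dr":[0,0,0]},
    {"gripper":0,"delta_pos":[0,0,0],"dr":[0,0,0]},
  ],
)

```text
t: 14.62
ee_pos: [488.1, 53.6, 71.4]
orientation: [1.378, 0.961, -1.081]
ft_force: [3.7, 6.9, -8.0]
width: 14.1
```

```bash
python3 - <<'E'
from h import *
o,Rt=st(); print('rot err deg',np.rad2deg(R.from_matrix(Rt.T@Rins).as_rotvec()))
E
```

```text
t14.62 p [488.1  53.6  71.4] deck [ 0.4  1.6 32.5] w14.1 F [ 3.7  6.9 -8. ] Fdeck [ 0.8  7.2 -8.5]
rot err deg [ 0.0240207  -0.01413337 -0.05045179]
```

Emit:
apply_moves(
  increments=[
    {"gripper":0,"delta_pos":[0.05,0,0.15],"dr":[0,0,0]},
    {"gripper":0,"delta_pos":[0,0,0],"dr":[0,0,0]},
    {"gripper":0,"delta_pos":[0,0,0],"dr":[0,0,0]},
    {"gripper":0,"delta_pos":[0,0,0],"dr":[0,0,0]},
    {"gripper":0,"delta_pos":[0,0,0],"dr":[0,0,0]},
  ],
)

```text
t: 15.03
ee_pos: [488.1, 53.2, 71.4]
orientation: [1.379, 0.962, -1.079]
ft_force: [-0.5, 20.5, 1.8]
width: 14.0
```

```bash
python3 - <<'E'
from h import *
o,Rt=st()
E
```

```text
t15.03 p [488.1  53.2  71.4] deck [ 0.5  1.2 32.5] w14.0 F [-0.5 20.5  1.8] Fdeck [-1.8 20.3  2.3]
```

```bash
python3 - <<'E'
from h import *
o,Rt=st(); p=o['ee_pos']
plan([(p+70*Zd,Rins,50,24)])
plan([([420,-220,260],down(0),100,36)],start=(p+70*Zd,Rins),deg=7)
E
```

```text
t15.03 p [488.1  53.2  71.4] deck [ 0.5  1.2 32.5] w14.0 F [-0.5 20.5  1.8] Fdeck [-1.8 20.3  2.3]
[{"gripper":50,"delta_pos":[-2.33, 0, 0],"dr":[0, 0, -0.001]}, {"gripper":50,"delta_pos":[-2.33, 0, 0],"dr":[0, -0.001, 0]}, {"gripper":50,"delta_pos":[-2.34, 0.01, -0.01],"dr":[0.001, 0, -0.001]}, {"gripper":50,"delta_pos":[0, 0, 0],"dr":[0, 0, 0]}, {"gripper":50,"delta_pos":[0, 0, 0],"dr":[0, 0, 0]}]
end [470.1  54.9 139. ]
[{"gripper":100,"delta_pos":[-0.95, 0.05, 2.14],"dr":[0.113, -0.015, -0.016]}, {"gripper":100,"delta_pos":[-0.92, 0.28, 2.14],"dr":[0.113, -0.015, -0.016]}, {"gripper":100,"delta_pos":[-0.89, 0.51, 2.1],"dr":[0.113, -0.015, -0.016]}, {"gripper":100,"delta_pos":[-0.87, 0.73, 2.05],"dr":[0.113, -0.015, -0.016]}, {"gripper":100,"delta_pos":[-0.86, 0.94, 1.97],"dr":[0.113, -0.015, -0.016]}]
[{"gripper":100,"delta_pos":[-0.84, 1.14, 1.86],"dr":[0.113, -0.015, -0.017]}, {"gripper":100,"delta_pos":[-0.84, 1.33, 1.73],"dr":[0.113, -0.015, -0.016]}, {"gripper":100,"delta_pos":[-0.84, 1.51, 1.59],"dr":[0.113, -0.015, -0.017]}, {"gripper":100,"delta_pos":[-0.84, 1.66, 1.42],"dr":[0.113, -0.015, -0.016]}, {"gripper":100,"delta_pos":[-0.85, 1.8, 1.23],"dr":[0.113, -0.015, -0.017]}]
[{"gripper":100,"delta_pos":[-0.86, 1.92, 1.04],"dr":[0.114, -0.015, -0.016]}, {"gripper":100,"delta_pos":[-0.88, 2.01, 0.83],"dr":[0.113, -0.015, -0.017]}, {"gripper":100,"delta_pos":[-0.91, 2.07, 0.61],"dr":[0.114, -0.015, -0.016]}, {"gripper":100,"delta_pos":[0, 0, 0],"dr":[0, 0, 0]}, {"gripper":100,"delta_pos":[0, 0, 0],"dr":[0, 0, 0]}]
end [ 420. -220.  260.]
```

Emit:
apply_moves(
  increments=[
    {"gripper":50,"delta_pos":[0,0,-0.1],"dr":[0,0,0]},
    {"gripper":50,"delta_pos":[0,0,0],"dr":[0,0,0]},
    {"gripper":50,"delta_pos":[0,0,0],"dr":[0,0,0]},
    {"gripper":50,"delta_pos":[0,0,0],"dr":[0,0,0]},
    {"gripper":50,"delta_pos":[0,0,0],"dr":[0,0,0]},
  ],
)

```text
t: 15.45
ee_pos: [487.2, 52.1, 70.7]
orientation: [1.377, 0.962, -1.084]
ft_force: [0.5, -0.2, -0.4]
width: 42.5
```

Emit:
apply_moves(
  increments=[
    {"gripper":50,"delta_pos":[-2,0,0],"dr":[0,0,0]},
    {"gripper":50,"delta_pos":[-2,0,0],"dr":[0,0,0]},
    {"gripper":50,"delta_pos":[-2,0,0],"dr":[0,0,0]},
    {"gripper":50,"delta_pos":[-1,0,0],"dr":[0,0,0]},
    {"gripper":50,"delta_pos":[0,0,0],"dr":[0,0,0]},
  ],
)

```text
t: 15.87
ee_pos: [470.1, 54.1, 140.2]
orientation: [1.379, 0.959, -1.08]
ft_force: [0.7, -0.9, 0.8]
width: 44.3
```

Emit:
apply_moves(
  increments=[
    {"gripper":100,"delta_pos":[-0.95,0.05,2.14],"dr":[0.113,-0.015,-0.016]},
    {"gripper":100,"delta_pos":[-0.92,0.28,2.14],"dr":[0.113,-0.015,-0.016]},
    {"gripper":100,"delta_pos":[-0.89,0.51,2.1],"dr":[0.113,-0.015,-0.016]},
    {"gripper":100,"delta_pos":[-0.87,0.73,2.05],"dr":[0.113,-0.015,-0.016]},
    {"gripper":100,"delta_pos":[-0.86,0.94,1.97],"dr":[0.113,-0.015,-0.016]},
  ],
)

```text
t: 16.28
ee_pos: [449.6, -52.6, 184.5]
orientation: [1.744, 0.68, -1.537]
ft_force: [0.5, -0.2, -0.6]
width: 73.9
```

Emit:
apply_moves(
  increments=[
    {"gripper":100,"delta_pos":[-0.84,1.14,1.86],"dr":[0.113,-0.015,-0.017]},
    {"gripper":100,"delta_pos":[-0.84,1.33,1.73],"dr":[0.113,-0.015,-0.016]},
    {"gripper":100,"delta_pos":[-0.84,1.51,1.59],"dr":[0.113,-0.015,-0.017]},
    {"gripper":100,"delta_pos":[-0.84,1.66,1.42],"dr":[0.113,-0.015,-0.016]},
    {"gripper":100,"delta_pos":[-0.85,1.8,1.23],"dr":[0.113,-0.015,-0.017]},
  ],
)

```text
t: 16.7
ee_pos: [430.5, -158.4, 231.1]
orientation: [2.061, 0.292, -1.976]
ft_force: [1.0, 0.4, 0.1]
width: 87.6
```

Emit:
apply_moves(
  increments=[
    {"gripper":100,"delta_pos":[-0.86,1.92,1.04],"dr":[0.114,-0.015,-0.016]},
    {"gripper":100,"delta_pos":[-0.88,2.01,0.83],"dr":[0.113,-0.015,-0.017]},
    {"gripper":100,"delta_pos":[-0.91,2.07,0.61],"dr":[0.114,-0.015,-0.016]},
    {"gripper":100,"delta_pos":[0,0,0],"dr":[0,0,0]},
    {"gripper":100,"delta_pos":[0,0,0],"dr":[0,0,0]},
  ],
)

```text
t: 17.12
ee_pos: [419.4, -221.8, 258.9]
orientation: [2.22, -0.003, -2.223]
ft_force: [0.8, -0.0, -0.1]
width: 87.7
```

```bash
cat >> h.py <<'E'
def plaques(d,P=None):
    P=cloud(d) if P is None else P; res={}
    for c in ['red','blue','green','yellow','white']:
        for b in blobs(d,c,150,P,(340,760,-420,460)):
            if b[2]<15 and 70<b[3]<105 and 35<b[4]<60: print(c,[float(v) for v in b]); res[c]=b
    return res
E
python3 - <<'E'
from h import *
o,Rt=st(); print(o['qpos'])
d=cap('wrist'); save(d['img'],'w4'); plaques(d)
print('top'); d=cap('top'); plaques(d)
E
```

```text
t17.12 p [ 419.4 -221.8  258.9] deck [   6.9 -278.9  224.9] w87.7 F [ 0.8 -0.  -0.1] Fdeck [ 0.8  0.  -0.3]
[-0.51033758  0.16343557  1.92538401 -0.00217135  1.05349672  1.0625801 ]
red [512.0, -328.0, 9.4, 89.0, 35.9, -0.158, 2579.0, 418.0, 117.0]
blue [519.0, -150.9, 9.4, 89.6, 51.9, -0.227, 3753.0, 251.0, 109.0]
green [400.2, -119.9, 9.5, 88.5, 48.7, -0.176, 1545.0, 228.0, 235.0]
top
red [513.8, -326.5, 9.7, 86.3, 48.5, -0.206, 404.0, 430.0, 282.0]
blue [520.6, -150.8, 9.4, 86.5, 48.8, -0.237, 479.0, 368.0, 279.0]
```

View pics/w4.png

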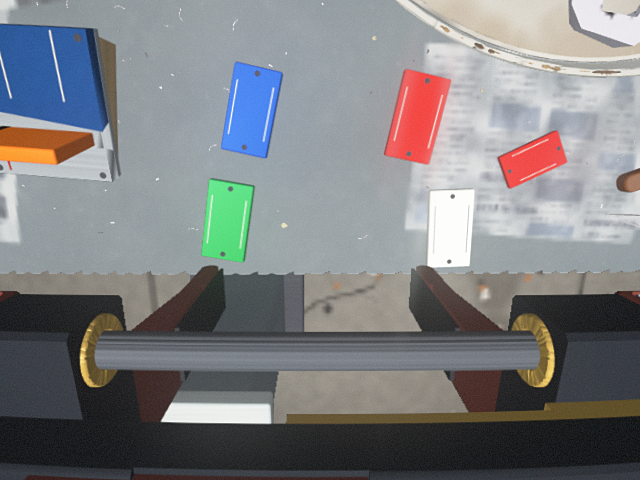

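```bash
cat >> h.py <<'E'
Rpl=Rtool(-Zd,-Yd)
def plz(d,zlo=5,zhi=14,box=(340,760,-420,460)):
    P=cloud(d); m=(P[...,2]>zlo)&(P[...,2]<zhi)&(P[...,0]>box[0])&(P[...,0]<box[1])&(P[...,1]>box[2])&(P[...,1]<box[3])
    m=cv2.morphologyEx(m.astype(np.uint8),cv2.MORPH_OPEN,np.ones((3,3))); n,l,s,_=cv2.connectedComponentsWithStats(m)
    h=cv2.cvtColor(d['img'],cv2.COLOR_RGB2HSV)
    for i in range(1,n):
        if s[i,4]<300: continue
        q=P[l==i]; (cx,cy),(a,b),t=cv2.minAreaRect(q[:,:2].astype(np.float32)); t=np.deg2rad(t)
        if b>a: a,b,t=b,a,t+np.pi/2
        t=(t+np.pi/2)%np.pi-np.pi/2
        if 80<a<100 and 40<b<60: print('c(%.1f,%.1f) z%.1f %.0fx%.0f yaw %.3f px'%(cx,cy,np.median(q[:,2]),a,b,t),s[i,4],np.median(h[l==i],0),np.round(np.mean(np.argwhere(l==i),0)[::-1]))
E
python3 - <<'E'
from h import *
d=dict(np.load('wrist.npz')); plz(d)
E
```

```text
c(519.2,-152.3) z9.4 91x51 yaw -0.220 px 4228 [109. 173. 242.] [251. 109.]
c(512.6,-327.9) z9.4 90x51 yaw -0.204 px 4128 [  1. 170. 242.] [417. 116.]
c(400.4,-119.6) z9.4 91x50 yaw -0.175 px 3439 [ 69. 150. 225.] [227. 220.]
c(391.6,-373.6) z9.4 91x51 yaw 0.038 px 3373 [ 30.   1. 253.] [450. 227.]
```

```bash
cat >> h.py <<'E'
def pick(x,y,a,z=10.5,start=None):
    D=down(a); print('PICK'); plan([([x,y,60],D,85,38),([x,y,z],D,85,17)],start=start,deg=7)
def carry(x,y,a,k,z=10.5,up=120,xo=58,yo=0):
    D=down(a); print('CARRY'); plan([([x,y,up],D,0,37),(deck(xo,yo,10*k+z+25),Rpl,0,38)],start=(np.array([x,y,z]),D),deg=7)
E
python3 - <<'E'
from h import *
pick(400.4,-119.6,-0.175); carry(400.4,-119.6,-0.175,0)
E
```

```text
PICK
[{"gripper":85,"delta_pos":[3.31, -1.68, 0.3],"dr":[0.029, 0, 0]}, {"gripper":85,"delta_pos":[3.31, -1.67, 0.34],"dr":[0.03, 0.001, 0]}, {"gripper":85,"delta_pos":[3.31, -1.66, 0.4],"dr":[0.029, 0, 0]}, {"gripper":85,"delta_pos":[3.3, -1.64, 0.44],"dr":[0.03, 0.001, 0]}, {"gripper":85,"delta_pos":[3.31, -1.63, 0.5],"dr":[0.029, 0, 0]}]
[{"gripper":85,"delta_pos":[3.3, -1.61, 0.54],"dr":[0.03, 0.001, -0.001]}, {"gripper":85,"delta_pos":[1.65, 0, 0],"dr":[0, 0, 0]}, {"gripper":85,"delta_pos":[1.65, 0, 0],"dr":[0, 0, 0]}, {"gripper":85,"delta_pos":[1.65, 0, 0],"dr":[0, 0, 0]}, {"gripper":85,"delta_pos":[0, 0, 0],"dr":[0, 0, 0]}]
end [ 400.4 -119.6   10.5]
CARRY
[{"gripper":0,"delta_pos":[-3.65, 0, 0],"dr":[0, 0, 0]}, {"gripper":0,"delta_pos":[-3.65, 0, 0],"dr":[0, 0, 0]}, {"gripper":0,"delta_pos":[-3.65, 0, 0],"dr":[0, 0, 0]}, {"gripper":0,"delta_pos":[0.51, -3.15, -1.85],"dr":[-0.014, 0.044, -0.002]}, {"gripper":0,"delta_pos":[0.6, -3.12, -1.87],"dr":[-0.014, 0.044, -0.002]}]
[{"gripper":0,"delta_pos":[0.69, -3.09, -1.88],"dr":[-0.014, 0.043, -0.002]}, {"gripper":0,"delta_pos":[0.78, -3.07, -1.9],"dr":[-0.014, 0.044, -0.002]}, {"gripper":0,"delta_pos":[0.87, -3.04, -1.9],"dr":[-0.014, 0.043, -0.002]}, {"gripper":0,"delta_pos":[0.96, -3, -1.9],"dr":[-0.014, 0.044, -0.001]}, {"gripper":0,"delta_pos":[0, 0, 0],"dr":[0, 0, 0]}]
end [542.5  47.   89.1]
```

```bash
cat >> h.py <<'E'
def carry(x,y,a,k,z=10.5,up=150,xo=58,yo=0):
    D=down(a); print('CARRY'); plan([([x,y,up],D,0,39),(deck(xo,yo,z+90),Rpl,0,38),(deck(xo,yo,10*k+z+4),Rpl,0,25)],start=(np.array([x,y,z]),D),deg=7)
E
python3 - <<'E'
from h import *
carry(400.4,-119.6,-0.175,0)
E
```

```text
CARRY
[{"gripper":0,"delta_pos":[-3.49, 0, 0],"dr":[0, 0, 0]}, {"gripper":0,"delta_pos":[-3.49, 0, 0],"dr":[0, 0, 0]}, {"gripper":0,"delta_pos":[-3.48, 0, 0],"dr":[0, 0, 0]}, {"gripper":0,"delta_pos":[-3.49, 0, 0],"dr":[0, 0, 0]}, {"gripper":0,"delta_pos":[-0.03, -3.12, -1.57],"dr":[-0.014, 0.044, -0.002]}]
[{"gripper":0,"delta_pos":[0.04, -3.1, -1.61],"dr":[-0.014, 0.044, -0.002]}, {"gripper":0,"delta_pos":[0.12, -3.08, -1.65],"dr":[-0.014, 0.043, -0.002]}, {"gripper":0,"delta_pos":[0.2, -3.06, -1.69],"dr":[-0.014, 0.044, -0.002]}, {"gripper":0,"delta_pos":[0.28, -3.03, -1.72],"dr":[-0.014, 0.043, -0.002]}, {"gripper":0,"delta_pos":[0.36, -3.01, -1.76],"dr":[-0.014, 0.044, -0.001]}]
[{"gripper":0,"delta_pos":[2.15, 0, 0],"dr":[0, 0, 0]}, {"gripper":0,"delta_pos":[2.15, 0, 0],"dr":[0, 0, 0]}, {"gripper":0,"delta_pos":[2.15, 0, 0],"dr":[0, 0, 0]}, {"gripper":0,"delta_pos":[2.15, 0, 0.01],"dr":[0, 0, 0]}, {"gripper":0,"delta_pos":[0, 0, 0],"dr":[0, 0, 0]}]
end [547.9  46.6  68.9]
```

Emit:
apply_moves(
  increments=[
    {"gripper":85,"delta_pos":[3.31,-1.68,0.3],"dr":[0.029,0,0]},
    {"gripper":85,"delta_pos":[3.31,-1.67,0.34],"dr":[0.03,0,0]},
    {"gripper":85,"delta_pos":[3.31,-1.66,0.4],"dr":[0.029,0,0]},
    {"gripper":85,"delta_pos":[3.3,-1.64,0.44],"dr":[0.03,0,0]},
    {"gripper":85,"delta_pos":[3.31,-1.63,0.5],"dr":[0.029,0,0]},
  ],
)

```text
t: 17.63
ee_pos: [403.4, -135.1, 92.7]
orientation: [-2.145, 0.158, 2.148]
ft_force: [1.0, 1.1, -1.5]
width: 74.4
```

Emit:
apply_moves(
  increments=[
    {"gripper":85,"delta_pos":[3.3,-1.61,0.54],"dr":[0.03,0,0]},
    {"gripper":85,"delta_pos":[1.65,0,0],"dr":[0,0,0]},
    {"gripper":85,"delta_pos":[1.65,0,0],"dr":[0,0,0]},
    {"gripper":85,"delta_pos":[1.55,0,0],"dr":[0,0,0]},
    {"gripper":85,"delta_pos":[0,0,0],"dr":[0,0,0]},
  ],
)

```text
t: 18.05
ee_pos: [399.0, -118.6, 10.3]
orientation: [-2.124, 0.186, 2.137]
ft_force: [-1.2, -0.5, 0.2]
width: 74.9
```

Emit:
apply_moves(
  increments=[
    {"gripper":0,"delta_pos":[0,0,0],"dr":[0,0,0]},
    {"gripper":0,"delta_pos":[0,0,0],"dr":[0,0,0]},
    {"gripper":0,"delta_pos":[0,0,0],"dr":[0,0,0]},
    {"gripper":0,"delta_pos":[0,0,0],"dr":[0,0,0]},
    {"gripper":0,"delta_pos":[0,0,0],"dr":[0,0,0]},
  ],
)

```text
t: 18.47
ee_pos: [401.7, -120.6, 13.5]
orientation: [-2.13, 0.191, 2.129]
ft_force: [0.1, 1.8, 6.0]
width: 49.8
```

Emit:
apply_moves(
  increments=[
    {"gripper":0,"delta_pos":[-3.4,0,0],"dr":[0,0,0]},
    {"gripper":0,"delta_pos":[-3.4,0,0],"dr":[0,0,0]},
    {"gripper":0,"delta_pos":[-3.5,0,0],"dr":[0,0,0]},
    {"gripper":0,"delta_pos":[-3.5,0,0],"dr":[0,0,0]},
    {"gripper":0,"delta_pos":[0,-3.12,-1.57],"dr":[-0.014,0.044,-0.002]},
  ],
)

```text
t: 18.88
ee_pos: [424.8, -95.4, 156.5]
orientation: [-2.192, 0.184, 2.081]
ft_force: [2.2, -0.5, -0.4]
width: 49.7
```

Emit:
apply_moves(
  increments=[
    {"gripper":0,"delta_pos":[0.04,-3.1,-1.61],"dr":[-0.014,0.044,-0.002]},
    {"gripper":0,"delta_pos":[0.12,-3.08,-1.65],"dr":[-0.014,0.043,-0.002]},
    {"gripper":0,"delta_pos":[0.2,-3.06,-1.69],"dr":[-0.014,0.044,-0.002]},
    {"gripper":0,"delta_pos":[0.28,-3.03,-1.72],"dr":[-0.014,0.043,-0.002]},
    {"gripper":0,"delta_pos":[0.36,-3.01,-1.76],"dr":[-0.014,0.044,-0.001]},
  ],
)

```text
t: 19.3
ee_pos: [527.9, 49.2, 152.8]
orientation: [-2.449, 0.113, 1.875]
ft_force: [1.2, -1.1, -1.0]
width: 49.4
```

Emit:
apply_moves(
  increments=[
    {"gripper":0,"delta_pos":[0,0,0],"dr":[0,0,0]},
    {"gripper":0,"delta_pos":[0,0,0],"dr":[0,0,0]},
    {"gripper":0,"delta_pos":[0,0,0],"dr":[0,0,0]},
    {"gripper":0,"delta_pos":[0,0,0],"dr":[0,0,0]},
    {"gripper":0,"delta_pos":[0,0,0],"dr":[0,0,0]},
  ],
)

```text
t: 19.72
ee_pos: [526.6, 46.7, 152.1]
orientation: [-2.445, 0.117, 1.879]
ft_force: [0.3, 0.5, -0.2]
width: 49.4
```

```bash
python3 - <<'E'
from h import *
o,Rt=st(); print('rot err deg',np.rad2deg(R.from_matrix(Rt.T@Rpl).as_rotvec()))
plan([(deck(58,0,13.5+4),Rpl,0,22)])
d=cap('wrist'); save(d['img'],'w5')
E
```

```text
t19.72 p [526.6  46.7 152.1] deck [ 59.   -1.8 100.4] w49.4 F [ 0.3  0.5 -0.2] Fdeck [ 0.1  0.5 -0.3]
rot err deg [-0.17996871  0.07529506 -0.13959158]
[{"gripper":0,"delta_pos":[2.07, -0.05, 0.02],"dr":[-0.001, 0, -0.001]}, {"gripper":0,"delta_pos":[2.07, -0.05, 0.02],"dr":[-0.001, 0, 0]}, {"gripper":0,"delta_pos":[2.07, -0.05, 0.02],"dr":[-0.001, 0.001, -0.001]}, {"gripper":0,"delta_pos":[2.08, -0.04, 0.03],"dr":[0, 0, 0]}, {"gripper":0,"delta_pos":[0, 0, 0],"dr":[0, 0, 0]}]
end [547.2  46.6  71.8]
```

View pics/w5.png

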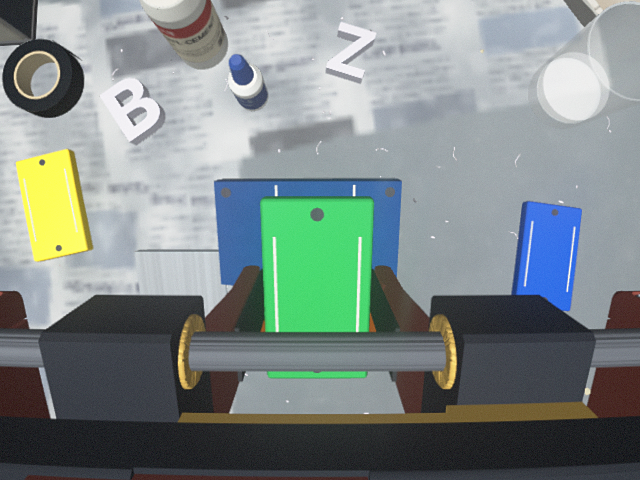

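Emit:
apply_moves(
  increments=[
    {"gripper":0,"delta_pos":[2.07,-0.05,0.02],"dr":[-0.001,0,-0.001]},
    {"gripper":0,"delta_pos":[2.07,-0.05,0.02],"dr":[-0.001,0,0]},
    {"gripper":0,"delta_pos":[2.07,-0.05,0.02],"dr":[-0.001,0.001,-0.001]},
    {"gripper":0,"delta_pos":[2.08,-0.04,0.03],"dr":[0,0,0]},
    {"gripper":0,"delta_pos":[0,0,0],"dr":[0,0,0]},
  ],
)

```text
t: 20.18
ee_pos: [546.5, 46.7, 68.8]
orientation: [-2.444, 0.112, 1.883]
ft_force: [-0.8, 0.1, -0.9]
width: 49.4
```

Emit:
apply_moves(
  increments=[
    {"gripper":0,"delta_pos":[0.2,0,0],"dr":[0,0,0]},
    {"gripper":0,"delta_pos":[0.1,0,0],"dr":[0,0,0]},
    {"gripper":0,"delta_pos":[0,0,0],"dr":[0,0,0]},
    {"gripper":0,"delta_pos":[0,0,0],"dr":[0,0,0]},
    {"gripper":0,"delta_pos":[0,0,0],"dr":[0,0,0]},
  ],
)

```text
t: 20.6
ee_pos: [548.9, 47.6, 69.9]
orientation: [-2.45, 0.109, 1.876]
ft_force: [0.0, -0.4, -0.3]
width: 49.9
```

```bash
python3 - <<'E'
from h import *
o,Rt=st(); print('rot err deg',np.rad2deg(R.from_matrix(Rt.T@Rpl).as_rotvec()))
E
```

```text
t20.60 p [548.9  47.6  69.9] deck [59.   1.2 15.2] w49.9 F [ 0.  -0.4 -0.3] Fdeck [-0.  -0.4 -0.3]
rot err deg [ 0.07723737 -0.10014422  0.02034874]
```

Emit:
apply_moves(
  increments=[
    {"gripper":0,"delta_pos":[0.15,0.12,0],"dr":[0,0,0]},
    {"gripper":0,"delta_pos":[0,0,0],"dr":[0,0,0]},
    {"gripper":0,"delta_pos":[0,0,0],"dr":[0,0,0]},
    {"gripper":0,"delta_pos":[0,0,0],"dr":[0,0,0]},
    {"gripper":0,"delta_pos":[0,0,0],"dr":[0,0,0]},
  ],
)

```text
t: 21.02
ee_pos: [549.3, 46.5, 68.2]
orientation: [-2.45, 0.109, 1.876]
ft_force: [-0.9, 0.0, 5.3]
width: 49.3
```

```bash
python3 - <<'E'
from h import *
o,Rt=st(); print(o['qvel'])
E
```

```text
t21.02 p [549.3  46.5  68.2] deck [59.1  0.1 13.5] w49.3 F [-0.9  0.   5.3] Fdeck [ 0.4 -0.1  5.3]
[ 0.0013893  -0.0004247  -0.00081713  0.00021147  0.0011935   0.00065193]
```

Emit:
apply_moves(
  increments=[
    {"gripper":0,"delta_pos":[-0.05,0,0.25],"dr":[0,0,0]},
    {"gripper":0,"delta_pos":[0,0,0.25],"dr":[0,0,0]},
    {"gripper":0,"delta_pos":[0,0,0],"dr":[0,0,0]},
    {"gripper":0,"delta_pos":[0,0,0],"dr":[0,0,0]},
    {"gripper":0,"delta_pos":[0,0,0],"dr":[0,0,0]},
  ],
)

```text
t: 21.43
ee_pos: [544.4, 46.9, 66.9]
orientation: [-2.449, 0.109, 1.877]
ft_force: [2.1, -0.1, 2.8]
width: 49.5
```

Emit:
apply_moves(
  increments=[
    {"gripper":0,"delta_pos":[0,0,0.1],"dr":[0,0,0]},
    {"gripper":0,"delta_pos":[0,0,0],"dr":[0,0,0]},
    {"gripper":0,"delta_pos":[0,0,0],"dr":[0,0,0]},
    {"gripper":0,"delta_pos":[0,0,0],"dr":[0,0,0]},
    {"gripper":0,"delta_pos":[0,0,0],"dr":[0,0,0]},
  ],
)

```text
t: 21.85
ee_pos: [544.3, 46.9, 66.9]
orientation: [-2.451, 0.109, 1.875]
ft_force: [5.0, -2.3, 1.5]
width: 49.4
```

```bash
python3 - <<'E'
from h import *
o,Rt=st(); 
E
```

```text
t21.85 p [544.3  46.9  66.9] deck [54.   0.  13.5] w49.4 F [ 5.  -2.3  1.5] Fdeck [ 5.4 -1.9  0.1]
```

Emit:
apply_moves(
  increments=[
    {"gripper":75,"delta_pos":[0,0,0],"dr":[0,0,0]},
    {"gripper":75,"delta_pos":[0,0,0],"dr":[0,0,0]},
    {"gripper":75,"delta_pos":[0,0,0],"dr":[0,0,0]},
    {"gripper":75,"delta_pos":[0,0,0],"dr":[0,0,0]},
    {"gripper":75,"delta_pos":[-0.5,0,0],"dr":[0,0,0]},
  ],
)

```text
t: 22.27
ee_pos: [540.7, 47.0, 70.4]
orientation: [-2.446, 0.11, 1.881]
ft_force: [0.3, -0.3, 1.1]
width: 65.8
```

Emit:
apply_moves(
  increments=[
    {"gripper":75,"delta_pos":[-2,0,0],"dr":[0,0,0]},
    {"gripper":75,"delta_pos":[-3,0,0],"dr":[0,0,0]},
    {"gripper":75,"delta_pos":[-3,0,0],"dr":[0,0,0]},
    {"gripper":75,"delta_pos":[-3,0,0],"dr":[0,0,0]},
    {"gripper":85,"delta_pos":[0,0,0],"dr":[0,0,0]},
  ],
)

```text
t: 22.68
ee_pos: [514.5, 50.0, 182.4]
orientation: [-2.454, 0.108, 1.869]
ft_force: [0.8, -0.7, 0.3]
width: 69.6
```

```bash
cat >> h.py <<'E'
def pile(d,col,top):
    """extent in deck axes of a coloured plaque whose upper face is at deck z=top; fence face; white lines"""
    P=cloud(d); D=(P-OD)@RD; h=cv2.cvtColor(d['img'],cv2.COLOR_RGB2HSV)
    m=(abs(D[...,2]-top)<4)&(D[...,0]>0)&(D[...,0]<115)&(abs(D[...,1])<60)&((hsvmask(d['img'],col)) if col else True)
    m=cv2.morphologyEx(m.astype(np.uint8),cv2.MORPH_CLOSE,np.ones((5,5))); m=cv2.morphologyEx(m,cv2.MORPH_OPEN,np.ones((3,3)))
    n,l,s,_=cv2.connectedComponentsWithStats(m)
    i=1+np.argmax(s[1:,4]); q=D[l==i]; r=cv2.minAreaRect(q[:,:2].astype(np.float32)); print(col,'centre',np.round(r[0],1),'size',np.round(r[1],1),'ang %.1f'%r[2],'z %.1f'%np.median(q[:,2]),'x %.1f..%.1f y %.1f..%.1f'%(*np.percentile(q[:,0],[.5,99.5]),*np.percentile(q[:,1],[.5,99.5])),s[i,4])
E
python3 - <<'E'
from h import *
o,Rt=st(); d=cap('wrist'); save(d['img'],'w6'); pile(d,'green',10)
print('wrist');plz(d); 
print('top'); d=cap('top'); plaques(d)
E
```

```text
t22.68 p [514.5  50.  182.4] deck [ 54.9   0.4 132.8] w69.6 F [ 0.8 -0.7  0.3] Fdeck [ 0.9 -0.6  0.1]
green centre [47.2 -5.3] size [38.7 92.8] ang 67.0 z nan x nan..nan y nan..nan 6867
wrist
c(603.4,270.6) z9.4 91x52 yaw 0.119 px 4915 [ 30. 161. 253.] [ 79. 196.]
c(519.2,-152.0) z9.3 90x51 yaw -0.221 px 4992 [110. 191. 230.] [531. 244.]
top
red [513.6, -326.0, 9.1, 86.6, 47.2, -0.194, 429.0, 430.0, 283.0]
blue [520.7, -150.9, 9.1, 86.7, 48.0, -0.228, 478.0, 368.0, 279.0]
white [392.5, -371.7, 9.2, 87.6, 51.3, 0.011, 525.0, 446.0, 326.0]
```

View pics/w6.png

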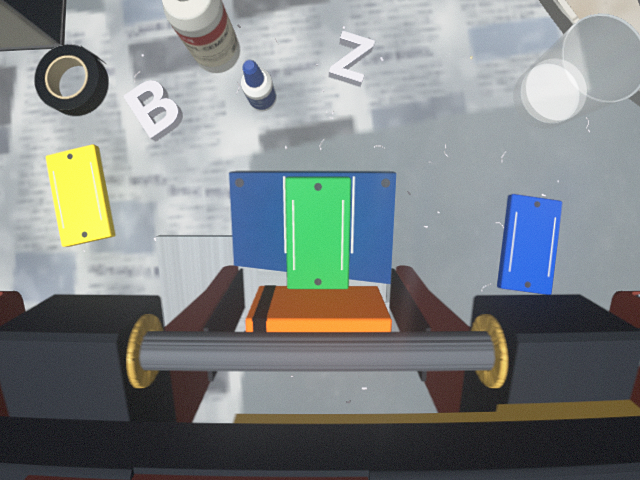

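```bash
python3 - <<'E'
from h import *
pick(519.2,-152.1,-0.22,11); carry(519.2,-152.1,-0.22,1,z=11)
E
```

```text
PICK
[{"gripper":85,"delta_pos":[1.72, 2.87, 0.12],"dr":[0.019, -0.038, 0.003]}, {"gripper":85,"delta_pos":[1.74, 2.86, 0],"dr":[0.019, -0.038, 0.002]}, {"gripper":85,"delta_pos":[1.74, 2.86, -0.12],"dr":[0.018, -0.038, 0.003]}, {"gripper":85,"delta_pos":[1.74, 2.85, -0.24],"dr":[0.019, -0.038, 0.002]}, {"gripper":85,"delta_pos":[1.73, 2.84, -0.36],"dr":[0.018, -0.037, 0.003]}]
[{"gripper":85,"delta_pos":[1.73, 2.82, -0.47],"dr":[0.019, -0.038, 0.002]}, {"gripper":85,"delta_pos":[1.71, 2.81, -0.6],"dr":[0.018, -0.037, 0.003]}, {"gripper":85,"delta_pos":[1.63, 0, 0],"dr":[0, 0, 0]}, {"gripper":85,"delta_pos":[1.63, 0, 0],"dr":[0, 0, 0]}, {"gripper":85,"delta_pos":[1.64, 0, 0],"dr":[0, 0, 0]}]
end [ 519.2 -152.1   11. ]
CARRY
[{"gripper":0,"delta_pos":[-3.48, 0, 0],"dr":[0, 0, 0]}, {"gripper":0,"delta_pos":[-3.47, 0, 0],"dr":[0, 0, 0]}, {"gripper":0,"delta_pos":[-3.48, 0, 0],"dr":[0, 0, 0]}, {"gripper":0,"delta_pos":[-3.47, 0, 0],"dr":[0, 0, 0]}, {"gripper":0,"delta_pos":[-0.04, -3.29, 0.62],"dr":[-0.021, 0.044, -0.003]}]
[{"gripper":0,"delta_pos":[-0.06, -3.3, 0.55],"dr":[-0.022, 0.043, -0.003]}, {"gripper":0,"delta_pos":[-0.07, -3.31, 0.48],"dr":[-0.021, 0.044, -0.003]}, {"gripper":0,"delta_pos":[-0.08, -3.32, 0.41],"dr":[-0.022, 0.043, -0.003]}, {"gripper":0,"delta_pos":[-0.08, -3.33, 0.33],"dr":[-0.021, 0.044, -0.002]}, {"gripper":0,"delta_pos":[-0.09, -3.34, 0.25],"dr":[-0.022, 0.043, -0.003]}]
[{"gripper":0,"delta_pos":[1.9, 0, 0],"dr":[0, 0, 0]}, {"gripper":0,"delta_pos":[1.9, 0, 0],"dr":[0, 0, 0]}, {"gripper":0,"delta_pos":[1.9, 0, 0],"dr":[0, 0, 0]}, {"gripper":0,"delta_pos":[1.9, 0, 0],"dr":[0, 0, 0]}, {"gripper":0,"delta_pos":[0, 0, 0],"dr":[0, 0, 0]}]
end [545.3  46.8  79. ]
```

Emit:
apply_moves(
  increments=[
    {"gripper":85,"delta_pos":[1.72,2.87,0.12],"dr":[0.019,-0.038,0.003]},
    {"gripper":85,"delta_pos":[1.74,2.86,0],"dr":[0.019,-0.038,0.002]},
    {"gripper":85,"delta_pos":[1.74,2.86,-0.12],"dr":[0.018,-0.038,0.003]},
    {"gripper":85,"delta_pos":[1.74,2.85,-0.24],"dr":[0.019,-0.038,0.002]},
    {"gripper":85,"delta_pos":[1.73,2.84,-0.36],"dr":[0.018,-0.037,0.003]},
  ],
)

```text
t: 23.2
ee_pos: [515.9, -95.8, 90.2]
orientation: [-2.199, 0.199, 2.053]
ft_force: [0.9, 0.8, 0.1]
width: 74.7
```

Emit:
apply_moves(
  increments=[
    {"gripper":85,"delta_pos":[1.73,2.82,-0.47],"dr":[0.019,-0.038,0.002]},
    {"gripper":85,"delta_pos":[1.71,2.81,-0.6],"dr":[0.018,-0.037,0.003]},
    {"gripper":85,"delta_pos":[1.63,0,0],"dr":[0,0,0]},
    {"gripper":85,"delta_pos":[1.63,0,0],"dr":[0,0,0]},
    {"gripper":85,"delta_pos":[1.2,0,0],"dr":[0,0,0]},
  ],
)

```text
t: 23.62
ee_pos: [516.7, -152.5, 11.0]
orientation: [-2.098, 0.234, 2.111]
ft_force: [0.4, 0.2, 0.3]
width: 74.4
```

Emit:
apply_moves(
  increments=[
    {"gripper":85,"delta_pos":[0.4,0,0],"dr":[0,0,0]},
    {"gripper":85,"delta_pos":[0,0,0],"dr":[0,0,0]},
    {"gripper":0,"delta_pos":[0,0,0],"dr":[0,0,0]},
    {"gripper":0,"delta_pos":[0,0,0],"dr":[0,0,0]},
    {"gripper":0,"delta_pos":[0,0,0],"dr":[0,0,0]},
  ],
)

```text
t: 24.03
ee_pos: [518.3, -151.9, 9.9]
orientation: [-2.103, 0.233, 2.109]
ft_force: [0.4, -0.1, 1.6]
width: 58.2
```

Emit:
apply_moves(
  increments=[
    {"gripper":0,"delta_pos":[0,0,0],"dr":[0,0,0]},
    {"gripper":0,"delta_pos":[0,0,0],"dr":[0,0,0]},
    {"gripper":0,"delta_pos":[0,0,0],"dr":[0,0,0]},
    {"gripper":0,"delta_pos":[0,0,0],"dr":[0,0,0]},
    {"gripper":0,"delta_pos":[0,0,0],"dr":[0,0,0]},
  ],
)

```text
t: 24.45
ee_pos: [518.4, -152.3, 10.1]
orientation: [-2.103, 0.233, 2.108]
ft_force: [0.1, -0.4, -0.9]
width: 49.8
```

Emit:
apply_moves(
  increments=[
    {"gripper":0,"delta_pos":[-3.48,0,0],"dr":[0,0,0]},
    {"gripper":0,"delta_pos":[-3.47,0,0],"dr":[0,0,0]},
    {"gripper":0,"delta_pos":[-3.48,0,0],"dr":[0,0,0]},
    {"gripper":0,"delta_pos":[-3.47,0,0],"dr":[0,0,0]},
    {"gripper":0,"delta_pos":[-0.04,-3.29,0.62],"dr":[-0.021,0.044,-0.003]},
  ],
)

```text
t: 24.87
ee_pos: [525.7, -123.0, 156.2]
orientation: [-2.175, 0.221, 2.059]
ft_force: [2.9, 0.1, -1.4]
width: 49.9
```

Emit:
apply_moves(
  increments=[
    {"gripper":0,"delta_pos":[-0.06,-3.3,0.55],"dr":[-0.022,0.043,-0.003]},
    {"gripper":0,"delta_pos":[-0.07,-3.31,0.48],"dr":[-0.021,0.044,-0.003]},
    {"gripper":0,"delta_pos":[-0.08,-3.32,0.41],"dr":[-0.022,0.043,-0.003]},
    {"gripper":0,"delta_pos":[-0.08,-3.33,0.33],"dr":[-0.021,0.044,-0.002]},
    {"gripper":0,"delta_pos":[-0.09,-3.34,0.25],"dr":[-0.022,0.043,-0.003]},
  ],
)

```text
t: 25.28
ee_pos: [524.9, 50.0, 151.8]
orientation: [-2.447, 0.11, 1.879]
ft_force: [0.5, -0.1, -1.4]
width: 49.7
```

Emit:
apply_moves(
  increments=[
    {"gripper":0,"delta_pos":[0,0,0],"dr":[0,0,0]},
    {"gripper":0,"delta_pos":[1.9,0,0],"dr":[0,0,0]},
    {"gripper":0,"delta_pos":[1.9,0,0],"dr":[0,0,0]},
    {"gripper":0,"delta_pos":[1.9,0,0],"dr":[0,0,0]},
    {"gripper":0,"delta_pos":[1,0,0],"dr":[0,0,0]},
  ],
)

```text
t: 25.7
ee_pos: [542.0, 46.6, 85.1]
orientation: [-2.443, 0.112, 1.884]
ft_force: [0.1, -0.1, -0.4]
width: 49.8
```

Emit:
apply_moves(
  increments=[
    {"gripper":0,"delta_pos":[0,0,0],"dr":[0,0,0]},
    {"gripper":0,"delta_pos":[0,0,0],"dr":[0,0,0]},
    {"gripper":0,"delta_pos":[0,0,0],"dr":[0,0,0]},
    {"gripper":0,"delta_pos":[0,0,0],"dr":[0,0,0]},
    {"gripper":0,"delta_pos":[0,0,0],"dr":[0,0,0]},
  ],
)

```text
t: 26.12
ee_pos: [542.8, 46.9, 87.7]
orientation: [-2.446, 0.111, 1.88]
ft_force: [-0.7, -0.2, -0.7]
width: 49.5
```

```bash
cat >> h.py <<'E'
def corr(x,y,z):
    o,Rt=st(); d=Rt.T@(deck(x,y,z)-o['ee_pos'])/10
    print('tool shift cm',np.round(d,2),'dr',np.round(R.from_matrix(Rt.T@Rpl).as_rotvec(),3))
E
python3 - <<'E'
from h import *
corr(58,0,21)
E
```

```text
t26.12 p [542.8  46.9  87.7] deck [57.8 -0.2 34. ] w49.5 F [-0.7 -0.2 -0.7] Fdeck [-0.8 -0.3 -0.5]
tool shift cm [ 1.3  -0.02 -0.02] dr [ 0.     0.001 -0.001]
```

Emit:
apply_moves(
  increments=[
    {"gripper":0,"delta_pos":[0.6,0,0],"dr":[0,0,0]},
    {"gripper":0,"delta_pos":[0.5,0,0],"dr":[0,0,0]},
    {"gripper":0,"delta_pos":[0.25,0,0],"dr":[0,0,0]},
    {"gripper":0,"delta_pos":[0,0,0],"dr":[0,0,0]},
    {"gripper":0,"delta_pos":[0,0,0],"dr":[0,0,0]},
  ],
)

```text
t: 26.53
ee_pos: [545.9, 46.6, 73.6]
orientation: [-2.445, 0.111, 1.881]
ft_force: [-1.4, -0.8, 2.5]
width: 49.6
```

Emit:
apply_moves(
  increments=[
    {"gripper":0,"delta_pos":[0,0,0.25],"dr":[0,0,0]},
    {"gripper":0,"delta_pos":[0,0,0.25],"dr":[0,0,0]},
    {"gripper":0,"delta_pos":[0,0,0],"dr":[0,0,0]},
    {"gripper":0,"delta_pos":[0,0,0],"dr":[0,0,0]},
    {"gripper":0,"delta_pos":[0,0,0],"dr":[0,0,0]},
  ],
)

```text
t: 26.95
ee_pos: [540.6, 47.1, 72.2]
orientation: [-2.444, 0.111, 1.883]
ft_force: [-0.8, 1.6, 1.5]
width: 49.6
```

```bash
python3 - <<'E'
from h import *
corr(52,0,20)
E
```

```text
t26.95 p [540.6  47.1  72.2] deck [51.7 -0.2 19.6] w49.6 F [-0.8  1.6  1.5] Fdeck [-0.5  1.5  1.7]
tool shift cm [-0.04 -0.02 -0.03] dr [ 0.001  0.004 -0.001]
```

Emit:
apply_moves(
  increments=[
    {"gripper":0,"delta_pos":[0,0,0.1],"dr":[0,0,0]},
    {"gripper":0,"delta_pos":[0,0,0.1],"dr":[0,0,0]},
    {"gripper":0,"delta_pos":[0,0,0],"dr":[0,0,0]},
    {"gripper":0,"delta_pos":[0,0,0],"dr":[0,0,0]},
    {"gripper":0,"delta_pos":[0,0,0],"dr":[0,0,0]},
  ],
)

```text
t: 27.37
ee_pos: [540.4, 47.1, 72.3]
orientation: [-2.447, 0.111, 1.878]
ft_force: [3.9, -2.6, -0.4]
width: 50.1
```

```bash
python3 - <<'E'
from h import *
corr(52,0,20)
E
```

```text
t27.37 p [540.4  47.1  72.3] deck [51.5 -0.1 19.8] w50.1 F [ 3.9 -2.6 -0.4] Fdeck [ 3.9 -2.2 -1.4]
tool shift cm [-0.02 -0.01 -0.05] dr [ 0.  0. -0.]
```

Emit:
apply_moves(
  increments=[
    {"gripper":75,"delta_pos":[0,0,0],"dr":[0,0,0]},
    {"gripper":75,"delta_pos":[0,0,0],"dr":[0,0,0]},
    {"gripper":75,"delta_pos":[0,0,0],"dr":[0,0,0]},
    {"gripper":75,"delta_pos":[0,0,0],"dr":[0,0,0]},
    {"gripper":75,"delta_pos":[-0.5,0,0],"dr":[0,0,0]},
  ],
)

```text
t: 27.78
ee_pos: [536.9, 47.3, 75.9]
orientation: [-2.443, 0.112, 1.884]
ft_force: [-1.0, 0.5, 0.1]
width: 66.1
```

Emit:
apply_moves(
  increments=[
    {"gripper":75,"delta_pos":[-2,0,0],"dr":[0,0,0]},
    {"gripper":75,"delta_pos":[-3,0,0],"dr":[0,0,0]},
    {"gripper":75,"delta_pos":[-3,0,0],"dr":[0,0,0]},
    {"gripper":75,"delta_pos":[-3,0,0],"dr":[0,0,0]},
    {"gripper":85,"delta_pos":[0,0,0],"dr":[0,0,0]},
  ],
)

```text
t: 28.2
ee_pos: [511.1, 50.4, 188.0]
orientation: [-2.451, 0.11, 1.873]
ft_force: [0.8, 0.5, 0.3]
width: 69.4
```

```bash
cat >> h.py <<'E'
def pile(d,top):
    P=cloud(d); D=(P-OD)@RD
    with np.errstate(all='ignore'): m=(abs(D[...,2]-top)<3)&(D[...,0]>-5)&(D[...,0]<120)&(abs(D[...,1])<60)
    m[290:]=0; m=cv2.morphologyEx(m.astype(np.uint8),cv2.MORPH_OPEN,np.ones((3,3)))
    n,l,s,_=cv2.connectedComponentsWithStats(m); i=1+np.argmax(s[1:,4]); q=D[l==i]
    r=cv2.minAreaRect(q[:,:2].astype(np.float32)); print('pile top: centre',np.round(r[0],1),'size',np.round(r[1],1),'ang %.1f'%r[2],'z %.1f'%np.median(q[:,2]),'x %.1f..%.1f y %.1f..%.1f'%(*np.percentile(q[:,0],[.5,99.5]),*np.percentile(q[:,1],[.5,99.5])),s[i,4],'hsv',np.median(cv2.cvtColor(d['img'],cv2.COLOR_RGB2HSV)[l==i],0))
E
python3 - <<'E'
from h import *
o,Rt=st(); d=cap('wrist'); save(d['img'],'w7'); pile(d,20)
print('wrist');plz(d); 
print('top'); d=cap('top'); plaques(d)
pick(603.4,270.6,0.119,11); carry(603.4,270.6,0.119,2,z=11)
E
```

```text
t28.20 p [511.1  50.4 188. ] deck [ 53.    0.4 139.2] w69.4 F [0.8 0.5 0.3] Fdeck [0.8 0.5 0.1]
pile top: centre [51.9  0.7] size [90.4 50. ] ang 0.0 z 19.4 x 7.3..96.9 y -23.8..25.5 7411 hsv [110. 188. 236.]
wrist
c(603.4,270.5) z9.4 90x51 yaw 0.129 px 4770 [ 30. 160. 253.] [ 82. 192.]
top
red [513.5, -326.2, 9.5, 86.4, 48.8, -0.211, 430.0, 430.0, 283.0]
white [392.8, -371.9, 9.1, 87.9, 50.4, 0.035, 524.0, 446.0, 326.0]
PICK
[{"gripper":85,"delta_pos":[1.74, -2.85, -0.48],"dr":[-0.026, -0.033, -0.003]}, {"gripper":85,"delta_pos":[1.73, -2.83, -0.61],"dr":[-0.026, -0.033, -0.004]}, {"gripper":85,"delta_pos":[1.72, -2.81, -0.74],"dr":[-0.026, -0.032, -0.003]}, {"gripper":85,"delta_pos":[1.7, -2.78, -0.87],"dr":[-0.026, -0.033, -0.004]}, {"gripper":85,"delta_pos":[1.68, -2.75, -1],"dr":[-0.026, -0.032, -0.003]}]
[{"gripper":85,"delta_pos":[1.65, -2.72, -1.12],"dr":[-0.026, -0.033, -0.004]}, {"gripper":85,"delta_pos":[1.62, -2.68, -1.24],"dr":[-0.026, -0.032, -0.003]}, {"gripper":85,"delta_pos":[1.59, -2.64, -1.37],"dr":[-0.026, -0.033, -0.004]}, {"gripper":85,"delta_pos":[1.63, 0, 0],"
[... 646 characters left out ...]
[0.03, 0.037, 0.004]}]
[{"gripper":0,"delta_pos":[-0.08, 3.06, 1.39],"dr":[0.03, 0.037, 0.004]}, {"gripper":0,"delta_pos":[-0.11, 3.1, 1.29],"dr":[0.03, 0.037, 0.004]}, {"gripper":0,"delta_pos":[-0.14, 3.14, 1.19],"dr":[0.03, 0.037, 0.004]}, {"gripper":0,"delta_pos":[-0.18, 3.17, 1.09],"dr":[0.029, 0.038, 0.004]}, {"gripper":0,"delta_pos":[-0.2, 3.21, 0.99],"dr":[0.03, 0.037, 0.004]}]
[{"gripper":0,"delta_pos":[-0.22, 3.23, 0.89],"dr":[0.029, 0.038, 0.003]}, {"gripper":0,"delta_pos":[2.2, 0, 0],"dr":[0, 0, 0]}, {"gripper":0,"delta_pos":[2.2, 0, 0],"dr":[0, 0, 0]}, {"gripper":0,"delta_pos":[2.2, 0, 0],"dr":[0, 0, 0]}, {"gripper":0,"delta_pos":[0, 0, 0],"dr":[0, 0, 0]}]
end [542.7  47.1  88.7]
```

Emit:
apply_moves(
  increments=[
    {"gripper":85,"delta_pos":[1.74,-2.85,-0.48],"dr":[-0.026,-0.033,-0.003]},
    {"gripper":85,"delta_pos":[1.73,-2.83,-0.61],"dr":[-0.026,-0.033,-0.004]},
    {"gripper":85,"delta_pos":[1.72,-2.81,-0.74],"dr":[-0.026,-0.032,-0.003]},
    {"gripper":85,"delta_pos":[1.7,-2.78,-0.87],"dr":[-0.026,-0.033,-0.004]},
    {"gripper":85,"delta_pos":[1.68,-2.75,-1],"dr":[-0.026,-0.032,-0.003]},
  ],
)

```text
t: 28.72
ee_pos: [567.3, 188.7, 102.2]
orientation: [2.295, 0.04, -2.095]
ft_force: [0.5, -0.5, -0.3]
width: 74.4
```

Emit:
apply_moves(
  increments=[
    {"gripper":85,"delta_pos":[1.65,-2.72,-1.12],"dr":[-0.026,-0.033,-0.004]},
    {"gripper":85,"delta_pos":[1.62,-2.68,-1.24],"dr":[-0.026,-0.032,-0.003]},
    {"gripper":85,"delta_pos":[1.59,-2.64,-1.37],"dr":[-0.026,-0.033,-0.004]},
    {"gripper":85,"delta_pos":[1.63,0,0],"dr":[0,0,0]},
    {"gripper":85,"delta_pos":[1.64,0,0],"dr":[0,0,0]},
  ],
)

```text
t: 29.13
ee_pos: [602.5, 271.7, 22.2]
orientation: [2.154, 0.13, -2.164]
ft_force: [-0.6, -0.5, 0.2]
width: 74.5
```

Emit:
apply_moves(
  increments=[
    {"gripper":85,"delta_pos":[1.2,0,0],"dr":[0,0,0]},
    {"gripper":85,"delta_pos":[0.4,0,0],"dr":[0,0,0]},
    {"gripper":85,"delta_pos":[0,0,0],"dr":[0,0,0]},
    {"gripper":0,"delta_pos":[0,0,0],"dr":[0,0,0]},
    {"gripper":0,"delta_pos":[0,0,0],"dr":[0,0,0]},
  ],
)

```text
t: 29.55
ee_pos: [602.0, 269.8, 8.6]
orientation: [2.155, 0.128, -2.165]
ft_force: [0.4, -0.5, -0.1]
width: 64.9
```

Emit:
apply_moves(
  increments=[
    {"gripper":0,"delta_pos":[0,0,0],"dr":[0,0,0]},
    {"gripper":0,"delta_pos":[0,0,0],"dr":[0,0,0]},
    {"gripper":0,"delta_pos":[0,0,0],"dr":[0,0,0]},
    {"gripper":0,"delta_pos":[0,0,0],"dr":[0,0,0]},
    {"gripper":0,"delta_pos":[0,0,0],"dr":[0,0,0]},
  ],
)

```text
t: 29.97
ee_pos: [602.5, 270.3, 9.5]
orientation: [2.157, 0.129, -2.164]
ft_force: [0.3, -0.6, 0.0]
width: 49.9
```

Emit:
apply_moves(
  increments=[
    {"gripper":0,"delta_pos":[-3.48,0,0],"dr":[0,0,0]},
    {"gripper":0,"delta_pos":[-3.47,0,0],"dr":[0,0,0]},
    {"gripper":0,"delta_pos":[-3.48,0,0],"dr":[0,0,0]},
    {"gripper":0,"delta_pos":[-3.47,0,0],"dr":[0,0,0]},
    {"gripper":0,"delta_pos":[-0.04,3.02,1.48],"dr":[0.03,0.037,0.004]},
  ],
)

```text
t: 30.38
ee_pos: [599.1, 244.0, 157.2]
orientation: [2.23, 0.104, -2.122]
ft_force: [1.9, 0.2, -0.4]
width: 49.5
```

Emit:
apply_moves(
  increments=[
    {"gripper":0,"delta_pos":[-0.08,3.06,1.39],"dr":[0.03,0.037,0.004]},
    {"gripper":0,"delta_pos":[-0.11,3.1,1.29],"dr":[0.03,0.037,0.004]},
    {"gripper":0,"delta_pos":[-0.14,3.14,1.19],"dr":[0.03,0.037,0.004]},
    {"gripper":0,"delta_pos":[-0.18,3.17,1.09],"dr":[0.029,0.038,0.004]},
    {"gripper":0,"delta_pos":[-0.2,3.21,0.99],"dr":[0.03,0.037,0.004]},
  ],
)

```text
t: 30.8
ee_pos: [535.5, 78.9, 151.2]
orientation: [-2.426, 0.079, 1.938]
ft_force: [-0.1, -0.2, -0.3]
width: 49.9
```

Emit:
apply_moves(
  increments=[
    {"gripper":0,"delta_pos":[-0.22,3.23,0.89],"dr":[0.029,0.038,0.003]},
    {"gripper":0,"delta_pos":[0,0,0],"dr":[0,0,0]},
    {"gripper":0,"delta_pos":[2,0,0],"dr":[0,0,0]},
    {"gripper":0,"delta_pos":[2,0,0],"dr":[0,0,0]},
    {"gripper":0,"delta_pos":[2,0,0],"dr":[0,0,0]},
  ],
)

```text
t: 31.22
ee_pos: [541.5, 47.0, 93.4]
orientation: [-2.446, 0.111, 1.879]
ft_force: [-0.1, -0.1, -0.0]
width: 49.7
```

Emit:
apply_moves(
  increments=[
    {"gripper":0,"delta_pos":[0,0,0],"dr":[0,0,0]},
    {"gripper":0,"delta_pos":[0,0,0],"dr":[0,0,0]},
    {"gripper":0,"delta_pos":[0,0,0],"dr":[0,0,0]},
    {"gripper":0,"delta_pos":[0,0,0],"dr":[0,0,0]},
    {"gripper":0,"delta_pos":[0,0,0],"dr":[0,0,0]},
  ],
)

```text
t: 31.63
ee_pos: [541.0, 47.2, 94.4]
orientation: [-2.446, 0.11, 1.879]
ft_force: [-0.4, -0.2, -0.7]
width: 49.8
```

```bash
python3 - <<'E'
from h import *
corr(57,-0.3,29.5)
E
```

```text
t31.63 p [541.   47.2  94.4] deck [57.8  0.  40.9] w49.8 F [-0.4 -0.2 -0.7] Fdeck [-0.5 -0.3 -0.6]
tool shift cm [1.14 0.03 0.08] dr [0.001 0.001 0.   ]
```

Emit:
apply_moves(
  increments=[
    {"gripper":0,"delta_pos":[0.5,0.03,0],"dr":[0,0,0]},
    {"gripper":0,"delta_pos":[0.5,0,0],"dr":[0,0,0]},
    {"gripper":0,"delta_pos":[0.2,0,0],"dr":[0,0,0]},
    {"gripper":0,"delta_pos":[0,0,0],"dr":[0,0,0]},
    {"gripper":0,"delta_pos":[0,0,0],"dr":[0,0,0]},
  ],
)

```text
t: 32.05
ee_pos: [544.0, 46.5, 82.2]
orientation: [-2.446, 0.11, 1.88]
ft_force: [-4.0, 0.4, 10.9]
width: 49.5
```

Emit:
apply_moves(
  increments=[
    {"gripper":0,"delta_pos":[0,0,0.25],"dr":[0,0,0]},
    {"gripper":0,"delta_pos":[0,0,0.25],"dr":[0,0,0]},
    {"gripper":0,"delta_pos":[0,0,0.1],"dr":[0,0,0]},
    {"gripper":0,"delta_pos":[0,0,0],"dr":[0,0,0]},
    {"gripper":0,"delta_pos":[0,0,0],"dr":[0,0,0]},
  ],
)

```text
t: 32.47
ee_pos: [539.4, 47.1, 81.0]
orientation: [-2.448, 0.11, 1.877]
ft_force: [0.5, -0.2, 7.4]
width: 49.9
```

Emit:
apply_moves(
  increments=[
    {"gripper":0,"delta_pos":[0,0,0.1],"dr":[0,0,0]},
    {"gripper":0,"delta_pos":[0,0,0.05],"dr":[0,0,0]},
    {"gripper":0,"delta_pos":[0,0,0],"dr":[0,0,0]},
    {"gripper":0,"delta_pos":[0,0,0],"dr":[0,0,0]},
    {"gripper":0,"delta_pos":[0,0,0],"dr":[0,0,0]},
  ],
)

```text
t: 32.88
ee_pos: [538.3, 47.3, 80.7]
orientation: [-2.448, 0.11, 1.876]
ft_force: [0.5, 0.9, 6.7]
width: 49.6
```

```bash
python3 - <<'E'
from h import *
corr(52,0,29.5)
E
```

```text
t32.88 p [538.3  47.3  80.7] deck [51.7 -0.2 28.4] w49.6 F [0.5 0.9 6.7] Fdeck [2.2 1.  6.3]
tool shift cm [-0.11 -0.02 -0.03] dr [ 0.    -0.001  0.001]
```

Emit:
apply_moves(
  increments=[
    {"gripper":0,"delta_pos":[-0.08,0,0.1],"dr":[0,0,0]},
    {"gripper":0,"delta_pos":[0,0,0.05],"dr":[0,0,0]},
    {"gripper":0,"delta_pos":[0,0,0],"dr":[0,0,0]},
    {"gripper":0,"delta_pos":[0,0,0],"dr":[0,0,0]},
    {"gripper":0,"delta_pos":[0,0,0],"dr":[0,0,0]},
  ],
)

```text
t: 33.3
ee_pos: [537.7, 47.4, 81.2]
orientation: [-2.45, 0.109, 1.874]
ft_force: [7.3, -2.1, -0.0]
width: 49.5
```

```bash
python3 - <<'E'
from h import *
corr(52,0,29.5)
E
```

```text
t33.30 p [537.7  47.4  81.2] deck [51.3 -0.1 29. ] w49.5 F [ 7.3 -2.1 -0. ] Fdeck [ 7.1 -1.4 -2. ]
tool shift cm [-0.05 -0.01 -0.07] dr [ 0.    -0.003  0.001]
```

Firm contact with the fence. Release, lift, and re-measure.

Emit:
apply_moves(
  increments=[
    {"gripper":75,"delta_pos":[0,0,0],"dr":[0,0,0]},
    {"gripper":75,"delta_pos":[0,0,0],"dr":[0,0,0]},
    {"gripper":75,"delta_pos":[0,0,0],"dr":[0,0,0]},
    {"gripper":75,"delta_pos":[0,0,0],"dr":[0,0,0]},
    {"gripper":75,"delta_pos":[-0.5,0,0],"dr":[0,0,0]},
  ],
)

```text
t: 33.72
ee_pos: [532.6, 47.3, 84.2]
orientation: [-2.443, 0.111, 1.884]
ft_force: [-0.5, 0.6, 0.9]
width: 65.6
```

Emit:
apply_moves(
  increments=[
    {"gripper":75,"delta_pos":[-2,0,0],"dr":[0,0,0]},
    {"gripper":75,"delta_pos":[-3,0,0],"dr":[0,0,0]},
    {"gripper":75,"delta_pos":[-3,0,0],"dr":[0,0,0]},
    {"gripper":75,"delta_pos":[-3,0,0],"dr":[0,0,0]},
    {"gripper":85,"delta_pos":[0,0,0],"dr":[0,0,0]},
  ],
)

```text
t: 34.13
ee_pos: [506.7, 50.3, 196.3]
orientation: [-2.451, 0.109, 1.872]
ft_force: [0.6, 0.9, -0.3]
width: 69.4
```

```bash
python3 - <<'E'
from h import *
o,Rt=st(); d=cap('wrist'); save(d['img'],'w8'); pile(d,30)
print('top'); d=cap('top'); plaques(d)
D=down(-.204); plan([([450,-180,190],D,85,40),([512.6,-327.5,60],D,85,38),([512.6,-327.5,11],D,85,17)],deg=7); carry(512.6,-327.5,-.204,3,z=10)
E
```

```text
t34.13 p [506.7  50.3 196.3] deck [ 51.    0.  148.3] w69.4 F [ 0.6  0.9 -0.3] Fdeck [ 0.4  1.  -0.4]
pile top: centre [52.   1.5] size [51.9 90.9] ang 89.5 z 29.4 x 7.1..97.1 y -23.9..25.3 7585 hsv [ 30. 173. 252.]
top
red [513.7, -326.0, 9.7, 86.6, 47.6, -0.19, 436.0, 430.0, 283.0]
white [392.6, -371.9, 9.1, 87.4, 51.0, 0.007, 524.0, 446.0, 326.0]
[{"gripper":85,"delta_pos":[-0.11, 3.9, 0.57],"dr":[0.019, -0.044, 0.003]}, {"gripper":85,"delta_pos":[-0.07, 3.91, 0.5],"dr":[0.019, -0.044, 0.002]}, {"gripper":85,"delta_pos":[-0.05, 3.92, 0.43],"dr":[0.019, -0.043, 0.003]}, {"gripper":85,"delta_pos":[-0.02, 3.93, 0.36],"dr":[0.019, -0.044, 0.002]}, {"gripper":85,"delta_pos":[0.01, 3.94, 0.28],"dr":[0.019, -0.043, 0.003]}]
[{"gripper":85,"delta_pos":[0.02, 3.94, 0.21],"dr":[0.018, -0.044, 0.002]}, {"gripper":85,"delta_pos":[2.17, 2.2, -1.52],"dr":[0, 0, 0]}, {"gripper":85,"delta_pos":[2.16, 2.2, -1.52],"dr":[0, 0, 0]}, {"gripper":85,"delta_pos":[2.17, 2.2, -1.52],"dr":[0, 0, 0]}, {"gripper":85,"delta_pos":[2.16, 2.19, -1.52],"dr":[0, 0, 0]}]
[{"gripper":85,"delta_pos":[2.17, 2.2, -1.52]
[... 923 characters left out ...]
, -3.74, 0.42],"dr":[-0.012, 0.026, -0.002]}]
[{"gripper":0,"delta_pos":[-0.06, -3.74, 0.38],"dr":[-0.011, 0.026, -0.001]}, {"gripper":0,"delta_pos":[-0.06, -3.75, 0.33],"dr":[-0.012, 0.027, -0.002]}, {"gripper":0,"delta_pos":[-0.07, -3.75, 0.28],"dr":[-0.011, 0.026, -0.001]}, {"gripper":0,"delta_pos":[-0.07, -3.76, 0.25],"dr":[-0.012, 0.027, -0.002]}, {"gripper":0,"delta_pos":[1.87, 0, 0],"dr":[0, 0, 0]}]
[{"gripper":0,"delta_pos":[1.87, 0, 0],"dr":[0, 0, 0]}, {"gripper":0,"delta_pos":[1.86, 0, 0],"dr":[0, 0, 0]}, {"gripper":0,"delta_pos":[0, 0, 0],"dr":[0, 0, 0]}, {"gripper":0,"delta_pos":[0, 0, 0],"dr":[0, 0, 0]}, {"gripper":0,"delta_pos":[0, 0, 0],"dr":[0, 0, 0]}]
end [540.3  47.3  97.4]
```

Emit:
apply_moves(
  increments=[
    {"gripper":85,"delta_pos":[-0.11,3.9,0.57],"dr":[0.019,-0.044,0.003]},
    {"gripper":85,"delta_pos":[-0.07,3.91,0.5],"dr":[0.019,-0.044,0.002]},
    {"gripper":85,"delta_pos":[-0.05,3.92,0.43],"dr":[0.019,-0.043,0.003]},
    {"gripper":85,"delta_pos":[-0.02,3.93,0.36],"dr":[0.019,-0.044,0.002]},
    {"gripper":85,"delta_pos":[0.01,3.94,0.28],"dr":[0.019,-0.043,0.003]},
  ],
)

```text
t: 34.65
ee_pos: [457.5, -143.1, 187.9]
orientation: [-2.163, 0.2, 2.085]
ft_force: [0.7, 0.8, 0.2]
width: 74.7
```

Emit:
apply_moves(
  increments=[
    {"gripper":85,"delta_pos":[0.02,3.94,0.21],"dr":[0.018,-0.044,0.002]},
    {"gripper":85,"delta_pos":[2.17,2.2,-1.52],"dr":[0,0,0]},
    {"gripper":85,"delta_pos":[2.16,2.2,-1.52],"dr":[0,0,0]},
    {"gripper":85,"delta_pos":[2.17,2.2,-1.52],"dr":[0,0,0]},
    {"gripper":85,"delta_pos":[2.16,2.19,-1.52],"dr":[0,0,0]},
  ],
)

```text
t: 35.07
ee_pos: [490.2, -279.6, 99.2]
orientation: [-2.107, 0.216, 2.12]
ft_force: [-0.1, 1.4, -0.4]
width: 74.3
```

Emit:
apply_moves(
  increments=[
    {"gripper":85,"delta_pos":[2.17,2.2,-1.52],"dr":[0,0,0]},
    {"gripper":85,"delta_pos":[2.16,2.19,-1.52],"dr":[0,0,0]},
    {"gripper":85,"delta_pos":[0,0,0],"dr":[0,0,0]},
    {"gripper":85,"delta_pos":[0,0,0],"dr":[0,0,0]},
    {"gripper":85,"delta_pos":[0,0,0],"dr":[0,0,0]},
  ],
)

```text
t: 35.48
ee_pos: [510.6, -326.7, 57.5]
orientation: [-2.107, 0.215, 2.12]
ft_force: [-0.5, -0.2, 0.2]
width: 74.9
```

```bash
python3 - <<'E'
from h import *
o,Rt=st(); D=down(-.204); plan([([512.6,-327.5,10],D,85,17)],deg=7)
d=cap('top'); plaques(d); d=cap('wrist'); plz(d)
E
```

```text
t35.48 p [ 510.6 -326.7   57.5] deck [  51.7 -375.2    4.4] w74.9 F [-0.5 -0.2  0.2] Fdeck [-0.4 -0.3  0.3]
[{"gripper":85,"delta_pos":[1.58, 0.01, -0.08],"dr":[0, 0.002, 0]}, {"gripper":85,"delta_pos":[1.58, 0.01, -0.08],"dr":[0, 0.002, 0]}, {"gripper":85,"delta_pos":[1.59, 0.02, -0.07],"dr":[0, 0.002, 0.001]}, {"gripper":85,"delta_pos":[0, 0, 0],"dr":[0, 0, 0]}, {"gripper":85,"delta_pos":[0, 0, 0],"dr":[0, 0, 0]}]
end [ 512.6 -327.5   10. ]
c(512.6,-328.0) z9.4 90x50 yaw -0.206 px 12679 [  1. 191. 238.] [320. 252.]
```

Emit:
apply_moves(
  increments=[
    {"gripper":85,"delta_pos":[1.6,0,-0.08],"dr":[0,0.002,0]},
    {"gripper":85,"delta_pos":[1.6,0,-0.08],"dr":[0,0.002,0]},
    {"gripper":85,"delta_pos":[1.1,0,-0.04],"dr":[0,0,0]},
    {"gripper":85,"delta_pos":[0.4,0,0],"dr":[0,0,0]},
    {"gripper":85,"delta_pos":[0,0,0],"dr":[0,0,0]},
  ],
)

```text
t: 36.0
ee_pos: [513.3, -327.3, 11.5]
orientation: [-2.114, 0.216, 2.115]
ft_force: [-1.1, 0.5, 0.1]
width: 74.9
```

Emit:
apply_moves(
  increments=[
    {"gripper":0,"delta_pos":[0,0,0],"dr":[0,0,0]},
    {"gripper":0,"delta_pos":[0,0,0],"dr":[0,0,0]},
    {"gripper":0,"delta_pos":[0,0,0],"dr":[0,0,0]},
    {"gripper":0,"delta_pos":[0,0,0],"dr":[0,0,0]},
    {"gripper":0,"delta_pos":[0,0,0],"dr":[0,0,0]},
  ],
)

```text
t: 36.42
ee_pos: [514.0, -328.3, 12.5]
orientation: [-2.116, 0.218, 2.113]
ft_force: [-0.1, 0.3, 3.5]
width: 49.7
```

Emit:
apply_moves(
  increments=[
    {"gripper":0,"delta_pos":[0,0,0],"dr":[0,0,0]},
    {"gripper":0,"delta_pos":[0,0,0],"dr":[0,0,0]},
    {"gripper":0,"delta_pos":[0,0,0],"dr":[0,0,0]},
    {"gripper":0,"delta_pos":[0,0,0],"dr":[0,0,0]},
    {"gripper":0,"delta_pos":[0,0,0],"dr":[0,0,0]},
  ],
)

```text
t: 36.83
ee_pos: [514.0, -328.4, 12.5]
orientation: [-2.116, 0.217, 2.113]
ft_force: [-1.7, 1.0, 6.2]
width: 49.7
```

Emit:
apply_moves(
  increments=[
    {"gripper":0,"delta_pos":[-3.5,0,0],"dr":[0,0,0]},
    {"gripper":0,"delta_pos":[-3.5,0,0],"dr":[0,0,0]},
    {"gripper":0,"delta_pos":[-3.5,0,0],"dr":[0,0,0]},
    {"gripper":0,"delta_pos":[-3.5,0,0],"dr":[0,0,0]},
    {"gripper":0,"delta_pos":[-0.01,-3.71,0.63],"dr":[-0.011,0.026,-0.001]},
  ],
)

```text
t: 37.25
ee_pos: [520.1, -296.9, 159.2]
orientation: [-2.165, 0.219, 2.08]
ft_force: [2.4, 0.4, -0.4]
width: 49.7
```

Emit:
apply_moves(
  increments=[
    {"gripper":0,"delta_pos":[-0.03,-3.72,0.59],"dr":[-0.011,0.026,-0.002]},
    {"gripper":0,"delta_pos":[-0.03,-3.72,0.55],"dr":[-0.011,0.026,-0.001]},
    {"gripper":0,"delta_pos":[-0.05,-3.73,0.51],"dr":[-0.011,0.026,-0.002]},
    {"gripper":0,"delta_pos":[-0.05,-3.73,0.46],"dr":[-0.011,0.026,-0.001]},
    {"gripper":0,"delta_pos":[-0.06,-3.74,0.42],"dr":[-0.012,0.026,-0.002]},
  ],
)

```text
t: 37.67
ee_pos: [521.0, -100.7, 152.6]
orientation: [-2.318, 0.155, 1.977]
ft_force: [0.6, 0.8, -0.2]
width: 49.6
```

Emit:
apply_moves(
  increments=[
    {"gripper":0,"delta_pos":[-0.06,-3.74,0.38],"dr":[-0.011,0.026,-0.001]},
    {"gripper":0,"delta_pos":[-0.06,-3.75,0.33],"dr":[-0.012,0.027,-0.002]},
    {"gripper":0,"delta_pos":[-0.07,-3.75,0.28],"dr":[-0.011,0.026,-0.001]},
    {"gripper":0,"delta_pos":[-0.07,-3.76,0.25],"dr":[-0.012,0.027,-0.002]},
    {"gripper":0,"delta_pos":[0,0,0],"dr":[0,0,0]},
  ],
)

```text
t: 38.08
ee_pos: [525.8, 53.4, 152.8]
orientation: [-2.452, 0.103, 1.878]
ft_force: [-1.0, 0.1, -0.7]
width: 49.4
```

Emit:
apply_moves(
  increments=[
    {"gripper":0,"delta_pos":[1.8,0,0],"dr":[0,0,0]},
    {"gripper":0,"delta_pos":[1.8,0,0],"dr":[0,0,0]},
    {"gripper":0,"delta_pos":[1,0,0],"dr":[0,0,0]},
    {"gripper":0,"delta_pos":[0,0,0],"dr":[0,0,0]},
    {"gripper":0,"delta_pos":[0,0,0],"dr":[0,0,0]},
  ],
)

```text
t: 38.5
ee_pos: [538.2, 46.5, 108.1]
orientation: [-2.447, 0.112, 1.879]
ft_force: [-0.5, 0.1, -1.2]
width: 49.4
```

```bash
python3 - <<'E'
from h import *
corr(58.5,-.2,42.5)
E
```

```text
t38.50 p [538.2  46.5 108.1] deck [58.8 -0.9 54.8] w49.4 F [-0.5  0.1 -1.2] Fdeck [-0.8  0.1 -1.1]
tool shift cm [ 1.23 -0.08  0.03] dr [-0.     0.001 -0.001]
```

Emit:
apply_moves(
  increments=[
    {"gripper":0,"delta_pos":[0.5,-0.07,0],"dr":[0,0,0]},
    {"gripper":0,"delta_pos":[0.5,0,0],"dr":[0,0,0]},
    {"gripper":0,"delta_pos":[0.2,0,0],"dr":[0,0,0]},
    {"gripper":0,"delta_pos":[0,0,0],"dr":[0,0,0]},
    {"gripper":0,"delta_pos":[0,0,0],"dr":[0,0,0]},
  ],
)

```text
t: 38.92
ee_pos: [541.9, 47.3, 97.1]
orientation: [-2.449, 0.111, 1.877]
ft_force: [-0.0, -0.5, -1.6]
width: 49.7
```

Emit:
apply_moves(
  increments=[
    {"gripper":0,"delta_pos":[0,0,0.25],"dr":[0,0,0]},
    {"gripper":0,"delta_pos":[0,0,0.2],"dr":[0,0,0]},
    {"gripper":0,"delta_pos":[0,0,0],"dr":[0,0,0]},
    {"gripper":0,"delta_pos":[0,0,0],"dr":[0,0,0]},
    {"gripper":0,"delta_pos":[0,0,0],"dr":[0,0,0]},
  ],
)

```text
t: 39.33
ee_pos: [537.6, 47.9, 96.0]
orientation: [-2.449, 0.111, 1.877]
ft_force: [0.2, -0.5, -0.7]
width: 49.5
```

```bash
python3 - <<'E'
from h import *
corr(54,0,42)
E
```

```text
t39.33 p [537.6  47.9  96. ] deck [54.9  0.3 43.4] w49.5 F [ 0.2 -0.5 -0.7] Fdeck [ 0.1 -0.5 -0.7]
tool shift cm [0.14 0.03 0.09] dr [ 0.001 -0.001 -0.001]
```

Emit:
apply_moves(
  increments=[
    {"gripper":0,"delta_pos":[0.13,0.03,0],"dr":[0,0,0]},
    {"gripper":0,"delta_pos":[0,0,0],"dr":[0,0,0]},
    {"gripper":0,"delta_pos":[0,0,0.1],"dr":[0,0,0]},
    {"gripper":0,"delta_pos":[0,0,0.1],"dr":[0,0,0]},
    {"gripper":0,"delta_pos":[0,0,0.05],"dr":[0,0,0]},
  ],
)

```text
t: 39.75
ee_pos: [536.9, 47.8, 94.9]
orientation: [-2.452, 0.11, 1.873]
ft_force: [2.7, -2.3, 3.8]
width: 49.2
```

Emit:
apply_moves(
  increments=[
    {"gripper":0,"delta_pos":[0,0,0.05],"dr":[0,0,0]},
    {"gripper":0,"delta_pos":[0,0,0],"dr":[0,0,0]},
    {"gripper":0,"delta_pos":[0,0,0],"dr":[0,0,0]},
    {"gripper":0,"delta_pos":[0,0,0],"dr":[0,0,0]},
    {"gripper":0,"delta_pos":[0,0,0],"dr":[0,0,0]},
  ],
)

```text
t: 40.17
ee_pos: [536.9, 47.8, 94.8]
orientation: [-2.452, 0.11, 1.872]
ft_force: [3.5, -1.9, 6.3]
width: 49.5
```

```bash
python3 - <<'E'
from h import *
corr(54,0,42)
E
```

```text
t40.17 p [536.9  47.8  94.8] deck [53.9  0.3 42.4] w49.5 F [ 3.5 -1.9  6.3] Fdeck [ 5.2 -1.6  5.1]
tool shift cm [ 0.04  0.03 -0.01] dr [ 0.    -0.005  0.   ]
```

Emit:
apply_moves(
  increments=[
    {"gripper":75,"delta_pos":[0,0,0],"dr":[0,0,0]},
    {"gripper":75,"delta_pos":[0,0,0],"dr":[0,0,0]},
    {"gripper":75,"delta_pos":[0,0,0],"dr":[0,0,0]},
    {"gripper":75,"delta_pos":[0,0,0],"dr":[0,0,0]},
    {"gripper":75,"delta_pos":[-0.5,0,0],"dr":[0,0,0]},
  ],
)

```text
t: 40.58
ee_pos: [532.7, 47.8, 97.7]
orientation: [-2.447, 0.111, 1.88]
ft_force: [0.2, -0.2, 0.3]
width: 65.7
```

Emit:
apply_moves(
  increments=[
    {"gripper":75,"delta_pos":[-2,0,0],"dr":[0,0,0]},
    {"gripper":75,"delta_pos":[-3,0,0],"dr":[0,0,0]},
    {"gripper":75,"delta_pos":[-3,0,0],"dr":[0,0,0]},
    {"gripper":75,"delta_pos":[-3,0,0],"dr":[0,0,0]},
    {"gripper":85,"delta_pos":[0,0,0],"dr":[0,0,0]},
  ],
)

```text
t: 41.0
ee_pos: [506.6, 50.9, 209.9]
orientation: [-2.455, 0.11, 1.868]
ft_force: [1.2, 0.3, 0.1]
width: 69.8
```

```bash
python3 - <<'E'
from h import *
o,Rt=st(); d=cap('wrist'); save(d['img'],'w9'); pile(d,40)
print('top'); d=cap('top'); plaques(d)
D=down(.03); plan([([430,-150,190],D,85,40),([391.6,-373,70],D,85,40)],deg=7)
E
```

```text
t41.00 p [506.6  50.9 209.9] deck [ 54.3   0.6 161.5] w69.8 F [1.2 0.3 0.1] Fdeck [ 1.1  0.4 -0.2]
pile top: centre [52.1  1.2] size [90.  50.1] ang 0.0 z 39.4 x 8.0..97.0 y -23.5..25.8 7216 hsv [  0. 192. 244.]
top
white [392.6, -372.0, 9.1, 87.7, 50.5, 0.023, 524.0, 446.0, 326.0]
[{"gripper":85,"delta_pos":[0.01, 3.44, 0.99],"dr":[-0.02, -0.044, -0.003]}, {"gripper":85,"delta_pos":[0.04, 3.42, 1.06],"dr":[-0.02, -0.044, -0.003]}, {"gripper":85,"delta_pos":[0.08, 3.4, 1.12],"dr":[-0.02, -0.044, -0.003]}, {"gripper":85,"delta_pos":[0.13, 3.38, 1.19],"dr":[-0.02, -0.044, -0.002]}, {"gripper":85,"delta_pos":[0.17, 3.36, 1.25],"dr":[-0.02, -0.045, -0.003]}]
[{"gripper":85,"delta_pos":[0.22, 3.33, 1.31],"dr":[-0.019, -0.044, -0.002]}, {"gripper":85,"delta_pos":[1.71, 3.17, 0.64],"dr":[0, 0, 0]}, {"gripper":85,"delta_pos":[1.71, 3.17, 0.64],"dr":[0, 0, 0]}, {"gripper":85,"delta_pos":[1.72, 3.17, 0.65],"dr":[0, 0, 0]}, {"gripper":85,"delta_pos":[1.71, 3.17, 0.64],"dr":[0, 0, 0]}]
[{"gripper":85,"delta_pos":[1.72, 3.17, 0.65],"dr":[0, 0, 0]}, {"gripper":85,"delta_pos":[1.71, 3.16, 0.64],"dr":[0, 0, 0]}, {"gripper":85,"delta_pos":[1.72, 3.17, 0.65],"dr":[0, 0, 0]}, {"gripper":85,"delta_pos":[0, 0, 0],"dr":[0, 0, 0]}, {"gripper":85,"delta_pos":[0, 0, 0],"dr":[0, 0, 0]}]
end [ 391.6 -373.    70. ]
```

Emit:
apply_moves(
  increments=[
    {"gripper":85,"delta_pos":[0.01,3.44,0.99],"dr":[-0.02,-0.044,-0.003]},
    {"gripper":85,"delta_pos":[0.04,3.42,1.06],"dr":[-0.02,-0.044,-0.003]},
    {"gripper":85,"delta_pos":[0.08,3.4,1.12],"dr":[-0.02,-0.044,-0.003]},
    {"gripper":85,"delta_pos":[0.13,3.38,1.19],"dr":[-0.02,-0.044,-0.002]},
    {"gripper":85,"delta_pos":[0.17,3.36,1.25],"dr":[-0.02,-0.045,-0.003]},
  ],
)

```text
t: 41.52
ee_pos: [440.6, -117.8, 190.1]
orientation: [2.256, 0.013, -2.174]
ft_force: [0.2, 0.7, -0.9]
width: 74.4
```

Emit:
apply_moves(
  increments=[
    {"gripper":85,"delta_pos":[0.22,3.33,1.31],"dr":[-0.019,-0.044,-0.002]},
    {"gripper":85,"delta_pos":[1.71,3.17,0.64],"dr":[0,0,0]},
    {"gripper":85,"delta_pos":[1.71,3.17,0.64],"dr":[0,0,0]},
    {"gripper":85,"delta_pos":[1.72,3.17,0.65],"dr":[0,0,0]},
    {"gripper":85,"delta_pos":[1.71,3.17,0.64],"dr":[0,0,0]},
  ],
)

```text
t: 41.93
ee_pos: [406.0, -278.7, 118.1]
orientation: [2.202, 0.034, -2.212]
ft_force: [1.0, 0.1, -0.8]
width: 74.8
```

Emit:
apply_moves(
  increments=[
    {"gripper":85,"delta_pos":[1.72,3.17,0.65],"dr":[0,0,0]},
    {"gripper":85,"delta_pos":[1.71,3.16,0.64],"dr":[0,0,0]},
    {"gripper":85,"delta_pos":[1.72,3.17,0.65],"dr":[0,0,0]},
    {"gripper":85,"delta_pos":[0,0,0],"dr":[0,0,0]},
    {"gripper":85,"delta_pos":[0,0,0],"dr":[0,0,0]},
  ],
)

```text
t: 42.35
ee_pos: [388.9, -373.3, 66.4]
orientation: [2.203, 0.033, -2.216]
ft_force: [-0.4, -0.3, 0.1]
width: 74.2
```

```bash
python3 - <<'E'
from h import *
o,Rt=st(); d=cap('wrist'); plz(d)
D=down(.035); plan([([392,-373.2,10.5],D,85,17)],deg=7); carry(392,-373.2,.035,4,z=11)
E
```

```text
t42.35 p [ 388.9 -373.3   66.4] deck [ -59.  -432.5   43.2] w74.2 F [-0.4 -0.3  0.1] Fdeck [-0.3 -0.4  0.2]
c(391.4,-373.1) z9.5 90x50 yaw 0.039 px 11910 [ 30.   2. 249.] [318. 248.]
[{"gripper":85,"delta_pos":[1.42, 0.02, -0.07],"dr":[-0.002, 0.001, 0.001]}, {"gripper":85,"delta_pos":[1.42, 0.03, -0.07],"dr":[-0.002, 0.001, 0.001]}, {"gripper":85,"delta_pos":[1.42, 0.02, -0.07],"dr":[-0.001, 0.002, 0]}, {"gripper":85,"delta_pos":[1.42, 0.02, -0.06],"dr":[-0.002, 0.001, 0.001]}, {"gripper":85,"delta_pos":[0, 0, 0],"dr":[0, 0, 0]}]
end [ 392.  -373.2   10.5]
CARRY
[{"gripper":0,"delta_pos":[-3.48, 0, 0],"dr":[0, 0, 0]}, {"gripper":0,"delta_pos":[-3.47, 0, 0],"dr":[0, 0, 0]}, {"gripper":0,"delta_pos":[-3.48, 0, 0],"dr":[0, 0, 0]}, {"gripper":0,"delta_pos":[-3.47, 0, 0],"dr":[0, 0, 0]}, {"gripper":0,"delta_pos":[-0.02, -3.47, -1.24],"dr":[0.01, 0.022, 0.001]}]
[{"gripper":0,"delta_pos":[0, -3.49, -1.2],"dr":[0.01, 0.022, 0.001]}, {"gripper":0,"delta_pos":[0.03, -3.5, -1.17],"dr":[0.01, 0.022, 0.001]}, {"gripper":0,"delta_pos":[0.05, -3.51, -1.13],"dr":[0.011, 0.022, 0.002]}, {"gripper":0,"delta_pos":[0.06, -3.52, -1.09],"dr":[0.01, 0.022, 0.001]}, {"gripper":0,"delta_pos":[0.08, -3.53, -1.05],"dr":[0.011, 0.022, 0.002]}]
[{"gripper":0,"delta_pos":[0.1, -3.54, -1.01],"dr":[0.01, 0.022, 0.001]}, {"gripper":0,"delta_pos":[0.12, -3.56, -0.98],"dr":[0.011, 0.022, 0.002]}, {"gripper":0,"delta_pos":[0.13, -3.56, -0.93],"dr":[0.01, 0.021, 0.001]}, {"gripper":0,"delta_pos":[0.15, -3.58, -0.89],"dr":[0.011, 0.022, 0.002]}, {"gripper":0,"delta_pos":[0.16, -3.58, -0.85],"dr":[0.01, 0.021, 0.001]}]
[{"gripper":0,"delta_pos":[0.18, -3.59, -0.82],"dr":[0.011, 0.022, 0.002]}, {"gripper":0,"delta_pos":[2.3, 0, 0],"dr":[0, 0, 0]}, {"gripper":0,"delta_pos":[2.3, -0.01, 0],"dr":[0, 0, 0]}, {"gripper":0,"delta_pos":[0, 0, 0],"dr":[0, 0, 0]}, {"gripper":0,"delta_pos":[0, 0, 0],"dr":[0, 0, 0]}]
end [537.6  47.5 108. ]
```

Emit:
apply_moves(
  increments=[
    {"gripper":85,"delta_pos":[1.42,0,-0.07],"dr":[-0.002,0.001,0.001]},
    {"gripper":85,"delta_pos":[1.42,0,-0.07],"dr":[-0.002,0.001,0.001]},
    {"gripper":85,"delta_pos":[1.42,0,-0.07],"dr":[-0.002,0.002,0]},
    {"gripper":85,"delta_pos":[1.1,0,-0.04],"dr":[-0.002,0.001,0]},
    {"gripper":85,"delta_pos":[0.3,0,0],"dr":[0,0,0]},
  ],
)

```text
t: 42.82
ee_pos: [392.8, -371.3, 11.3]
orientation: [2.202, 0.043, -2.2]
ft_force: [-0.2, -0.0, 1.0]
width: 74.5
```

Emit:
apply_moves(
  increments=[
    {"gripper":85,"delta_pos":[0,0,0],"dr":[0,0,0]},
    {"gripper":0,"delta_pos":[0,0,0],"dr":[0,0,0]},
    {"gripper":0,"delta_pos":[0,0,0],"dr":[0,0,0]},
    {"gripper":0,"delta_pos":[0,0,0],"dr":[0,0,0]},
    {"gripper":0,"delta_pos":[0,0,0],"dr":[0,0,0]},
  ],
)

```text
t: 43.23
ee_pos: [393.6, -373.5, 13.2]
orientation: [2.205, 0.038, -2.197]
ft_force: [0.6, -0.2, 1.0]
width: 51.7
```

Emit:
apply_moves(
  increments=[
    {"gripper":0,"delta_pos":[0,0,0],"dr":[0,0,0]},
    {"gripper":0,"delta_pos":[0,0,0],"dr":[0,0,0]},
    {"gripper":0,"delta_pos":[0,0,0],"dr":[0,0,0]},
    {"gripper":0,"delta_pos":[0,0,0],"dr":[0,0,0]},
    {"gripper":0,"delta_pos":[0,0,0],"dr":[0,0,0]},
  ],
)

```text
t: 43.65
ee_pos: [393.5, -373.5, 13.2]
orientation: [2.205, 0.038, -2.197]
ft_force: [0.0, 0.0, 6.1]
width: 49.3
```

Emit:
apply_moves(
  increments=[
    {"gripper":0,"delta_pos":[-3.48,0,0],"dr":[0,0,0]},
    {"gripper":0,"delta_pos":[-3.47,0,0],"dr":[0,0,0]},
    {"gripper":0,"delta_pos":[-3.48,0,0],"dr":[0,0,0]},
    {"gripper":0,"delta_pos":[-3.47,0,0],"dr":[0,0,0]},
    {"gripper":0,"delta_pos":[-0.02,-3.47,-1.24],"dr":[0.01,0.022,0.001]},
  ],
)

```text
t: 44.07
ee_pos: [407.5, -344.3, 158.4]
orientation: [2.24, 0.013, -2.164]
ft_force: [1.9, -0.2, 0.5]
width: 49.6
```

Emit:
apply_moves(
  increments=[
    {"gripper":0,"delta_pos":[0,-3.49,-1.2],"dr":[0.01,0.022,0.001]},
    {"gripper":0,"delta_pos":[0.03,-3.5,-1.17],"dr":[0.01,0.022,0.001]},
    {"gripper":0,"delta_pos":[0.05,-3.51,-1.13],"dr":[0.011,0.022,0.002]},
    {"gripper":0,"delta_pos":[0.06,-3.52,-1.09],"dr":[0.01,0.022,0.001]},
    {"gripper":0,"delta_pos":[0.08,-3.53,-1.05],"dr":[0.011,0.022,0.002]},
  ],
)

```text
t: 44.48
ee_pos: [459.1, -160.3, 152.6]
orientation: [-2.358, 0.037, 2.057]
ft_force: [0.3, 0.0, -0.3]
width: 49.9
```

Emit:
apply_moves(
  increments=[
    {"gripper":0,"delta_pos":[0.1,-3.54,-1.01],"dr":[0.01,0.022,0.001]},
    {"gripper":0,"delta_pos":[0.12,-3.56,-0.98],"dr":[0.011,0.022,0.002]},
    {"gripper":0,"delta_pos":[0.13,-3.56,-0.93],"dr":[0.01,0.021,0.001]},
    {"gripper":0,"delta_pos":[0.15,-3.58,-0.89],"dr":[0.011,0.022,0.002]},
    {"gripper":0,"delta_pos":[0.16,-3.58,-0.85],"dr":[0.01,0.021,0.001]},
  ],
)

```text
t: 44.9
ee_pos: [514.3, 15.9, 153.4]
orientation: [-2.438, 0.097, 1.905]
ft_force: [1.1, -1.0, -0.5]
width: 49.6
```

Emit:
apply_moves(
  increments=[
    {"gripper":0,"delta_pos":[0.18,-3.59,-0.82],"dr":[0.011,0.022,0.002]},
    {"gripper":0,"delta_pos":[0,0,0],"dr":[0,0,0]},
    {"gripper":0,"delta_pos":[1.8,0,0],"dr":[0,0,0]},
    {"gripper":0,"delta_pos":[1.5,0,0],"dr":[0,0,0]},
    {"gripper":0,"delta_pos":[0,0,0],"dr":[0,0,0]},
  ],
)

```text
t: 45.32
ee_pos: [532.8, 48.3, 119.4]
orientation: [-2.45, 0.11, 1.881]
ft_force: [-0.9, 0.4, -1.2]
width: 49.6
```

Emit:
apply_moves(
  increments=[
    {"gripper":0,"delta_pos":[0,0,0],"dr":[0,0,0]},
    {"gripper":0,"delta_pos":[0,0,0],"dr":[0,0,0]},
    {"gripper":0,"delta_pos":[0,0,0],"dr":[0,0,0]},
    {"gripper":0,"delta_pos":[0,0,0],"dr":[0,0,0]},
    {"gripper":0,"delta_pos":[0,0,0],"dr":[0,0,0]},
  ],
)

```text
t: 45.73
ee_pos: [534.2, 48.2, 122.2]
orientation: [-2.454, 0.111, 1.874]
ft_force: [0.0, 0.4, -0.4]
width: 49.6
```

```bash
python3 - <<'E'
from h import *
corr(59.5,-.3,53)
E
```

```text
t45.73 p [534.2  48.2 122.2] deck [58.5  0.4 69.6] w49.6 F [ 0.   0.4 -0.4] Fdeck [-0.1  0.4 -0.3]
tool shift cm [ 1.66  0.06 -0.1 ] dr [ 0.002 -0.004 -0.002]
```

Emit:
apply_moves(
  increments=[
    {"gripper":0,"delta_pos":[0.7,0.06,0],"dr":[0.002,-0.004,-0.002]},
    {"gripper":0,"delta_pos":[0.6,0,0],"dr":[0,0,0]},
    {"gripper":0,"delta_pos":[0.35,0,0],"dr":[0,0,0]},
    {"gripper":0,"delta_pos":[0,0,0],"dr":[0,0,0]},
    {"gripper":0,"delta_pos":[0,0,0],"dr":[0,0,0]},
  ],
)

```text
t: 46.15
ee_pos: [538.5, 47.3, 105.3]
orientation: [-2.447, 0.11, 1.879]
ft_force: [0.1, -0.1, -0.1]
width: 49.9
```

Emit:
apply_moves(
  increments=[
    {"gripper":0,"delta_pos":[0,0,0.2],"dr":[0,0,0]},
    {"gripper":0,"delta_pos":[0,0,0.15],"dr":[0,0,0]},
    {"gripper":0,"delta_pos":[0,0,0],"dr":[0,0,0]},
    {"gripper":0,"delta_pos":[0,0,0],"dr":[0,0,0]},
    {"gripper":0,"delta_pos":[0,0,0],"dr":[0,0,0]},
  ],
)

```text
t: 46.57
ee_pos: [535.1, 47.7, 104.7]
orientation: [-2.447, 0.11, 1.878]
ft_force: [1.9, 0.4, -1.5]
width: 49.9
```

```bash
python3 - <<'E'
from h import *
corr(54.4,-.1,53)
E
```

```text
t46.57 p [535.1  47.7 104.7] deck [54.8 -0.  52.5] w49.9 F [ 1.9  0.4 -1.5] Fdeck [ 1.4  0.6 -1.9]
tool shift cm [-0.05  0.01  0.04] dr [0.001 0.    0.   ]
```

Emit:
apply_moves(
  increments=[
    {"gripper":0,"delta_pos":[0.08,0,0],"dr":[0,0,0]},
    {"gripper":0,"delta_pos":[0,0,0],"dr":[0,0,0]},
    {"gripper":0,"delta_pos":[0,0,0.1],"dr":[0,0,0]},
    {"gripper":0,"delta_pos":[0,0,0.05],"dr":[0,0,0]},
    {"gripper":0,"delta_pos":[0,0,0],"dr":[0,0,0]},
  ],
)

```text
t: 46.98
ee_pos: [535.1, 47.8, 104.4]
orientation: [-2.45, 0.109, 1.875]
ft_force: [3.5, -2.4, 3.3]
width: 49.4
```

Emit:
apply_moves(
  increments=[
    {"gripper":0,"delta_pos":[0,0,0],"dr":[0,0,0]},
    {"gripper":0,"delta_pos":[0,0,0],"dr":[0,0,0]},
    {"gripper":0,"delta_pos":[0,0,0],"dr":[0,0,0]},
    {"gripper":0,"delta_pos":[0,0,0],"dr":[0,0,0]},
    {"gripper":0,"delta_pos":[0,0,0],"dr":[0,0,0]},
  ],
)

```text
t: 47.4
ee_pos: [535.2, 47.8, 104.3]
orientation: [-2.45, 0.109, 1.875]
ft_force: [4.0, -3.0, 4.0]
width: 49.3
```

```bash
python3 - <<'E'
from h import *
corr(54.4,-.1,53)
E
```

```text
t47.40 p [535.2  47.8 104.3] deck [54.7  0.1 52.1] w49.3 F [ 4. -3.  4.] Fdeck [ 5.1 -2.6  2.7]
tool shift cm [-0.09  0.02  0.03] dr [ 0.001 -0.002  0.001]
```

Contact with fence again. Release, lift, check the pile, and plan the sanding block.

Emit:
apply_moves(
  increments=[
    {"gripper":75,"delta_pos":[0,0,0],"dr":[0,0,0]},
    {"gripper":75,"delta_pos":[0,0,0],"dr":[0,0,0]},
    {"gripper":75,"delta_pos":[0,0,0],"dr":[0,0,0]},
    {"gripper":75,"delta_pos":[0,0,0],"dr":[0,0,0]},
    {"gripper":75,"delta_pos":[-0.5,0,0],"dr":[0,0,0]},
  ],
)

```text
t: 47.82
ee_pos: [531.3, 47.9, 107.5]
orientation: [-2.445, 0.11, 1.882]
ft_force: [-0.7, 0.8, -0.2]
width: 65.9
```

Emit:
apply_moves(
  increments=[
    {"gripper":75,"delta_pos":[-2,0,0],"dr":[0,0,0]},
    {"gripper":75,"delta_pos":[-3,0,0],"dr":[0,0,0]},
    {"gripper":75,"delta_pos":[-3,0,0],"dr":[0,0,0]},
    {"gripper":75,"delta_pos":[-3,0,0],"dr":[0,0,0]},
    {"gripper":100,"delta_pos":[0,0,0],"dr":[0,0,0]},
  ],
)

```text
t: 48.23
ee_pos: [505.4, 50.9, 219.8]
orientation: [-2.453, 0.108, 1.869]
ft_force: [1.1, -0.0, 0.4]
width: 70.1
```

```bash
python3 - <<'E'
from h import *
o,Rt=st(); d=cap('wrist'); save(d['img'],'w10'); pile(d,50)
d2=cap('top'); print(blobs(d2,'brown',200,None,(340,500,150,300))); plaques(d2)
D=down(0); plan([([420,236,110],D,100,40)],deg=7)
E
```

```text
t48.23 p [505.4  50.9 219.8] deck [ 55.7   0.4 171.3] w70.1 F [ 1.1 -0.   0.4] Fdeck [1.2 0.1 0.1]
pile top: centre [52.8  1. ] size [50.  88.4] ang 90.0 z 49.4 x 9.4..96.8 y -23.7..25.5 7094 hsv [ 30.   1. 251.]
[[np.float64(418.1), np.float64(237.4), np.float64(27.8), np.float64(93.9), np.float64(57.1), np.float64(0.028), np.int32(685), np.float64(227.0), np.float64(313.0)]]
[{"gripper":100,"delta_pos":[1.27, -2.95, 2.08],"dr":[-0.015, -0.044, -0.002]}, {"gripper":100,"delta_pos":[1.36, -2.98, 1.98],"dr":[-0.015, -0.044, -0.002]}, {"gripper":100,"delta_pos":[1.46, -3, 1.87],"dr":[-0.015, -0.044, -0.002]}, {"gripper":100,"delta_pos":[1.54, -3.03, 1.76],"dr":[-0.015, -0.044, -0.002]}, {"gripper":100,"delta_pos":[1.62, -3.05, 1.64],"dr":[-0.014, -0.044, -0.002]}]
[{"gripper":100,"delta_pos":[1.7, -3.07, 1.52],"dr":[-0.015, -0.044, -0.001]}, {"gripper":100,"delta_pos":[0, 0, 0],"dr":[0, 0, 0]}, {"gripper":100,"delta_pos":[0, 0, 0],"dr":[0, 0, 0]}, {"gripper":100,"delta_pos":[0, 0, 0],"dr":[0, 0, 0]}, {"gripper":100,"delta_pos":[0, 0, 0],"dr":[0, 0, 0]}]
end [420. 236. 110.]
```

View pics/w10.png

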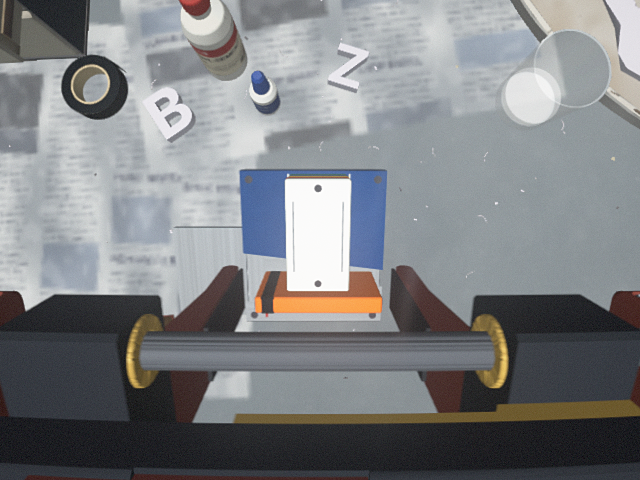

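Emit:
apply_moves(
  increments=[
    {"gripper":100,"delta_pos":[1.27,-2.95,2.08],"dr":[-0.015,-0.044,-0.002]},
    {"gripper":100,"delta_pos":[1.36,-2.98,1.98],"dr":[-0.015,-0.044,-0.002]},
    {"gripper":100,"delta_pos":[1.46,-3,1.87],"dr":[-0.015,-0.044,-0.002]},
    {"gripper":100,"delta_pos":[1.54,-3.03,1.76],"dr":[-0.015,-0.044,-0.002]},
    {"gripper":100,"delta_pos":[1.62,-3.05,1.64],"dr":[-0.014,-0.044,-0.002]},
  ],
)

```text
t: 48.75
ee_pos: [431.8, 205.6, 124.3]
orientation: [-2.256, 0.02, 2.174]
ft_force: [0.2, 0.0, 0.5]
width: 87.4
```

Emit:
apply_moves(
  increments=[
    {"gripper":100,"delta_pos":[1.7,-3.07,1.52],"dr":[-0.015,-0.044,-0.001]},
    {"gripper":100,"delta_pos":[0,0,0],"dr":[0,0,0]},
    {"gripper":100,"delta_pos":[0,0,0],"dr":[0,0,0]},
    {"gripper":100,"delta_pos":[0,0,0],"dr":[0,0,0]},
    {"gripper":100,"delta_pos":[0,0,0],"dr":[0,0,0]},
  ],
)

```text
t: 49.17
ee_pos: [419.5, 234.9, 108.7]
orientation: [-2.218, 0.002, 2.225]
ft_force: [0.1, -0.1, 0.4]
width: 87.9
```

```bash
python3 - <<'E'
from h import *
o,Rt=st(); d=cap('wrist'); P=cloud(d)
m=(P[...,2]>20)&(P[...,2]<34)&(P[...,0]>350)&(P[...,0]<490)&(P[...,1]>180)&(P[...,1]<300)
m=cv2.morphologyEx(m.astype(np.uint8),cv2.MORPH_OPEN,np.ones((3,3))); n,l,s,_=cv2.connectedComponentsWithStats(m); i=1+np.argmax(s[1:,4]); q=P[l==i]
print(cv2.minAreaRect(q[:,:2].astype(np.float32)),np.median(q[:,2]),np.percentile(q[:,0],[.5,99.5]),np.argwhere(l==i).max(0),s[i,4])
D=down(0.01); plan([([420.6,236.7,19],D,100,20)],deg=7)
E
```

```text
t49.17 p [419.5 234.9 108.7] deck [-71.7 175.9  90.5] w87.9 F [ 0.1 -0.1  0.4] Fdeck [ 0.2 -0.1  0.4]
((417.86517333984375, 237.4927520751953), (97.90589904785156, 58.15578079223633), 0.08795365691184998) 27.405109637428094 [370.15286004 466.6043585 ] [314 358] 12102
[{"gripper":100,"delta_pos":[1.8, -0.04, -0.02],"dr":[-0.002, 0.001, 0]}, {"gripper":100,"delta_pos":[1.8, -0.04, -0.02],"dr":[-0.002, 0, 0]}, {"gripper":100,"delta_pos":[1.8, -0.04, -0.02],"dr":[-0.002, 0.001, 0]}, {"gripper":100,"delta_pos":[1.8, -0.04, -0.02],"dr":[-0.003, 0, 0]}, {"gripper":100,"delta_pos":[1.81, -0.03, -0.02],"dr":[-0.002, 0.001, -0.001]}]
end [420.6 236.7  19. ]
```

Emit:
apply_moves(
  increments=[
    {"gripper":100,"delta_pos":[1.8,-0.1,0.05],"dr":[0,0,0]},
    {"gripper":100,"delta_pos":[1.8,-0.1,0.05],"dr":[0,0,0]},
    {"gripper":100,"delta_pos":[1.8,0,0],"dr":[0,0,0]},
    {"gripper":100,"delta_pos":[1.8,0,0],"dr":[0,0,0]},
    {"gripper":100,"delta_pos":[1.3,0,0],"dr":[0,0,0]},
  ],
)

```text
t: 49.63
ee_pos: [418.6, 236.7, 23.4]
orientation: [-2.218, 0.003, 2.223]
ft_force: [-0.3, 0.1, -0.1]
width: 88.0
```

Emit:
apply_moves(
  increments=[
    {"gripper":100,"delta_pos":[0.4,0,0],"dr":[0,0,0]},
    {"gripper":100,"delta_pos":[0,0,0],"dr":[0,0,0]},
    {"gripper":0,"delta_pos":[0,0,0],"dr":[0,0,0]},
    {"gripper":0,"delta_pos":[0,0,0],"dr":[0,0,0]},
    {"gripper":0,"delta_pos":[0,0,0],"dr":[0,0,0]},
  ],
)

```text
t: 50.05
ee_pos: [418.9, 237.9, 20.8]
orientation: [-2.22, 0.0, 2.223]
ft_force: [-0.6, 0.3, -0.6]
width: 71.0
```

Emit:
apply_moves(
  increments=[
    {"gripper":0,"delta_pos":[0,0,0],"dr":[0,0,0]},
    {"gripper":0,"delta_pos":[0,0,0],"dr":[0,0,0]},
    {"gripper":0,"delta_pos":[0,0,0],"dr":[0,0,0]},
    {"gripper":0,"delta_pos":[0,0,0],"dr":[0,0,0]},
    {"gripper":0,"delta_pos":[0,0,0],"dr":[0,0,0]},
  ],
)

```text
t: 50.47
ee_pos: [418.6, 237.9, 20.4]
orientation: [2.219, -0.0, -2.224]
ft_force: [-0.4, -2.5, 6.4]
width: 57.6
```

```bash
python3 - <<'E'
from h import *
o,Rt=st(); p=o['ee_pos']
plan([(p+[0,0,150],Rt,0,37),(deck(61,0,p[2]+50+45),Rpl,0,38)],deg=7)
E
```

```text
t50.47 p [418.6 237.9  20.4] deck [-95.7 178.8   5.5] w57.6 F [-0.4 -2.5  6.4] Fdeck [ 1.4 -2.5  6.2]
[{"gripper":0,"delta_pos":[-3, 0, 0.01],"dr":[0, 0, 0]}, {"gripper":0,"delta_pos":[-3, 0, 0.01],"dr":[0, 0, 0]}, {"gripper":0,"delta_pos":[-3, 0, 0],"dr":[0, 0, 0]}, {"gripper":0,"delta_pos":[-3, 0, 0.01],"dr":[0, 0, 0]}, {"gripper":0,"delta_pos":[-3, 0, 0],"dr":[0, 0, 0]}]
[{"gripper":0,"delta_pos":[0.05, 3.15, -1.77],"dr":[0.015, 0.044, 0.002]}, {"gripper":0,"delta_pos":[0.14, 3.13, -1.81],"dr":[0.015, 0.044, 0.002]}, {"gripper":0,"delta_pos":[0.22, 3.1, -1.85],"dr":[0.015, 0.044, 0.002]}, {"gripper":0,"delta_pos":[0.31, 3.07, -1.89],"dr":[0.015, 0.044, 0.002]}, {"gripper":0,"delta_pos":[0.4, 3.04, -1.92],"dr":[0.015, 0.044, 0.002]}]
[{"gripper":0,"delta_pos":[0.5, 3.01, -1.95],"dr":[0.015, 0.044, 0.002]}, {"gripper":0,"delta_pos":[0, 0, 0],"dr":[0, 0, 0]}, {"gripper":0,"delta_pos":[0, 0, 0],"dr":[0, 0, 0]}, {"gripper":0,"delta_pos":[0, 0, 0],"dr":[0, 0, 0]}, {"gripper":0,"delta_pos":[0, 0, 0],"dr":[0, 0, 0]}]
end [524.9  48.7 167.1]
```

Emit:
apply_moves(
  increments=[
    {"gripper":0,"delta_pos":[-3,0,0],"dr":[0,0,0]},
    {"gripper":0,"delta_pos":[-3,0,0],"dr":[0,0,0]},
    {"gripper":0,"delta_pos":[-3,0,0],"dr":[0,0,0]},
    {"gripper":0,"delta_pos":[-3,0,0],"dr":[0,0,0]},
    {"gripper":0,"delta_pos":[-3,0,0],"dr":[0,0,0]},
  ],
)

```text
t: 50.88
ee_pos: [418.2, 237.7, 171.2]
orientation: [2.217, -0.001, -2.225]
ft_force: [0.7, -0.3, -0.9]
width: 58.0
```

Emit:
apply_moves(
  increments=[
    {"gripper":0,"delta_pos":[0.05,3.15,-1.77],"dr":[0.015,0.044,0.002]},
    {"gripper":0,"delta_pos":[0.14,3.13,-1.81],"dr":[0.015,0.044,0.002]},
    {"gripper":0,"delta_pos":[0.22,3.1,-1.85],"dr":[0.015,0.044,0.002]},
    {"gripper":0,"delta_pos":[0.31,3.07,-1.89],"dr":[0.015,0.044,0.002]},
    {"gripper":0,"delta_pos":[0.4,3.04,-1.92],"dr":[0.015,0.044,0.002]},
  ],
)

```text
t: 51.3
ee_pos: [507.6, 78.8, 167.5]
orientation: [-2.415, 0.094, 1.935]
ft_force: [0.6, 1.6, 0.1]
width: 57.8
```

Emit:
apply_moves(
  increments=[
    {"gripper":0,"delta_pos":[0.5,3.01,-1.95],"dr":[0.015,0.044,0.002]},
    {"gripper":0,"delta_pos":[0,0,0],"dr":[0,0,0]},
    {"gripper":0,"delta_pos":[0,0,0],"dr":[0,0,0]},
    {"gripper":0,"delta_pos":[0,0,0],"dr":[0,0,0]},
    {"gripper":0,"delta_pos":[0,0,0],"dr":[0,0,0]},
  ],
)

```text
t: 51.72
ee_pos: [524.5, 49.4, 166.5]
orientation: [-2.447, 0.11, 1.88]
ft_force: [-0.5, 0.1, -0.3]
width: 58.0
```

```bash
python3 - <<'E'
from h import *
corr(60.5,0,75)
E
```

```text
t51.72 p [524.5  49.4 166.5] deck [ 60.5   0.8 114.9] w58.0 F [-0.5  0.1 -0.3] Fdeck [-0.6  0.  -0.2]
tool shift cm [ 3.99  0.07 -0.01] dr [ 0.001  0.001 -0.001]
```

Emit:
apply_moves(
  increments=[
    {"gripper":0,"delta_pos":[1.5,0.07,0],"dr":[0,0,0]},
    {"gripper":0,"delta_pos":[1.5,0,0],"dr":[0,0,0]},
    {"gripper":0,"delta_pos":[0.7,0,0],"dr":[0,0,0]},
    {"gripper":0,"delta_pos":[0.3,0,0],"dr":[0,0,0]},
    {"gripper":0,"delta_pos":[0,0,0],"dr":[0,0,0]},
  ],
)

```text
t: 52.13
ee_pos: [534.7, 47.6, 127.3]
orientation: [-2.446, 0.11, 1.881]
ft_force: [0.4, -0.6, -0.1]
width: 57.7
```

Emit:
apply_moves(
  increments=[
    {"gripper":0,"delta_pos":[0.2,0,0],"dr":[0,0,0]},
    {"gripper":0,"delta_pos":[0.1,0,0],"dr":[0,0,0]},
    {"gripper":0,"delta_pos":[0,0,0],"dr":[0,0,0]},
    {"gripper":0,"delta_pos":[0,0,0],"dr":[0,0,0]},
    {"gripper":0,"delta_pos":[0,0,0],"dr":[0,0,0]},
  ],
)

```text
t: 52.55
ee_pos: [536.1, 46.8, 125.4]
orientation: [-2.447, 0.112, 1.878]
ft_force: [-0.6, 0.5, -0.5]
width: 57.7
```

```bash
python3 - <<'E'
from h import *
corr(60.5,0,70)
E
```

```text
t52.55 p [536.1  46.8 125.4] deck [61.2 -0.8 72.1] w57.7 F [-0.6  0.5 -0.5] Fdeck [-0.7  0.4 -0.3]
tool shift cm [ 0.21 -0.08  0.07] dr [-0.    -0.    -0.001]
```

Emit:
apply_moves(
  increments=[
    {"gripper":0,"delta_pos":[0.1,-0.07,0.07],"dr":[0,0,0]},
    {"gripper":0,"delta_pos":[0.1,0,0],"dr":[0,0,0]},
    {"gripper":0,"delta_pos":[0.05,0,0],"dr":[0,0,0]},
    {"gripper":0,"delta_pos":[0,0,0],"dr":[0,0,0]},
    {"gripper":0,"delta_pos":[0,0,0],"dr":[0,0,0]},
  ],
)

```text
t: 52.97
ee_pos: [535.9, 47.6, 123.5]
orientation: [-2.447, 0.112, 1.878]
ft_force: [-7.1, 0.5, 15.0]
width: 57.5
```

```bash
python3 - <<'E'
from h import *
corr(60.5,0,70)
E
```

```text
t52.97 p [535.9  47.6 123.5] deck [60.4 -0.1 70.4] w57.5 F [-7.1  0.5 15. ] Fdeck [-3.  -0.2 16.3]
tool shift cm [ 0.04 -0.01 -0.01] dr [-0.    -0.    -0.001]
```

Emit:
apply_moves(
  increments=[
    {"gripper":0,"delta_pos":[-0.1,0,0],"dr":[0,0,0]},
    {"gripper":0,"delta_pos":[0,0,0],"dr":[0,0,0]},
    {"gripper":100,"delta_pos":[0,0,0],"dr":[0,0,0]},
    {"gripper":100,"delta_pos":[0,0,0],"dr":[0,0,0]},
    {"gripper":100,"delta_pos":[0,0,0],"dr":[0,0,0]},
  ],
)

```text
t: 53.38
ee_pos: [535.8, 47.5, 123.2]
orientation: [-2.447, 0.112, 1.879]
ft_force: [-0.1, -0.7, -0.3]
width: 74.2
```

Emit:
apply_moves(
  increments=[
    {"gripper":100,"delta_pos":[0,0,0],"dr":[0,0,0]},
    {"gripper":100,"delta_pos":[-1,0,0],"dr":[0,0,0]},
    {"gripper":100,"delta_pos":[-3,0,0],"dr":[0,0,0]},
    {"gripper":100,"delta_pos":[-3,0,0],"dr":[0,0,0]},
    {"gripper":100,"delta_pos":[-3,0,0],"dr":[0,0,0]},
  ],
)

```text
t: 53.8
ee_pos: [509.1, 50.0, 221.2]
orientation: [-2.446, 0.112, 1.88]
ft_force: [0.5, -0.4, 0.1]
width: 88.0
```

Emit:
apply_moves(
  increments=[
    {"gripper":100,"delta_pos":[-2,0,0],"dr":[0,0,0]},
    {"gripper":100,"delta_pos":[0,0,0],"dr":[0,0,0]},
    {"gripper":100,"delta_pos":[0,0,0],"dr":[0,0,0]},
    {"gripper":100,"delta_pos":[0,0,0],"dr":[0,0,0]},
    {"gripper":100,"delta_pos":[0,0,0],"dr":[0,0,0]},
  ],
)

```text
t: 54.22
ee_pos: [504.2, 50.4, 238.1]
orientation: [-2.445, 0.112, 1.881]
ft_force: [-0.3, -0.3, -1.1]
width: 87.9
```

```bash
python3 - <<'E'
from h import *
o,Rt=st(); d=cap('wrist'); save(d['img'],'w11'); pile(d,78)
ds=cap('side'); im=np.hstack([cv2.resize(d['img'],(400,300)),cv2.resize(ds['img'][210:360,270:470],(400,300),interpolation=cv2.INTER_CUBIC)]); save(im,'c11')
P=cloud(d); D=(P-OD)@RD; h=cv2.cvtColor(d['img'],cv2.COLOR_RGB2HSV); m=(h[...,1]>150)&(h[...,0]>5)&(h[...,0]<18)&(D[...,2]>50)&(D[...,2]<66)&(abs(D[...,0])<12); q=D[m]; print('fence top',len(q),np.percentile(q,[1,99],axis=0).round(1))
E
```

```text
t54.22 p [504.2  50.4 238.1] deck [ 59.4  -0.2 189.3] w87.9 F [-0.3 -0.3 -1.1] Fdeck [-0.5 -0.3 -1. ]
pile top: centre [61.6  0.8] size [57.8 93.3] ang 90.0 z 77.4 x 16.0..107.5 y -27.6..29.2 9276 hsv [ 14. 119. 189.]
fence top 1445 [[ -6.  -48.2  51.4]
 [  7.3  48.6  62. ]]
```

View pics/c11.png

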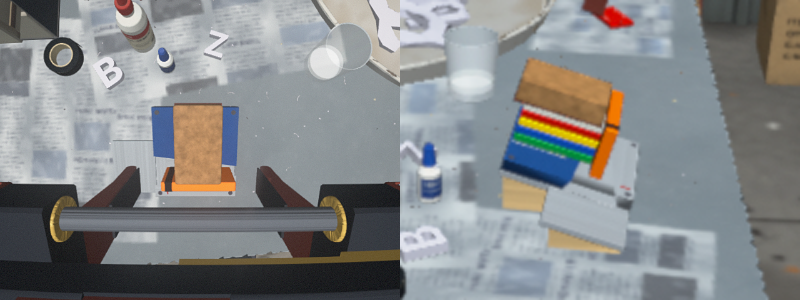

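```bash
python3 - <<'E'
from h import *
print(ctrl.close_job()); st()
E
```

```text
the job is handed in; nothing more can be done
None
the job is handed in; nothing more can be done
```

The job is done and handed in at about 54 s of the 210 s, in the order you asked.

- **Sanding block off the rack:** I lifted it off and laid it flat on the bench.
- **Backstop:** it went into the way narrow end first and stopped at home under about 20 N of push. That is above the 10 to 15 N you gave. The final image shows the fence ends at y = -48 to +49 mm, against ±50 when wedged.
- **Plaques:** all five were there. The pile from the bottom is green, blue, yellow, red, white. The large red one was used, and the white one had been knocked aside and was found again. Each was slid down until the fence pushed back with 4 to 7 N.
- **Pile checks:** from blue to white, each top plaque measured about 0.7 to 1.5 mm off centre, with its upper end at x = 97 mm and no visible twist. Green's measurement failed, so I checked it only by eye: between the lines and against the fence. The white plaque's lower end read x = 9.4 instead of 7 because my image mask cut it off; its push force and upper end show it touching.
- **Sanding block on top:** it lies flat at z = 77.4 mm, about 0.8 mm off the centre line. Its centre is about 58 mm up the deck, inferred from its upper edge because the lower end was again cut off by the mask.

In the last images the pile stood straight, the gripper was clear of everything, and the cup and bottles looked unmoved. No grip slip showed in the readings.

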